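# Set up the wax-dipping bench

### The job

Get the wax bench ready for dipping: slide the big pot along the hot plate from the double ring onto the small single ring, then slide the small pot from the square outline onto the double ring, each centred, without lifting or tipping the pots. Also slide the plaster casts, without lifting them, into a row on the tape squares: one cast centred on each square with its flat back squarely across the row, filling the squares from the far end with no gap. Leave everything else alone.

Things in the scene. Friction and masses are not known exactly. Their poses are not given: they have to be found in the camera images.
- hot_plate: low white bench hot plate, 210 x 400 mm, 32 mm high, level dark top, fixed; origin on the table under its centre; y axis along its 400 mm side, dials on its -x side. On top, in a line along y (22 mm to +x of the centre), 126 mm apart: a double ring in the middle, a small single ring at one end, a square outline at the other (which end varies)
- hot_centre (a point): centre of the double ring (outer ring 112 mm, inner ring 60 mm across) on the hot plate; flat mark, no height; z is the top of the hot plate (32 mm above the table)
- warm_centre (a point): centre of the small single ring (72 mm across) on the hot plate; flat mark, no height; z is the top of the hot plate (32 mm above the table)
- park_centre (a point): centre of the square outline (92 mm) on the hot plate; flat mark, no height; z is the top of the hot plate (32 mm above the table)
- big_pot_base (a point): big lidded steel pot (lid fixed), 94 mm across, 66 mm high to the lid and 81 mm to the top of the lid knob, about 0.45 kg, loose; starts near the double ring. This point is the centre of its underside; its z axis points up, its -x axis points out along the handle
- big_pot_handle (a point): point to grip on the big pot's straight black handle: 102 mm from the pot's axis, 50 mm above the pot's underside. The handle is a level bar 14 mm wide and 18 mm high (this point is half-way up), which runs along this frame's x axis from 53 to 137 mm from the pot's axis
- small_pot_base (a point): small lidded steel pot (lid fixed), 78 mm across, 56 mm high to the lid and 71 mm to the top of the lid knob, about 0.32 kg, loose; starts near the square outline. This point is the centre of its underside; its z axis points up, its -x axis points out along the handle
- small_pot_handle (a point): point to grip on the small pot's straight black handle: 94 mm from the pot's axis, 42 mm above the pot's underside. The handle is a level bar 14 mm wide and 18 mm high (this point is half-way up), which runs along this frame's x axis from 45 to 129 mm from the pot's axis
- mark1 (a point): centre of tape square 1 of four (72 mm outlines of flat tape, no height, on the table), 80 mm apart in one line; the far end of the row, furthest from the robot; its x axis runs along the row away from the robot, z = 0 is the table
- mark2 (a point): centre of tape square 2 of four (72 mm outlines of flat tape, no height, on the table), 80 mm apart in one line; counted from the far end; its x axis runs along the row away from the robot, z = 0 is the table
- mark3 (a point): centre of tape square 3 of four (72 mm outlines of flat tape, no height, on the table), 80 mm apart in one line; counted from the far end; its x axis runs along the row away from the robot, z = 0 is the table
- mark4 (a point): centre of tape square 4 of four (72 mm outlines of flat tape, no height, on the table), 80 mm apart in one line; the near end of the row; its x axis runs along the row away from the robot, z = 0 is the table
- cast1_mid (a point): loose plaster dental cast (3 or 4 present, absent ones have no pose), 52 (x) x 58 (y) mm, 0.14 kg; grip its solid base, 14 mm high (teeth above it to 27 mm: not for gripping); this point: centre of the base, 7 mm up; flat back = -x face, 51 mm wide; its +y and -y sides taper from 58 mm apart (14 mm behind this point) to 48 (11 mm ahead), 53 here, and can be gripped; front bevelled
- cast2_mid (a point): loose plaster dental cast (3 or 4 present, absent ones have no pose), 52 (x) x 58 (y) mm, 0.14 kg; grip its solid base, 14 mm high (teeth above it to 27 mm: not for gripping); this point: centre of the base, 7 mm up; flat back = -x face, 51 mm wide; its +y and -y sides taper from 58 mm apart (14 mm behind this point) to 48 (11 mm ahead), 53 here, and can be gripped; front bevelled
- cast3_mid (a point): loose plaster dental cast (3 or 4 present, absent ones have no pose), 52 (x) x 58 (y) mm, 0.14 kg; grip its solid base, 14 mm high (teeth above it to 27 mm: not for gripping); this point: centre of the base, 7 mm up; flat back = -x face, 51 mm wide; its +y and -y sides taper from 58 mm apart (14 mm behind this point) to 48 (11 mm ahead), 53 here, and can be gripped; front bevelled
- cast4_mid (a point): loose plaster dental cast (3 or 4 present, absent ones have no pose), 52 (x) x 58 (y) mm, 0.14 kg; grip its solid base, 14 mm high (teeth above it to 27 mm: not for gripping); this point: centre of the base, 7 mm up; flat back = -x face, 51 mm wide; its +y and -y sides taper from 58 mm apart (14 mm behind this point) to 48 (11 mm ahead), 53 here, and can be gripped; front bevelled
- side_carton: big fixed cardboard carton, about 0.3 m across and 160 mm high, standing on the right of the table; origin under its centre; its corner nearest the robot is at about x = 0.50, y = -0.23 and its left corner at about x = 0.75, y = -0.05: keep the gripper clear of it
- powder_jar: bystander: jar with a screw lid, to be left alone; origin on its underside
- notebook: bystander: thin notebook, to be left alone; origin on its underside
- paste_tube: bystander: squeeze tube, to be left alone; origin on its underside
There are look-alikes about, which are no part of the job. Leave any green look-alike of the part that bears cast2_mid alone.

How it is judged (in metres and radians):
On the way, in this order (a step that is already met when the one before it is completed fails the run):
1. the big pot stands on the small single ring (horizontal distance between big_pot_base and warm_centre below 0.012 m), for 0.2 s.
2. the small pot stands on the double ring (horizontal distance between small_pot_base and hot_centre below 0.012 m), for 0.2 s.
At the end, for the whole second after the job is handed in: big pot on the small ring and small pot on the double ring (each within 12 mm of its centre), level and at rest; every cast flat and at rest within 12 mm of a tape square's centre and 0.2 rad of the row (either way round); squares filled from the far end without a gap (horizontal distance between big_pot_base and warm_centre below 0.012 m and horizontal distance between small_pot_base and hot_centre below 0.012 m and height (world z) of each of big_pot_base, small_pot_base below 0.037 m and angle between each of big_pot_base, small_pot_base's own z axis and vertical below 0.08 rad and linear speed of each of big_pot, small_pot, cast1, cast2, cast3, cast4 below 0.02 m/s and (horizontal distance between cast1_mid and mark1 below 0.012 m or horizontal distance between cast1_mid and mark2 below 0.012 m or horizontal distance between cast1_mid and mark3 below 0.012 m or horizontal distance between cast1_mid and mark4 below 0.012 m) and angle between the x axis of each of cast1_mid, cast2_mid, cast3_mid, cast4_mid and the x axis of mark1, either way round below 0.2 rad and height (world z) of each of cast1_mid, cast2_mid, cast3_mid, cast4_mid below 0.012 m and (horizontal distance between cast2_mid and mark1 below 0.012 m or horizontal distance between cast2_mid and mark2 below 0.012 m or horizontal distance between cast2_mid and mark3 below 0.012 m or horizontal distance between cast2_mid and mark4 below 0.012 m) and (horizontal distance between cast3_mid and mark1 below 0.012 m or horizontal distance between cast3_mid and mark2 below 0.012 m or horizontal distance between cast3_mid and mark3 below 0.012 m or horizontal distance between cast3_mid and mark4 below 0.012 m) and (horizontal distance between cast4_mid and mark1 below 0.012 m or horizontal distance between cast4_mid and mark2 below 0.012 m or horizontal distance between cast4_mid and mark3 below 0.012 m or horizontal distance between cast4_mid and mark4 below 0.012 m) and horizontal distance between any of cast1_mid, cast2_mid, cast3_mid, cast4_mid and mark1 below 0.012 m and horizontal distance between any of cast1_mid, cast2_mid, cast3_mid, cast4_mid and mark2 below 0.012 m and horizontal distance between any of cast1_mid, cast2_mid, cast3_mid, cast4_mid and mark3 below 0.012 m); the robot touches nothing.
It fails at once if the big pot is lifted off the hot plate, tipped, or pushed off it (height (world z) of big_pot_base above 0.044 m or height (world z) of big_pot_base below 0.026 m or angle between big_pot_base's own z axis and vertical above 0.25 rad).
It fails at once if the small pot is lifted off the hot plate, tipped, or pushed off it (height (world z) of small_pot_base above 0.044 m or height (world z) of small_pot_base below 0.026 m or angle between small_pot_base's own z axis and vertical above 0.25 rad).
It fails at once if a cast is lifted or tipped over (height (world z) of any of cast1_mid, cast2_mid, cast3_mid, cast4_mid above 0.022 m or angle between any of cast1_mid, cast2_mid, cast3_mid, cast4_mid's own z axis and vertical above 0.5 rad).
It fails at once if a bystander (jar, notebook or tube) is shifted by more than 25 mm (distance of any of powder_jar, notebook, paste_tube from where it was at the start of the episode above 0.025 m).
Of cast1, cast2, cast3, cast4 only 3 to 4 are there at a start; the rules pass over those that are not, and their reading is None.
At some moment in a run one of big_pot, small_pot, cast1, cast2, cast3, cast4 may be knocked a few centimetres aside while the robot is not near it.
Once in a run the grip may slacken for a moment while it holds something.
It also fails if it takes over 210 s, if anything falls off the work surface, if the arm or the gripper's body presses on something with over 40 N, if the wrist force passes 120 N, or if a joint passes its speed limit or range.

### The arm

A 6-joint arm with a two-finger parallel gripper is mounted at the origin on a cart in front of the work surface, level with it; the furniture and walls round the work are solid. World frame = base frame: x ahead of the robot, y to its left, z up, the work surface at z = 0. Lengths are in mm, angles in rad, forces in N, time in s.
With the tool pointing down it reaches from about 350 to 975 mm from the base axis. Payload 7.1 kg.
Tool frame: the origin (TCP) lies midway between the tips of the shut fingers; the grasp point (between the pads) lies 19 mm behind it (ctrl.hold_point_z is the distance from the TCP to the grasp point, in mm); z points along the fingers, y is the direction in which the jaws open and shut (so a half turn about z gives the same grasp; the last joint's range is limited). The gripper opens to 88 mm and grips with 3 to 60 N. Pads are 20 mm wide; open, the fingers measure 115 mm over their backs; the gripper's body (75 mm by 178 mm) begins 61 mm behind the grasp point.
Start: joints at [-1.318, 0.423, 1.63, -0, 1.089, -0.019], TCP at [167.81, -602.034, 185.475] pointing down, gripper open.
Joint ranges: [-3, 3], [-0.9, 2.11], [0.09, 2.58], [-1.31, 4.45], [0.11, 2.69], [-2.54, 2.54]. Speed limits (rad/s): [2.39, 2.39, 3.01, 3.14, 3.14, 3.14].

### API

Orientations are given as a rotation vector (axis times angle).
In Python, from workcell import ctrl, eyes gives the robot as it stands.
- The arm moves only by the tool move_arm, never from a script. Its argument "deltas" is a list of rows, each a list of 6 numbers: the shift along the tool's x, y, z in mm, then the turn, a rotation vector about the tool's x, y, z in rad. A call has 1 to 5 rows; each row shifts and turns the pose as measured when the row begins, along the tool's axes as they then stand; what a row does not reach is not made up. A row lasts 1/12 s, in which the tool goes at most 41.7 mm and 7.16 degrees, less where a joint would pass 70% of its speed; a pose out of reach is approached as far as the arm can. A call is refused whole if a number of a shift passes 41.7 or a number of a turn 0.125, either way. A call with a gripper value outside its range is refused whole. "hand" is the closure, from -1 (fully open) to 1 (shut), set as the call begins (left out, the last holds). The fingers move at their own pace and stop on an object; the grip force is fixed at half the most. Time passes only in rows, so rows that do not move let the fingers close. It gives the time, the measured TCP pose, the force and the opening at its end, in the units of the state.
- ctrl.get_obs(): the state, without advancing time (a new reading comes with each control period).
- eyes.get_image(name): name is "scene" or "side" or "wrist"; returns a dict with "frame" (480x640x3 uint8, red, green, blue), "range_z" (480x640 float32, mm along the optical axis (not along the pixel's ray), 0 where there is no reading), "fx", "fy", "cx", "cy" (pixels), "cam_to_world" (4x4, takes a point from camera to world coordinates). Camera axes: x right, y down, z forward; pixel columns grow to the right and rows downward; lengths in mm; the calibration is good to about 2 mm. A picture is of the moment at which its call begins.
- ctrl.close_job(): hands the job in, once; it reports no verdict.
The state is a dict: "t": time; "qpos": joint angles; "qvel": joint speeds; "joint_torque": joint torques, N m; "ee_pos": TCP position; "orientation": TCP orientation; "ft_force": force on the tool from outside, world axes, zero at the start; "moment": the same for the moment, N m; "width": finger opening in mm.
Only numpy, scipy, OpenCV 4.12 (cv2) and the standard library are available. Lean on these libraries where they do the work, as an engineer would, in place of code of your own. Each camera call takes 0.05 s, during which the arm holds its last target.

## Working session

There is one attempt and no reset: what is moved stays moved. The work goes in short steps, Python scripts to look and compute and a tool call to move; the robot and the scene stay as the last step left them, time stands still between calls to the robot, and variables do not carry over. Pictures are saved under pics/ and viewed, and the job is handed in when it is done.

Besides the shell and the picture viewer there is one more tool, called after "Call:" as a command line: name --pt "numbers of a row" for each row, then --argument value for the rest. move_arm: Moves the arm, as the interface text tells. Its arguments: {"type":"object","properties":{"deltas":{"type":"array"},"hand":{"type":"number"}},"required":["deltas"]}

```bash
ls; mkdir -p pics; cat > h.py <<'E'
import numpy as np,cv2
from workcell import ctrl,eyes
def snap(n,f):
    d=eyes.get_image(n); cv2.imwrite('pics/'+f+'.png',d['frame'][:,:,::-1]); np.savez('pics/'+f+'.npz',**{k:d[k] for k in d}); return d
E
python3 - <<'E'
from h import *
print(ctrl.get_obs())
for n in ['scene','side','wrist']:
    d=snap(n,n+'0'); print(n,d['fx'],d['cx'],d['cy'],np.round(d['cam_to_world'],3).tolist())
E
```

```text
pics
{'t': 0.0, 'qpos': array([-1.31799683e+00,  4.23825162e-01,  1.63069955e+00, -4.52095580e-05,
        1.08857564e+00, -1.90067545e-02]), 'qvel': array([-4.65885751e-04,  1.59939413e-03, -3.92222983e-04, -3.32853523e-04,
       -1.07444223e-03, -7.25795891e-05]), 'joint_torque': array([ 3.42784479e-03, -5.44618607e+01, -2.73661155e+01,  6.46747020e-02,
        2.28557893e-02, -1.50564260e-04]), 'ee_pos': array([ 167.64892331, -601.45929299,  184.70776978]), 'orientation': array([-3.11114175e+00, -4.25469617e-01,  3.38515223e-04]), 'ft_force': array([0.04873775, 0.60261054, 0.2090635 ]), 'moment': array([ 0.02849901, -0.01171307,  0.01684772]), 'width': 88.09065830355242}
scene 441.3024182149157 312.6171475132083 240.21221403564823 [[-0.791, -0.447, 0.418, 102.303], [-0.612, 0.584, -0.534, 672.197], [-0.006, -0.678, -0.735, 974.808], [0.0, 0.0, 0.0, 1.0]]
side 542.3065824503036 319.4245071297863 237.96810393449033 [[0.975, 0.131, -0.181, 897.589], [0.222, -0.638, 0.737, -1148.684], [-0.019, -0.759, -0.651, 1115.268], [0.0, 0.0, 0.0, 1.0]]
wrist 351.595926685381 322.10355647080655 242.0616303835586 [[0.267, -0.918, -0.292, 248.677], [-0.964, -0.255, -0.08, -579.651], [-0.001, 0.303, -0.953, 384.869], [0.0, 0.0, 0.0, 1.0]]
```

View pics/scene0.png

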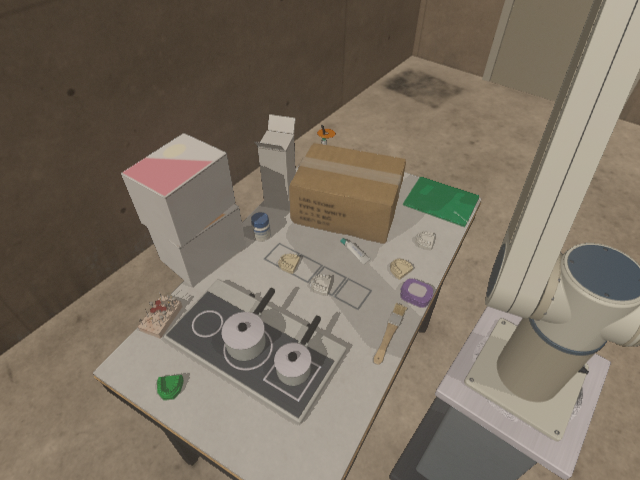

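View pics/side0.png

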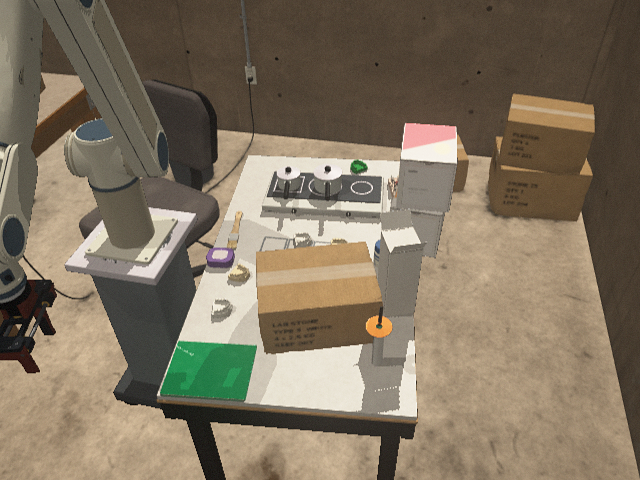

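The scene view shows the hot plate at lower left: single ring near (207,323), big pot (245,335), small pot (292,365). There are four casts at (290,262), (323,283), (402,267) and (427,240), and the tape row runs from (280,258) to (352,292). A green look-alike is at (170,386).

```bash
cat >> h.py <<'E'
def load(f): return dict(np.load('pics/'+f+'.npz'))
def px_z(d,u,v,z):
    "intersect pixel ray with plane z"
    T=d['cam_to_world']; r=T[:3,:3]@np.array([(u-d['cx'])/d['fx'],(v-d['cy'])/d['fy'],1]); s=(z-T[2,3])/r[2]; return T[:3,3]+s*r
def px_d(d,u,v):
    Z=d['range_z'][int(round(v)),int(round(u))]; T=d['cam_to_world']
    return T[:3,:3]@(Z*np.array([(u-d['cx'])/d['fx'],(v-d['cy'])/d['fy'],1]))+T[:3,3]
def cloud(d):
    v,u=np.mgrid[:480,:640]; Z=d['range_z']; T=d['cam_to_world']
    P=np.stack([(u-d['cx'])/d['fx']*Z,(v-d['cy'])/d['fy']*Z,Z],-1)@T[:3,:3].T+T[:3,3]; P[Z==0]=np.nan; return P
def crop(f,x,y,w,h,k,o):
    im=cv2.imread('pics/'+f+'.png')[y:y+h,x:x+w]; cv2.imwrite('pics/'+o+'.png',cv2.resize(im,None,fx=k,fy=k,interpolation=cv2.INTER_CUBIC))
E
python3 - <<'E'
from h import *
crop('scene0',150,210,300,210,2.6,'s0a')
d=load('scene0')
for u,v in [(290,262),(323,283),(402,267),(427,240),(207,323),(243,327),(292,356),(170,386),(262,230),(417,292),(390,335),(355,250)]: print(u,v,px_d(d,u,v).round())
E
```

```text
290 262 [649.  80.  14.]
323 283 [529.  83.  15.]
402 267 [388. -98.  12.]
427 240 [ 380. -231.   15.]
207 323 [676. 368.  31.]
243 327 [556. 351. 110.]
292 356 [425. 336. 103.]
170 386 [631. 529.  13.]
262 230 [770.  59.  51.]
417 292 [310. -38.  25.]
390 335 [303. 107.   8.]
355 250 [526. -67.  17.]
```

View pics/s0a.png

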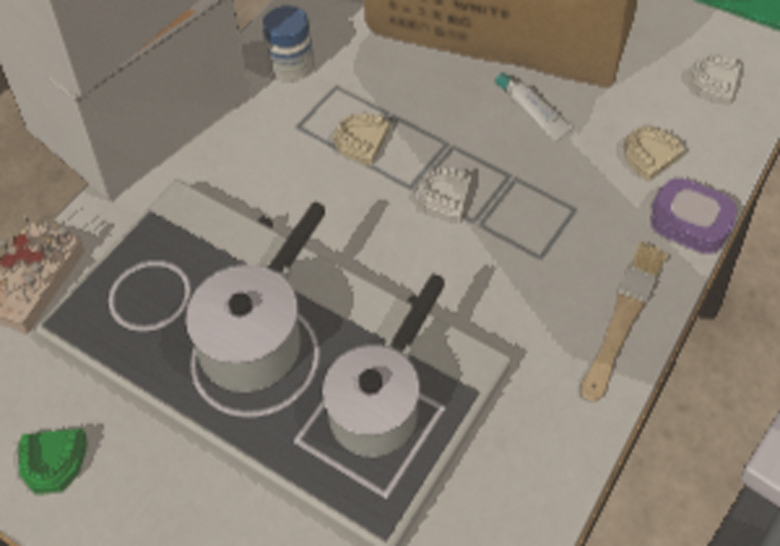

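View pics/wrist0.png

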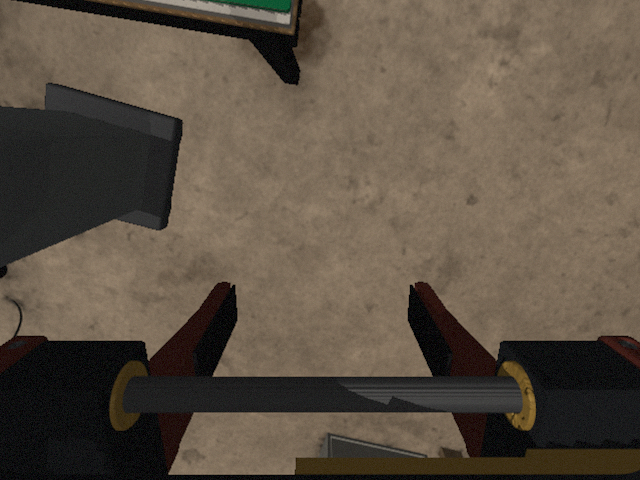

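```bash
cat >> h.py <<'E'
from scipy.spatial.transform import Rotation as R
def pose():
    o=ctrl.get_obs(); return o['ee_pos'],R.from_rotvec(o['orientation']),o
def down(yaw):  # tool z down, tool x at yaw
    return R.from_matrix([[np.cos(yaw),np.sin(yaw),0],[np.sin(yaw),-np.cos(yaw),0],[0,0,-1]])
def plan(p,yaw,n=None,start=None):
    p0,r0,_=pose() if start is None else (*start,0)
    p=np.array(p,float); r1=down(yaw); w=(r0.inv()*r1).as_rotvec(); D=np.linalg.norm(p-p0)
    if n is None: n=max(int(np.ceil(D/38)),int(np.ceil(np.linalg.norm(w)/.11)),1)
    print('n',n,'D',round(D,1),'dw',w.round(3))
    for i in range(n):
        r=r0*R.from_rotvec(w*i/n); s=r.inv().apply((p-p0)/n)
        print([*[float(round(x,1)) for x in s],*[float(round(x,3)) for x in w/n]])
def st():
    p,r,o=pose(); x=r.as_matrix()[:,0]; print('t',round(o['t'],2),'p',p.round(1),'yaw',round(np.arctan2(x[1],x[0]),4),'tilt',round(float(np.arccos(-r.as_matrix()[2,2])),4),'w',round(o['width'],1),'F',o['ft_force'].round(1),'q',o['qpos'].round(2))
E
python3 - <<'E'
from h import *
st()
plan([200,-560,400],.35)
plan([480,150,400],1.571,start=(np.array([200,-560,400]),down(.35)))
E
```

```text
t 0.15 p [ 167.7 -601.6  184.9] yaw 0.2718 tilt 0.0012 w 87.9 F [-0.3  0.4  0.4] q [-1.32  0.42  1.63  0.    1.09 -0.02]
n 6 D 221.5 dw [-0.001 -0.    -0.078]
[7.1, -5.3, -35.8, -0.0, -0.0, -0.013]
[7.1, -5.2, -35.8, -0.0, -0.0, -0.013]
[7.2, -5.1, -35.8, -0.0, -0.0, -0.013]
[7.3, -5.0, -35.8, -0.0, -0.0, -0.013]
[7.3, -4.9, -35.9, -0.0, -0.0, -0.013]
[7.4, -4.8, -35.9, -0.0, -0.0, -0.013]
n 21 D 763.2 dw [ 0.     0.    -1.221]
[24.1, -27.2, 0.0, 0.0, 0.0, -0.058]
[25.7, -25.7, 0.0, 0.0, 0.0, -0.058]
[27.1, -24.2, 0.0, 0.0, 0.0, -0.058]
[28.5, -22.6, 0.0, 0.0, 0.0, -0.058]
[29.7, -20.9, 0.0, 0.0, 0.0, -0.058]
[30.9, -19.1, 0.0, 0.0, 0.0, -0.058]
[32.0, -17.3, 0.0, 0.0, 0.0, -0.058]
[32.9, -15.4, 0.0, 0.0, 0.0, -0.058]
[33.8, -13.5, 0.0, 0.0, 0.0, -0.058]
[34.5, -11.5, 0.0, 0.0, 0.0, -0.058]
[35.1, -9.5, 0.0, 0.0, 0.0, -0.058]
[35.6, -7.4, 0.0, 0.0, 0.0, -0.058]
[35.9, -5.3, 0.0, 0.0, 0.0, -0.058]
[36.2, -3.2, 0.0, 0.0, 0.0, -0.058]
[36.3, -1.1, 0.0, 0.0, 0.0, -0.058]
[36.3, 1.0, 0.0, 0.0, 0.0, -0.058]
[36.2, 3.1, 0.0, 0.0, 0.0, -0.058]
[36.0, 5.2, 0.0, 0.0, 0.0, -0.058]
[35.6, 7.3, 0.0, 0.0, 0.0, -0.058]
[35.1, 9.3, 0.0, 0.0, 0.0, -0.058]
[34.5, 11.4, 0.0, 0.0, 0.0, -0.058]
```

Call:
move_arm --pt "7 -5 -36 0 0 -0.013" --pt "7 -5 -36 0 0 -0.013" --pt "7 -5 -36 0 0 -0.013" --pt "7 -5 -36 0 0 -0.013" --pt "7 -5 -36 0 0 -0.013" --hand -1

```text
t: 0.57
ee_pos: [192.0, -561.8, 359.0]
orientation: [-3.072, -0.523, 0.005]
ft_force: [0.8, -0.3, -0.7]
width: 88.1
```

Call:
move_arm --pt "24 -27 -10 0 0 -0.058" --pt "26 -26 -10 0 0 -0.058" --pt "27 -24 -10 0 0 -0.058" --pt "28 -23 -10 0 0 -0.058" --pt "30 -21 -10 0 0 -0.058"

```text
t: 0.98
ee_pos: [261.6, -394.0, 419.8]
orientation: [-2.972, -0.973, -0.001]
ft_force: [0.6, -0.2, 0.4]
width: 87.8
```

```bash
python3 - <<'E'
from h import *
st()
plan([480,150,400],1.571)
E
```

```text
t 0.98 p [ 261.6 -394.   419.8] yaw 0.633 tilt 0.0142 w 87.8 F [ 0.6 -0.2  0.4] q [-1.01 -0.    1.64  0.    1.52 -0.08]
n 16 D 586.5 dw [-0.01  -0.011 -0.938]
[31.1, -19.3, 1.7, -0.001, -0.001, -0.059]
[32.2, -17.5, 1.6, -0.001, -0.001, -0.059]
[33.2, -15.6, 1.6, -0.001, -0.001, -0.059]
[34.0, -13.6, 1.6, -0.001, -0.001, -0.059]
[34.8, -11.6, 1.5, -0.001, -0.001, -0.059]
[35.4, -9.5, 1.5, -0.001, -0.001, -0.059]
[35.9, -7.4, 1.5, -0.001, -0.001, -0.059]
[36.2, -5.3, 1.4, -0.001, -0.001, -0.059]
[36.5, -3.2, 1.4, -0.001, -0.001, -0.059]
[36.6, -1.0, 1.4, -0.001, -0.001, -0.059]
[36.6, 1.1, 1.4, -0.001, -0.001, -0.059]
[36.5, 3.3, 1.3, -0.001, -0.001, -0.059]
[36.2, 5.4, 1.3, -0.001, -0.001, -0.059]
[35.9, 7.5, 1.3, -0.001, -0.001, -0.059]
[35.4, 9.6, 1.3, -0.001, -0.001, -0.059]
[34.7, 11.6, 1.3, -0.001, -0.001, -0.059]
```

Call:
move_arm --pt "31 -19 2 0 0 -0.059" --pt "32 -17 2 0 0 -0.059" --pt "33 -15 2 0 0 -0.059" --pt "34 -13 2 0 0 -0.059" --pt "35 -11 2 0 0 -0.059"

```text
t: 1.4
ee_pos: [331.7, -217.7, 414.4]
orientation: [-2.794, -1.42, -0.008]
ft_force: [0.8, 0.1, -0.6]
width: 87.7
```

Call:
move_arm --pt "35 -9 1 0 0 -0.059" --pt "36 -7 1 0 0 -0.059" --pt "36 -5 1 0 0 -0.059" --pt "36 -3 1 0 0 -0.059" --pt "36 -1 1 0 0 -0.059"

```text
t: 1.82
ee_pos: [396.8, -39.2, 410.8]
orientation: [-2.544, -1.834, -0.011]
ft_force: [-0.4, -0.3, -0.1]
width: 87.7
```

```bash
python3 - <<'E'
from h import *
st(); snap('wrist','w1')
plan([490,120,420],1.571)
E
```

```text
t 1.82 p [396.8 -39.2 410.8] yaw 1.2492 tilt 0.009 w 87.7 F [-0.4 -0.3 -0.1] q [-0.14 -0.14  1.79  0.01  1.5   0.18]
n 5 D 179.4 dw [ 0.001 -0.013 -0.314]
[35.0, 7.9, -1.5, 0.0, -0.003, -0.063]
[34.4, 10.1, -1.5, 0.0, -0.003, -0.063]
[33.7, 12.3, -1.6, 0.0, -0.003, -0.063]
[32.8, 14.3, -1.7, 0.0, -0.003, -0.063]
[31.9, 16.4, -1.8, 0.0, -0.003, -0.063]
```

View pics/w1.png

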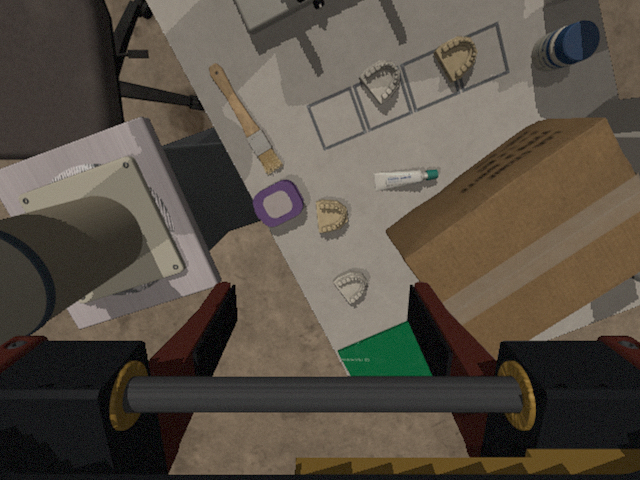

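The wrist view shows four tape squares from (337,118) to (482,57), with casts at (380,83), (457,60), (330,216) and (350,287). The tube is at (407,180) and the purple dish at (278,203).

Call:
move_arm --pt "35 8 -1 0 0 -0.063" --pt "34 10 -1 0 0 -0.063" --pt "34 12 -1 0 0 -0.063" --pt "33 14 -1 0 0 -0.063" --pt "32 16 -1 0 0 -0.063"

```text
t: 2.28
ee_pos: [487.3, 125.9, 417.3]
orientation: [-2.202, -2.234, -0.015]
ft_force: [1.5, -0.3, 0.1]
width: 87.8
```

```bash
python3 - <<'E'
from h import *
st(); snap('wrist','w2')
E
```

```text
t 2.28 p [487.3 125.9 417.3] yaw 1.5853 tilt 0.0106 w 87.8 F [ 1.5 -0.3  0.1] q [0.22 0.04 1.6  0.01 1.5  0.21]
```

View pics/w2.png

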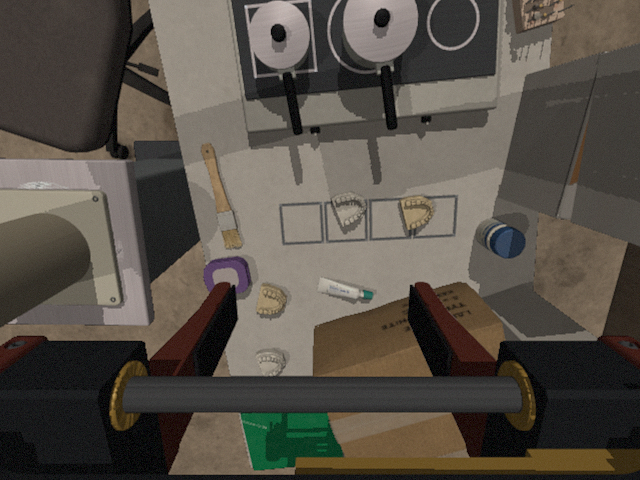

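The second wrist view shows the plate with the square (283,38), double ring (372,30) and single ring (453,20). Handles run down to (297,132) and (391,127). The tape squares are at y≈220, x from 281 to 456.

Call:
move_arm --pt "30 14 0 0 0 0" --pt "30 14 0 0 0 0" --pt "30 14 0 0 0 0"

```text
t: 2.58
ee_pos: [530.3, 223.4, 417.5]
orientation: [-2.194, -2.24, -0.015]
ft_force: [0.4, 0.1, 0.4]
width: 87.9
```

Call:
move_arm --pt "0 0 0 0 0 0" --pt "0 0 0 0 0 0"

```text
t: 2.75
ee_pos: [531.5, 228.4, 415.3]
orientation: [-2.187, -2.244, -0.013]
ft_force: [0.9, -1.5, -0.6]
width: 87.7
```

```bash
python3 - <<'E'
from h import *
st(); snap('wrist','w3')
crop('w3',200,30,320,240,2.5,'w3a')
crop('w2',240,160,240,180,3.2,'w2a')
E
```

```text
t 2.75 p [531.5 228.4 415.3] yaw 1.5964 tilt 0.0115 w 87.7 F [ 0.9 -1.5 -0.6] q [0.38 0.17 1.45 0.01 1.51 0.35]
```

View pics/w3a.png

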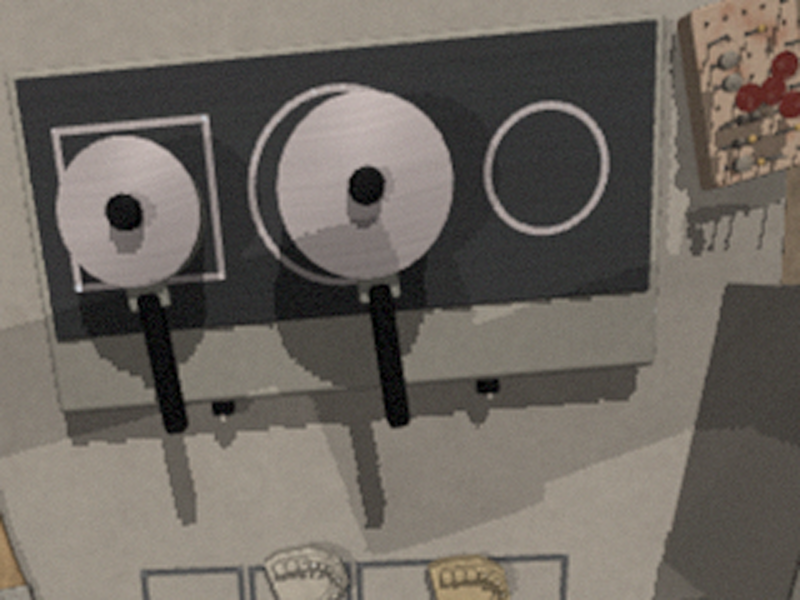

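View pics/w2a.png

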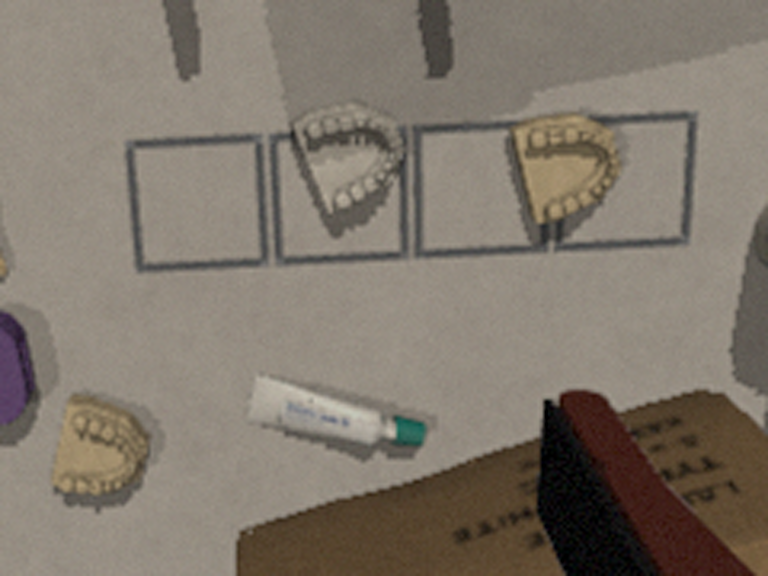

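```bash
cat > meas.py <<'E'
from h import *
def pots(d,zp=32):
    P=cloud(d); g=d['frame'].astype(int).sum(2)
    out=[]
    for nm,(cx,cy),zl,rad,gr in [('big',PB,98,47,102),('small',PS,88,39,94)]:
        m=(np.abs(P[...,2]-zl)<6)&(np.hypot(P[...,0]-cx,P[...,1]-cy)<75)
        lid=m&(g>330)
        Q=P[lid][:,:2]; c,r=cv2.minEnclosingCircle(Q[:, None].astype(np.float32))
        c=np.array(c)
        h=(P[...,2]>zl-30)&(P[...,2]<zl+8)&(g<150)
        rr=np.hypot(P[...,0]-c[0],P[...,1]-c[1]); h&=(rr>rad+8)&(rr<rad+95)
        H=P[h][:,:2]
        if len(H)>10:
            hc=np.median(H,0); a=np.arctan2(*(hc-c)[::-1])
            u=np.linalg.svd(H-H.mean(0))[2][0] if len(H)<4000 else None
            if u is not None and u@(hc-c)<0: u=-u
            print(nm,'c',c.round(1),'r',round(r,1),'mean',Q.mean(0).round(1),'lidz',np.median(P[lid][:,2]).round(1),'n',len(H),'hdir(center)',round(a,3),'hdir(svd)',None if u is None else round(np.arctan2(u[1],u[0]),3),'ztop',np.percentile(P[h][:,2],90).round(1),'grip',(c+gr*np.array([np.cos(a),np.sin(a)])).round(1))
        else: print(nm,c.round(1),r,len(H))
PB=(560,345);PS=(425,335)
E
python3 - <<'E'
from meas import *
d=load('w3')
f=lambda u,v,z=32:px_z(d,u/2.5+200-.3,v/2.5+30-.3,z).round(1)
print('warm',f(546,168),'hot',f(345,184),'park',[f(*q) for q in[(52,130),(208,117),(223,275),(80,290)]])
print('lid centres',f(365,183,98),f(128,212,88))
print('handle big', f(382,292,91),f(398,425,91),'small',f(150,298,83),f(177,430,83))
pots(d); pots(load('scene0'))
d=load('w2'); k=3.2
f=lambda u,v,z=0:px_z(d,u/k+240-.3,v/k+160-.3,z).round(1)
print([f(*q)[:2].tolist() for q in [(130,143),(262,136),(267,265),(140,270)]])
print([f(*q)[:2].tolist() for q in [(273,135),(404,130),(408,256),(279,262)]])
print([f(*q)[:2].tolist() for q in [(417,129),(692,115),(688,240),(419,252)]])
E
```

```text
warm [676.4 369.   32. ] hot [552.7 356.8  32. ] park [array([372.8, 383.1,  32. ]), array([468. , 392.7,  32. ]), array([476.9, 300.7,  32. ]), array([385.2, 289.2,  32. ])]
lid centres [561.1 352.2  98. ] [428.3 334.4  88. ]
handle big [573.9 294.4  91. ] [587.4 217.3  91. ] small [438.6 287.4  83. ] [453.1 209.5  83. ]
big c [561.2 350.8] r 48.6 mean [561.1 351.9] lidz 98.8 n 787 hdir(center) -1.386 hdir(svd) -0.412 ztop 103.7 grip [579.9 250.5]
small c [427.9 333.5] r 40.7 mean [428.7 335. ] lidz 88.6 n 537 hdir(center) -1.36 hdir(svd) -1.386 ztop 85.0 grip [447.6 241.5]
big [560.  351.5] 49.05403137207031 0
small [427.1 335.2] 41.350868225097656 0
[[415.0, 86.9], [488.4, 91.8], [492.2, 16.9], [419.2, 13.0]]
[[494.5, 92.5], [567.1, 96.2], [573.0, 23.3], [499.1, 18.8]]
[[574.3, 96.9], [726.0, 106.6], [732.6, 34.9], [579.2, 25.8]]
```

```bash
python3 - <<'E'
from h import *
Ps=[cloud(load(n)).reshape(-1,3) for n in ('scene0','side0','w2','w3','w1')]
P=np.vstack(Ps); P=P[~np.isnan(P[:,0])]
H=np.full((16,16),-9.)
for i in range(16):
  for j in range(16):
    q=P[(P[:,0]>580+25*i)&(P[:,0]<605+25*i)&(P[:,1]>50+25*j)&(P[:,1]<75+25*j)]
    if len(q)>3: H[i,j]=np.percentile(q[:,2],95)
print('cols y',[50+25*j for j in range(16)])
for i in range(16): print(580+25*i,H[i].astype(int))
E
```

```text
cols y [50, 75, 100, 125, 150, 175, 200, 225, 250, 275, 300, 325, 350, 375, 400, 425]
580 [  2   3   2   2   2   2  92 562 558  90  98 101 101  98  34  34]
605 [  2  14   2   2   2   2   2  30 542  34  34  96  97  34  34  34]
630 [24 25 22  2  2  2  2 30 30 34 34 34 34 34 34 34]
655 [26 27 17  2  3  2  2 30 30 34 34 35 34 34 35 34]
680 [ 2 14  3  2  3  2  2 29 30 34 34 34 34 34 34 34]
705 [ 2  2  2  2  2  2  2 29 30 33 34 34 34 34 34 34]
730 [ 2  2  2  2  3  2  2 27 30 32 34 34 34 34 34 34]
755 [74  2  2  2  2  2  2  3 29 28 24  2  3 22 49 46]
780 [ 77   2 165 164 162 159 138  86 246 301   4   2  46  49  45  42]
805 [ 77 238 300 329 331 326 318 311 306 299 298   2  23  44  51  44]
830 [  2 299 332 333 334 334 333 334 334 333 313   2   3  50  24  -9]
855 [  2 297 331 333 334 333 334 333 333 333 326  -9  -9  -9  -9  -9]
880 [  0 244 332 333 334 334 333 334 333 333 329  -9  -9  -9  -9  -9]
905 [  -9  165  331  333  334  334  333  334  333  332  330   -9   -9   -9
   -9 -743]
930 [  -9  161  331  333  333  333  333  333  334  333  331 -736 -740 -735
 -737 -737]
955 [-738 -541  330  333  332  334  331  333  332  331  278 -740 -739 -738
 -737 -741]
```

```bash
python3 - <<'E'
from h import *
st(); plan([579.7,251.3,180],1.755)
plan([579.7,251.3,63],1.755,start=(np.array([579.7,251.3,180]),down(1.755)))
E
```

```text
t 2.8 p [531.3 228.2 415.1] yaw 1.5959 tilt 0.0119 w 87.5 F [-0.9 -0.7 -0. ] q [0.38 0.17 1.45 0.01 1.51 0.35]
n 7 D 241.2 dw [ 0.001 -0.012 -0.159]
[2.7, 7.0, 33.6, 0.0, -0.002, -0.023]
[2.6, 7.1, 33.6, 0.0, -0.002, -0.023]
[2.5, 7.1, 33.6, 0.0, -0.002, -0.023]
[2.4, 7.2, 33.6, 0.0, -0.002, -0.023]
[2.3, 7.2, 33.6, 0.0, -0.002, -0.023]
[2.2, 7.3, 33.6, 0.0, -0.002, -0.023]
[2.1, 7.3, 33.6, 0.0, -0.002, -0.023]
n 4 D 117.0 dw [0. 0. 0.]
[0.0, 0.0, 29.2, 0.0, 0.0, 0.0]
[0.0, 0.0, 29.2, 0.0, 0.0, 0.0]
[0.0, 0.0, 29.2, 0.0, 0.0, 0.0]
[0.0, 0.0, 29.2, 0.0, 0.0, 0.0]
```

Call:
move_arm --pt "2.5 7 33.5 0 -0.002 -0.023" --pt "2.5 7 33.5 0 -0.002 -0.023" --pt "2.5 7 33.5 0 -0.002 -0.023" --pt "2.5 7 33.5 0 -0.002 -0.023" --pt "2.5 7 33.5 0 -0.002 -0.023" --hand -0.3

```text
t: 3.22
ee_pos: [570.3, 241.2, 253.8]
orientation: [2.054, 2.365, 0.029]
ft_force: [0.3, 0.3, 0.7]
width: 59.1
```

Call:
move_arm --pt "2 7 30 0 -0.002 -0.023" --pt "2 7 20 0 -0.002 -0.023" --pt "0 0 0 0 0 0"

```text
t: 3.47
ee_pos: [580.8, 241.9, 195.5]
orientation: [2.001, 2.411, 0.009]
ft_force: [-1.4, 0.1, -0.5]
width: 57.1
```

```bash
python3 - <<'E'
from h import *
st(); plan([579.7,251.3,140],1.755,n=2); snap('wrist','w4')
E
```

```text
t 3.47 p [580.8 241.9 195.5] yaw 1.7565 tilt 0.0101 w 57.1 F [-1.4  0.1 -0.5] q [ 0.38  0.41  1.62 -0.01  1.1   0.19]
n 2 D 56.3 dw [0.01  0.003 0.001]
[4.8, 0.1, 27.7, 0.005, 0.001, 0.001]
[4.8, 0.2, 27.8, 0.005, 0.001, 0.001]
```

View pics/w4.png

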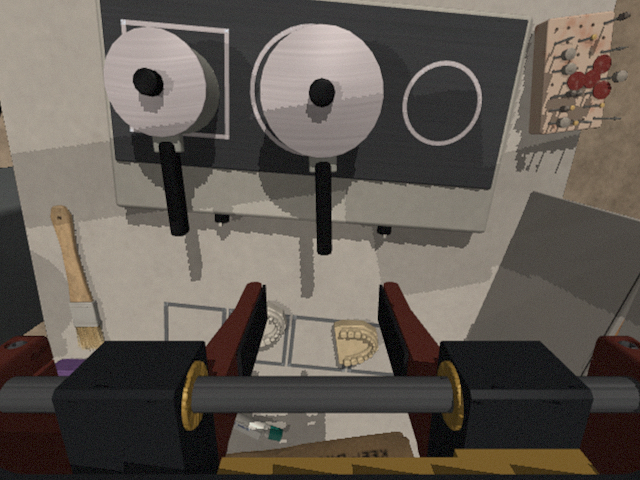

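```bash
python3 - <<'E'
from h import *
d=load('w4')
print('warm',px_z(d,442,103,32).round(1),'lid',px_z(d,318,90,98).round(1),'h',px_z(d,323,170,91).round(1),px_z(d,324,252,91).round(1),'small lid',px_z(d,154.5,83,88).round(1))
E
```

```text
warm [676.6 369.7  32. ] lid [558.1 352.6  98. ] h [573.5 292.1  91. ] [588.1 219.4  91. ] small lid [428.7 334.5  88. ]
```

Call:
move_arm --pt "5 0 28 0.005 0.001 0.0" --pt "5 0 28 0.005 0.001 0.0" --pt "0 0 0 0 0 0"

```text
t: 3.77
ee_pos: [582.5, 250.2, 147.1]
orientation: [2.011, 2.407, 0.012]
ft_force: [-0.7, -1.1, -0.9]
width: 57.1
```

```bash
python3 - <<'E'
from h import *
st(); plan([579.7,251.3,63],1.755)
E
```

```text
t 3.77 p [582.5 250.2 147.1] yaw 1.7496 tilt 0.0093 w 57.1 F [-0.7 -1.1 -0.9] q [ 0.39  0.48  1.65 -0.    1.01  0.21]
n 3 D 84.1 dw [ 0.009 -0.001 -0.005]
[0.5, -1.1, 28.0, 0.003, -0.0, -0.002]
[0.5, -1.0, 28.0, 0.003, -0.0, -0.002]
[0.5, -0.9, 28.0, 0.003, -0.0, -0.002]
```

Call:
move_arm --pt "0.5 -0.5 28 0.003 0 -0.002" --pt "0.5 -0.5 28 0.003 0 -0.002" --pt "0.5 -0.5 26 0.003 0 -0.002" --pt "0 0 0 0 0 0"

```text
t: 4.1
ee_pos: [587.4, 251.5, 75.6]
orientation: [2.007, 2.408, 0.021]
ft_force: [-1.7, -1.6, -0.8]
width: 56.9
```

```bash
python3 - <<'E'
from h import *
st(); plan([580,251.3,63],1.755)
E
```

```text
t 4.1 p [587.4 251.5  75.6] yaw 1.7518 tilt 0.0151 w 56.9 F [-1.7 -1.6 -0.8] q [0.39 0.57 1.68 0.   0.88 0.2 ]
n 1 D 14.6 dw [ 0.015 -0.004 -0.003]
[1.1, -7.5, 12.5, 0.015, -0.004, -0.003]
```

Call:
move_arm --pt "1 -7.5 12.5 0.015 -0.004 -0.003" --pt "0 0 0 0 0 0" --pt "0 0 0 0 0 0"

```text
t: 4.35
ee_pos: [583.0, 251.4, 69.5]
orientation: [2.008, 2.412, 0.008]
ft_force: [1.6, -0.6, 0.3]
width: 56.7
```

```bash
python3 - <<'E'
from h import *
st(); plan([580,251.3,63],1.755)
E
```

```text
t 4.35 p [583.  251.4  69.5] yaw 1.7531 tilt 0.006 w 56.7 F [ 1.6 -0.6  0.3] q [ 0.39  0.58  1.68 -0.    0.88  0.21]
n 1 D 7.2 dw [ 0.006 -0.001 -0.002]
[0.5, -3.0, 6.5, 0.006, -0.001, -0.002]
```

Call:
move_arm --pt "0.5 -4 8 0.006 0 -0.002" --pt "0 -1 3 0 0 0" --pt "0 0 0 0 0 0"

```text
t: 4.6
ee_pos: [580.1, 251.8, 62.3]
orientation: [2.006, 2.415, 0.009]
ft_force: [-0.0, -0.2, -0.2]
width: 57.0
```

Call:
move_arm --pt "0 0 0 0 0 0" --pt "0 0 0 0 0 0" --pt "0 0 0 0 0 0" --pt "0 0 0 0 0 0" --pt "0 0 0 0 0 0" --hand 1

```text
t: 5.02
ee_pos: [580.6, 252.2, 63.4]
orientation: [2.006, 2.415, 0.011]
ft_force: [0.1, 0.7, 1.4]
width: 27.1
```

```bash
cat >> h.py <<'E'
def slide(c0,c1,a1,reach,n):
    "rows to drive held pot so its centre goes c0->c1, handle angle -> a1; TCP assumed rigid with pot"
    p0,r0,o=pose(); x=r0.as_matrix()[:,0]; yaw0=np.arctan2(x[1],x[0]); c0=np.array(c0,float);c1=np.array(c1,float)
    off=p0[:2]-c0; a0=np.arctan2(off[1],off[0]); da=a1-a0; print('a0',round(a0,3),'yaw0',round(yaw0,3),'reach',np.hypot(*off).round(1))
    prev=p0[:2]
    for i in range(1,n+1):
        s=i/n; t=da*s; q=c0+(c1-c0)*s+R.from_rotvec([0,0,t]).apply([*off,0])[:2]
        y=yaw0+da*(i-1)/n; dv=q-prev; prev=q
        print([round(float(dv@[np.cos(y),np.sin(y)]),1),round(float(dv@[np.sin(y),-np.cos(y)]),1),0,0,0,round(-da/n,4)])
    print('end',prev.round(1),'yaw',round(yaw0+da,3))
E
python3 - <<'E'
from h import *
st(); slide([561,352],[676.5,369.3],-1.8,102,12)
E
```

```text
t 5.02 p [580.6 252.2  63.4] yaw 1.7553 tilt 0.0076 w 27.1 F [0.1 0.7 1.4] q [0.39 0.58 1.69 0.   0.86 0.21]
a0 -1.377 yaw0 1.755 reach 101.7
[-0.3, 6.1, 0, 0, 0, np.float64(0.0352)]
[0.0, 6.1, 0, 0, 0, np.float64(0.0352)]
[0.4, 6.1, 0, 0, 0, np.float64(0.0352)]
[0.7, 6.1, 0, 0, 0, np.float64(0.0352)]
[1.1, 6.1, 0, 0, 0, np.float64(0.0352)]
[1.4, 6.1, 0, 0, 0, np.float64(0.0352)]
[1.7, 6.0, 0, 0, 0, np.float64(0.0352)]
[2.1, 5.9, 0, 0, 0, np.float64(0.0352)]
[2.4, 5.9, 0, 0, 0, np.float64(0.0352)]
[2.7, 5.8, 0, 0, 0, np.float64(0.0352)]
[3.1, 5.7, 0, 0, 0, np.float64(0.0352)]
[3.4, 5.6, 0, 0, 0, np.float64(0.0352)]
end [653.4 270.3] yaw 1.332
```

Fingers are still closing (27 mm), so I wait.

Call:
move_arm --pt "0 0 0 0 0 0" --pt "0 0 0 0 0 0" --pt "0 0 0 0 0 0" --pt "0 0 0 0 0 0" --pt "0 0 0 0 0 0"

```text
t: 5.43
ee_pos: [580.7, 252.2, 63.3]
orientation: [2.006, 2.415, 0.011]
ft_force: [0.6, -1.0, -0.4]
width: 0.6
```

Call:
move_arm --pt "0 6 0 0 0 0.035" --pt "0 6 0 0 0 0.035"

```text
t: 5.6
ee_pos: [591.5, 254.0, 63.1]
orientation: [2.091, 2.342, 0.009]
ft_force: [0.3, 0.2, 0.7]
width: 0.4
```

```bash
python3 - <<'E'
from h import *
st()
E
```

```text
t 5.6 p [591.5 254.   63.1] yaw 1.6841 tilt 0.006 w 0.4 F [0.3 0.2 0.7] q [0.39 0.6  1.66 0.   0.88 0.27]
```

```bash
python3 - <<'E'
from h import *
d=snap('wrist','w5'); snap('scene','s5')
crop('s5',150,210,300,210,2.6,'s5a')
E
```

```text
(no output)
```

View pics/w5.png

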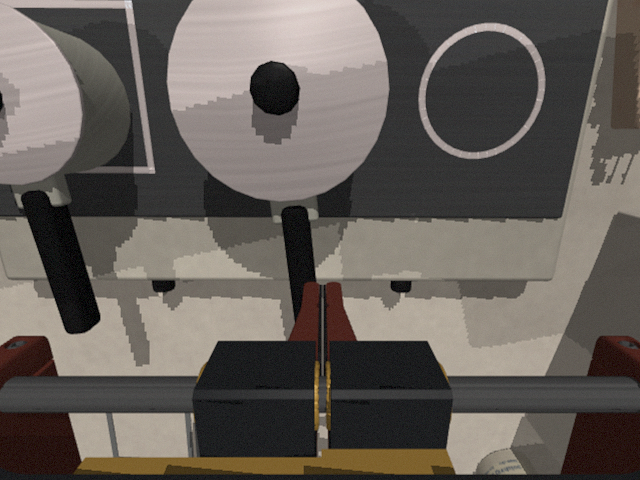

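View pics/s5a.png

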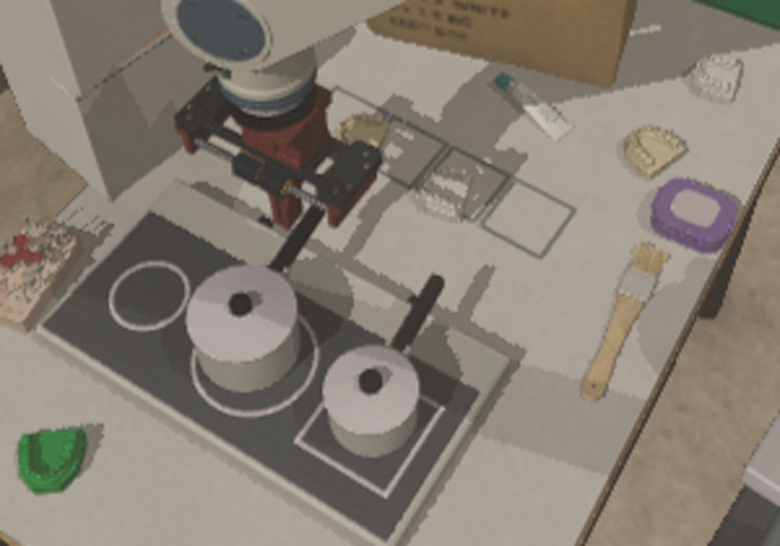

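```bash
cat >> h.py <<'E'
def proj(d,p):
    T=np.linalg.inv(d['cam_to_world']); q=T[:3,:3]@np.array(p,float)+T[:3,3]; return (d['fx']*q[0]/q[2]+d['cx'],d['fy']*q[1]/q[2]+d['cy'],q[2])
E
python3 - <<'E'
from h import *
d=load('w5'); print('tcp',proj(d,[591.5,254,63]),'hold',proj(d,[591.5,254,82]))
print('range at tip', [d['range_z'][v,u] for u,v in [(325,286),(325,300),(298,240),(292,212),(303,270)]])
for u,v in [(325,286),(325,300),(296,240),(292,212),(303,270),(275,85),(240,150),(60,290)]: print(u,v,px_d(d,u,v).round(1))
print(np.round(d['cam_to_world'],3))
E
```

```text
tcp (np.float64(321.5972242755837), np.float64(272.4667788734695), np.float64(215.99722637234123)) hold (np.float64(321.7211638044102), np.float64(285.3802822222547), np.float64(197.87268270204186))
range at tip [np.float32(176.15147), np.float32(160.0571), np.float32(180.48633), np.float32(175.48148), np.float32(183.42195)]
325 286 [592.1 262.9 102. ]
325 300 [591.8 263.5 118.7]
296 240 [575.1 282.3  92.5]
292 212 [571.8 296.3  91.5]
303 270 [580.2 266.5  92.8]
275 85 [562.  351.3 113.7]
240 150 [546.4 324.   99.1]
60 290 [446.6 235.9  83.7]
[[ 9.94000e-01  1.05000e-01  3.80000e-02  5.81546e+02]
 [ 1.12000e-01 -9.48000e-01 -2.98000e-01  3.36021e+02]
 [ 5.00000e-03  3.00000e-01 -9.54000e-01  2.63443e+02]
 [ 0.00000e+00  0.00000e+00  0.00000e+00  1.00000e+00]]
```

```bash
python3 - <<'E'
from h import *
crop('s5',210,230,100,80,7,'s5b')
d=load('s5'); 
print('tcp proj',proj(d,[591.5,254,63]),proj(d,[591.5,254,100]))
for u,v in [(259,295),(261,294),(258,290),(262,290),(256,285)]: print(px_d(d,u,v).round(1))
E
```

```text
tcp proj (np.float64(262.0401443358617), np.float64(302.65122578449115), np.float64(1098.0094393439474)) (np.float64(260.6702997949793), np.float64(293.90057081380155), np.float64(1070.809033988028))
[584.4 265.7 114.4]
[582.6 260.6 114.4]
[587.2 263.9 130.2]
[581.  257.1 127.9]
[567.3 284.1 187.2]
```

View pics/s5b.png

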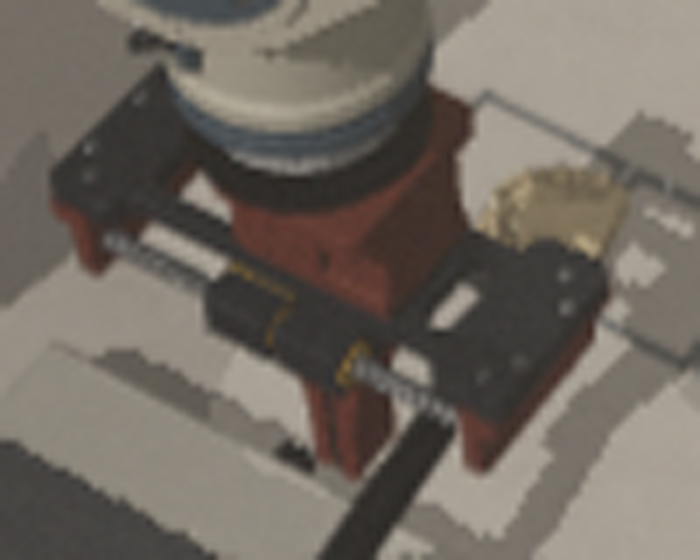

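```bash
python3 - <<'E'
from h import *
for f,tcp,rv in [('w2',[487.3,125.9,417.3],None),('w3',[531.5,228.4,415.3],None),('w5',[591.5,254,63.1],None)]:
    d=load(f); P=cloud(d); 
    rz=d['range_z']; m=(rz<230)&(rz>0); ys,xs=np.nonzero(m)
    Q=P[m]; i=np.argsort(Q[:,2])[:2000]
    h=Q[:,2]-tcp[2]; print(f,'min height rel tcp',np.percentile(h,[0,.1,.5,1,2]).round(1))
    for v in range(276,300,3): print(v,[ (u,round(float(rz[v,u]),0)) for u in range(200,450,1) if 0<rz[v,u]<230][:3])
E
```

```text
w2 min height rel tcp [37.2 39.3 43.5 48.1 56.3]
276 []
279 []
282 [(222, 177.0), (223, 176.0), (224, 176.0)]
285 [(216, 172.0), (217, 173.0), (218, 173.0)]
288 [(214, 170.0), (215, 170.0), (216, 169.0)]
291 [(211, 167.0), (212, 166.0), (213, 166.0)]
294 [(209, 163.0), (210, 162.0), (211, 164.0)]
297 [(207, 160.0), (208, 160.0), (209, 160.0)]
w3 min height rel tcp [36.9 39.3 43.4 48.  56.2]
276 []
279 []
282 [(222, 175.0), (223, 176.0), (224, 177.0)]
285 [(216, 173.0), (217, 172.0), (218, 172.0)]
288 [(214, 170.0), (215, 170.0), (216, 170.0)]
291 [(211, 166.0), (212, 167.0), (213, 166.0)]
294 [(209, 163.0), (210, 163.0), (211, 163.0)]
297 [(207, 161.0), (208, 161.0), (209, 159.0)]
w5 min height rel tcp [-63.9 -58.3 -48.6 -41.1 -31.7]
276 [(289, 188.0), (290, 186.0), (291, 186.0)]
279 [(290, 189.0), (291, 188.0), (292, 187.0)]
282 [(290, 189.0), (291, 188.0), (292, 188.0)]
285 [(290, 189.0), (291, 189.0), (292, 188.0)]
288 [(291, 191.0), (292, 188.0), (293, 188.0)]
291 [(291, 191.0), (292, 190.0), (293, 188.0)]
294 [(291, 193.0), (292, 190.0), (293, 190.0)]
297 [(292, 191.0), (293, 189.0), (294, 189.0)]
```

```bash
python3 - <<'E'
from h import *
print(ctrl.hold_point_z,[a for a in dir(ctrl) if a[0]!='_'])
d=load('w5');P=cloud(d)
rz=d['range_z']
for u in (312,318,333): print([P[v,u].round(0).tolist() for v in (283,286,290)])
d=load('s5');P=cloud(d); print([P[v,u].round(0).tolist() for u,v in [(259,297),(258,296),(260,296),(257,294)]])
E
```

```text
18.700000000000003 ['Unreachable', 'close_job', 'get_obs', 'hold_point_z']
[[585.0, 264.0, 103.0], [585.0, 264.0, 106.0], [586.0, 264.0, 110.0]]
[[593.0, 220.0, 3.0], [588.0, 264.0, 106.0], [588.0, 264.0, 111.0]]
[[596.0, 265.0, 102.0], [596.0, 265.0, 105.0], [595.0, 265.0, 111.0]]
[[587.0, 265.0, 103.0], [591.0, 264.0, 102.0], [582.0, 265.0, 112.0], [594.0, 263.0, 108.0]]
```

Both cameras put the finger tips about 37 mm above the reported TCP: the tip is at z≈100 while the arm reports 63. The jaws closed above the handle and touched nothing. From here I treat the tip height as reported z + 37.

Call:
move_arm --pt "0 0 0 0 0 0" --pt "0 0 -3 0 0 0" --pt "0 0 0 0 0 0" --pt "0 0 0 0 0 0" --pt "0 0 0 0 0 0" --hand -0.3

```text
t: 6.12
ee_pos: [591.0, 253.7, 66.3]
orientation: [2.086, 2.347, 0.009]
ft_force: [-0.1, 0.7, 0.1]
width: 30.2
```

```bash
python3 - <<'E'
from h import *
st(); plan([580,251.5,65],1.755,n=2)
E
```

```text
t 6.12 p [591.  253.7  66.3] yaw 1.6886 tilt 0.0056 w 30.2 F [-0.1  0.7  0.1] q [0.39 0.59 1.66 0.   0.88 0.27]
n 2 D 11.3 dw [ 0.005 -0.002 -0.066]
[-0.5, -5.6, 0.6, 0.003, -0.001, -0.033]
[-0.3, -5.6, 0.6, 0.003, -0.001, -0.033]
```

Call:
move_arm --pt "-0.5 -6 0 0.003 -0.001 -0.035" --pt "-0.5 -6 0 0.003 0 -0.035" --pt "0 0 0 0 0 0" --pt "0 0 0 0 0 0" --pt "0 0 0 0 0 0"

```text
t: 6.53
ee_pos: [578.8, 251.1, 66.5]
orientation: [-2.0, -2.421, -0.001]
ft_force: [0.6, -0.2, 0.8]
width: 56.9
```

```bash
python3 - <<'E'
from h import *
st(); plan([580,251.5,27],1.755,n=4); snap('wrist','w6')
E
```

```text
t 6.53 p [578.8 251.1  66.5] yaw 1.7606 tilt 0.0015 w 56.9 F [ 0.6 -0.2  0.8] q [0.39 0.58 1.69 0.   0.88 0.2 ]
n 4 D 39.5 dw [-0.    -0.001  0.006]
[0.0, 0.3, 9.9, -0.0, -0.0, 0.001]
[0.0, 0.3, 9.9, -0.0, -0.0, 0.001]
[0.0, 0.3, 9.9, -0.0, -0.0, 0.001]
[0.0, 0.3, 9.9, -0.0, -0.0, 0.001]
```

View pics/w6.png

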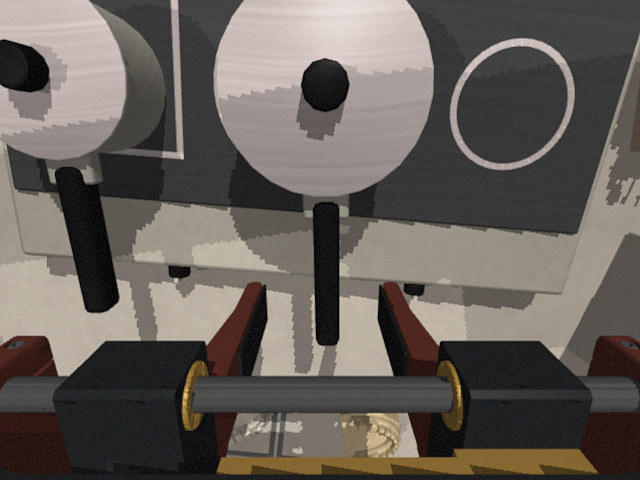

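The handle runs straight down at u≈326, centred between the fingers at 265 and 380. Next I descend.

Call:
move_arm --pt "0 0 10 0 0 0" --pt "0 0 10 0 0 0" --pt "0 0 10 0 0 0" --pt "0 0 8 0 0 0" --pt "0 0 0 0 0 0"

```text
t: 7.0
ee_pos: [579.5, 251.3, 24.3]
orientation: [-2.002, -2.42, -0.002]
ft_force: [-1.0, -0.1, 0.3]
width: 57.2
```

```bash
python3 - <<'E'
from h import *
st(); plan([580,251.5,27],1.755,n=1)
E
```

```text
t 7.0 p [579.5 251.3  24.3] yaw 1.759 tilt 0.0016 w 57.2 F [-1.  -0.1  0.3] q [0.39 0.64 1.7  0.   0.8  0.2 ]
n 1 D 2.8 dw [ 0.    -0.002  0.004]
[0.1, 0.5, -2.7, 0.0, -0.002, 0.004]
```

Call:
move_arm --pt "0 0 -2 0 0 0" --pt "0 0 0 0 0 0" --pt "0 0 0 0 0 0" --pt "0 0 0 0 0 0" --pt "0 0 0 0 0 0" --hand 1

```text
t: 7.42
ee_pos: [579.0, 251.1, 25.2]
orientation: [-2.002, -2.419, 0.001]
ft_force: [-0.8, 0.8, 0.6]
width: 27.3
```

Call:
move_arm --pt "0 0 0 0 0 0" --pt "0 0 0 0 0 0" --pt "0 0 0 0 0 0" --pt "0 0 0 0 0 0"

```text
t: 7.75
ee_pos: [579.5, 251.4, 26.1]
orientation: [-2.002, -2.419, -0.001]
ft_force: [-0.6, -0.1, -0.8]
width: 13.9
```

```bash
python3 - <<'E'
from h import *
st(); slide([561,352],[676.5,369.3],-1.8,102,12)
E
```

```text
t 7.75 p [579.5 251.4  26.1] yaw 1.7589 tilt 0.0014 w 13.9 F [-0.6 -0.1 -0.8] q [0.39 0.64 1.7  0.   0.81 0.2 ]
a0 -1.389 yaw0 1.759 reach 102.3
[-0.3, 6.2, 0, 0, 0, np.float64(0.0342)]
[0.0, 6.2, 0, 0, 0, np.float64(0.0342)]
[0.4, 6.2, 0, 0, 0, np.float64(0.0342)]
[0.7, 6.2, 0, 0, 0, np.float64(0.0342)]
[1.0, 6.2, 0, 0, 0, np.float64(0.0342)]
[1.4, 6.1, 0, 0, 0, np.float64(0.0342)]
[1.7, 6.1, 0, 0, 0, np.float64(0.0342)]
[2.0, 6.0, 0, 0, 0, np.float64(0.0342)]
[2.3, 6.0, 0, 0, 0, np.float64(0.0342)]
[2.7, 5.9, 0, 0, 0, np.float64(0.0342)]
[3.0, 5.8, 0, 0, 0, np.float64(0.0342)]
[3.3, 5.7, 0, 0, 0, np.float64(0.0342)]
end [653.3 269.7] yaw 1.348
```

Gripped, with the opening at 13.9 mm on the 14 mm handle. Now the slide.

Call:
move_arm --pt "0 6 0 0 0 0.034" --pt "0 6 0 0 0 0.034" --pt "0.5 6 0 0 0 0.034" --pt "0.5 6 0 0 0 0.034"

```text
t: 8.08
ee_pos: [596.9, 254.7, 25.7]
orientation: [-2.159, -2.271, 0.016]
ft_force: [-4.8, -0.4, 4.8]
width: 13.8
```

```bash
python3 - <<'E'
from h import *
st(); d=snap('wrist','w7'); snap('scene','s7')
crop('s7',150,210,300,210,2.6,'s7a')
E
```

```text
t 8.08 p [596.9 254.7  25.7] yaw 1.6213 tilt 0.0125 w 13.8 F [-4.8 -0.4  4.8] q [0.38 0.66 1.65 0.   0.84 0.33]
```

View pics/w7.png

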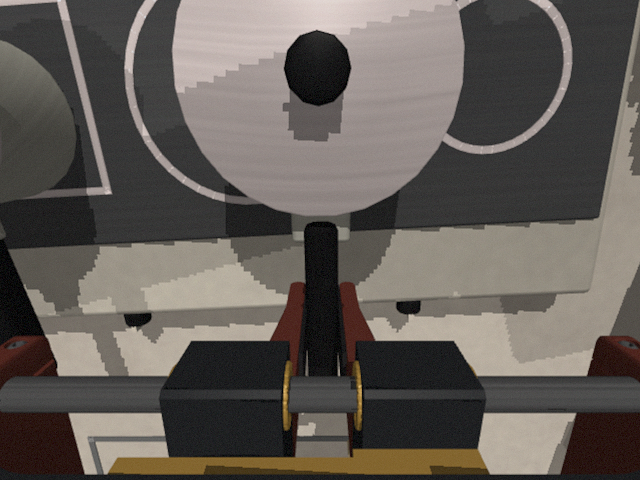

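```bash
cat >> h.py <<'E'
def hold(target,a1,n,reach=102.3,dy=0.006):
    p,r,o=pose(); x=r.as_matrix()[:,0]; yaw=np.arctan2(x[1],x[0]); a=yaw-np.pi-dy
    c=p[:2]-reach*np.array([np.cos(a),np.sin(a)]); print('pot centre est',c.round(1)); slide(c,target,a1,reach,n)
E
python3 - <<'E'
from h import *
d=load('w7'); print('knob',px_z(d,318,58,113).round(1))
hold([676.5,369.3],-1.8,9)
E
```

```text
knob [592.  357.9 113. ]
pot centre est [593.7 357.3]
a0 -1.526 yaw0 1.622 reach 102.3
[0.9, 6.1, 0, 0, 0, np.float64(0.0305)]
[1.2, 6.1, 0, 0, 0, np.float64(0.0305)]
[1.5, 6.1, 0, 0, 0, np.float64(0.0305)]
[1.8, 6.0, 0, 0, 0, np.float64(0.0305)]
[2.0, 6.0, 0, 0, 0, np.float64(0.0305)]
[2.3, 5.9, 0, 0, 0, np.float64(0.0305)]
[2.6, 5.8, 0, 0, 0, np.float64(0.0305)]
[2.9, 5.7, 0, 0, 0, np.float64(0.0305)]
[3.1, 5.7, 0, 0, 0, np.float64(0.0305)]
end [653.3 269.7] yaw 1.348
```

Call:
move_arm --pt "1 7 0 0 0 0.03" --pt "1 7 0 0 0 0.03" --pt "1.5 7 0 0 0 0.03" --pt "2 7 0 0 0 0.03" --pt "2 7 0 0 0 0.03"

```text
t: 8.6
ee_pos: [625.3, 261.7, 25.7]
orientation: [-2.315, -2.105, 0.033]
ft_force: [-5.9, 0.7, 6.0]
width: 14.1
```

```bash
python3 - <<'E'
from h import *
st();hold([676.5,369.3],-1.8,5)
p,r,o=pose(); print((r.inv()*down(1.41)).as_rotvec().round(3))
E
```

```text
t 8.6 p [625.3 261.7  25.7] yaw 1.4762 tilt 0.0243 w 14.1 F [-5.9  0.7  6. ] q [0.38 0.7  1.56 0.01 0.9  0.47]
pot centre est [635.6 363.5]
a0 -1.671 yaw0 1.476 reach 102.3
[2.0, 5.4, 0, 0, 0, np.float64(0.0257)]
[2.2, 5.3, 0, 0, 0, np.float64(0.0257)]
[2.4, 5.3, 0, 0, 0, np.float64(0.0257)]
[2.6, 5.2, 0, 0, 0, np.float64(0.0257)]
[2.8, 5.2, 0, 0, 0, np.float64(0.0257)]
end [653.3 269.7] yaw 1.348
[-0.023  0.008  0.066]
```

Call:
move_arm --pt "2 7 0 -0.006 0.002 0.026" --pt "2 7 0 -0.006 0.002 0.026" --pt "2.5 7 0 -0.006 0.002 0.026" --pt "2.5 5.5 0 -0.006 0.002 0.026" --pt "0 0 0 0 0 0"

```text
t: 9.02
ee_pos: [649.0, 268.2, 26.1]
orientation: [-2.426, -1.991, 0.008]
ft_force: [0.6, 1.2, -0.4]
width: 14.1
```

```bash
python3 - <<'E'
from h import *
st();hold([676.5,369.3],-1.8,2)
p,r,o=pose(); print((r.inv()*down(1.35)).as_rotvec().round(3))
snap('wrist','w8')
E
```

```text
t 9.02 p [649.  268.2  26.1] yaw 1.3745 tilt 0.0057 w 14.1 F [ 0.6  1.2 -0.4] q [0.37 0.72 1.52 0.   0.91 0.57]
pot centre est [669.6 368.4]
a0 -1.773 yaw0 1.374 reach 102.3
[1.1, 1.9, 0, 0, 0, np.float64(0.0134)]
[1.2, 1.9, 0, 0, 0, np.float64(0.0134)]
end [653.3 269.7] yaw 1.348
[-0.005  0.002  0.024]
```

View pics/w8.png

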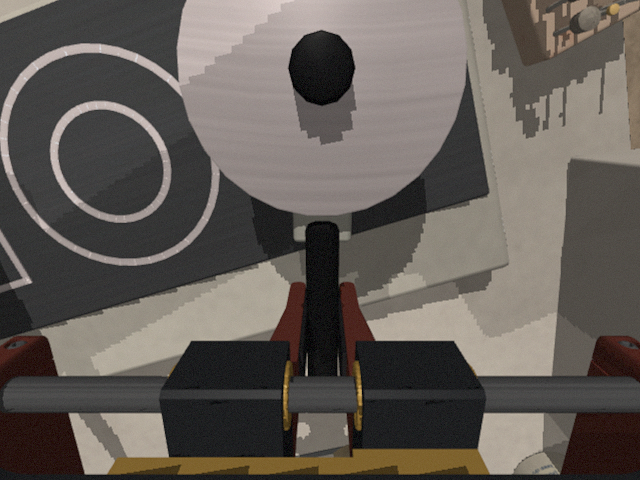

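The wrist view shows the big pot (knob at 321,67) covering the single ring, with the double ring centred at about (111,158).

```bash
python3 - <<'E'
from h import *
d=load('w8'); print('hot',px_z(d,110.5,161,32).round(1),px_z(d,110,155,32).round(1),'knob',px_z(d,321,58,113).round(1))
E
```

```text
hot [550.4 356.8  32. ] [551.3 359.9  32. ] knob [669.9 369.6 113. ]
```

Call:
move_arm --pt "2 4.5 0 -0.004 0.001 0.02" --pt "1 1.5 0 0 0 0.006" --pt "0 0 0 0 0 0" --pt "0 0 0 0 0 0"

```text
t: 9.4
ee_pos: [653.8, 269.3, 25.9]
orientation: [-2.451, -1.964, 0.007]
ft_force: [-1.6, -0.2, 2.4]
width: 14.0
```

```bash
python3 - <<'E'
from h import *
st();hold([676.5,369.3],-1.8,2)
d=snap('wrist','w9'); snap('scene','s9');crop('s9',150,210,300,210,2.6,'s9a')
E
```

```text
t 9.4 p [653.8 269.3  25.9] yaw 1.3509 tilt 0.0047 w 14.0 F [-1.6 -0.2  2.4] q [ 0.37  0.73  1.51 -0.    0.91  0.59]
pot centre est [676.7 369. ]
a0 -1.797 yaw0 1.351 reach 102.3
[0.1, -0.3, 0, 0, 0, np.float64(0.0016)]
[0.1, -0.3, 0, 0, 0, np.float64(0.0016)]
end [653.3 269.7] yaw 1.348
```

View pics/s9a.png

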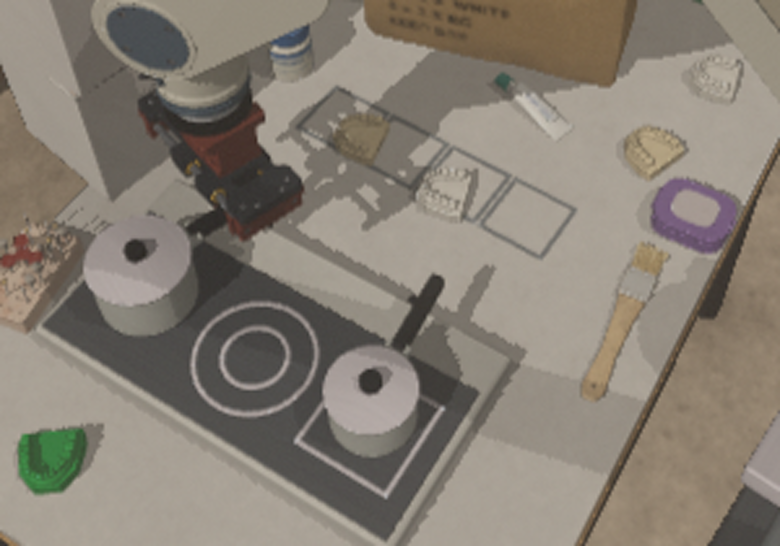

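The scene view shows the big pot covering the single ring, with the double ring now empty. I release and rise.

Call:
move_arm --pt "0 0 0 0 0 0" --pt "0 0 0 0 0 0" --pt "0 0 0 0 0 0" --pt "0 0 0 0 0 0" --pt "0 0 0 0 0 0" --hand -0.3

```text
t: 9.92
ee_pos: [655.3, 268.8, 25.5]
orientation: [2.453, 1.962, -0.004]
ft_force: [-0.6, -0.4, -0.9]
width: 43.7
```

Call:
move_arm --pt "0 0 0 0 0 0" --pt "0 0 -15 0 0 0" --pt "0 0 -30 0 0 0" --pt "0 0 -35 0 0 0" --pt "0 0 -35 0 0 0"

```text
t: 10.33
ee_pos: [649.7, 266.5, 136.5]
orientation: [-2.45, -1.959, 0.03]
ft_force: [1.3, 0.6, 0.1]
width: 57.2
```

```bash
python3 - <<'E'
from h import *
st();plan([470,215,185],1.75)
E
```

```text
t 10.33 p [649.7 266.5 136.5] yaw 1.3493 tilt 0.0196 w 57.2 F [1.3 0.6 0.1] q [ 0.37  0.6   1.46 -0.    1.1   0.6 ]
n 6 D 193.2 dw [-0.018  0.009 -0.401]
[-15.0, -27.5, -7.5, -0.003, 0.001, -0.067]
[-13.2, -28.4, -7.6, -0.003, 0.001, -0.067]
[-11.2, -29.2, -7.7, -0.003, 0.001, -0.067]
[-9.3, -29.8, -7.8, -0.003, 0.001, -0.067]
[-7.2, -30.4, -7.9, -0.003, 0.001, -0.067]
[-5.2, -30.8, -8.0, -0.003, 0.001, -0.067]
```

Call:
move_arm --pt "-15 -27 -8 -0.003 0.001 -0.067" --pt "-13 -28 -8 -0.003 0.001 -0.067" --pt "-11 -29 -8 -0.003 0.001 -0.067" --pt "-9 -30 -8 -0.003 0.001 -0.067" --pt "-7 -30 -8 -0.003 0.001 -0.067"

```text
t: 10.75
ee_pos: [507.5, 226.0, 192.8]
orientation: [2.07, 2.346, 0.029]
ft_force: [-0.3, -0.4, 0.4]
width: 57.4
```

Call:
move_arm --pt "-5 -30 -4 -0.003 0.001 -0.067" --pt "0 0 0 0 0 0" --pt "0 0 0 0 0 0"

```text
t: 11.0
ee_pos: [472.3, 215.6, 201.5]
orientation: [1.979, 2.418, 0.039]
ft_force: [0.7, 0.0, 0.3]
width: 56.9
```

```bash
python3 - <<'E'
from meas import *
import meas
st(); d=snap('wrist','w10'); snap('scene','s10')
meas.PB=(676,369); meas.PS=(428,334)
pots(d); pots(load('s10'))
E
```

```text
t 11.0 p [472.3 215.6 201.5] yaw 1.7701 tilt 0.0297 w 56.9 F [0.7 0.  0.3] q [ 0.41  0.23  1.87 -0.    1.01  0.21]
big c [675.4 367.7] r 48.9 mean [668.3 367.8] lidz 98.7 n 1905 hdir(center) -1.814 hdir(svd) -1.792 ztop 92.4 grip [650.8 268.7]
small c [428.  333.9] r 40.9 mean [427.8 335.5] lidz 88.5 n 1342 hdir(center) -1.378 hdir(svd) -1.381 ztop 84.7 grip [446.1 241.6]
big c [674.3 369.3] r 50.0 mean [671.2 371.1] lidz 97.0 n 69 hdir(center) -1.841 hdir(svd) -1.835 ztop 90.5 grip [647. 271.]
small [426.9 335. ] 41.22796630859375 0
```

View pics/w10.png

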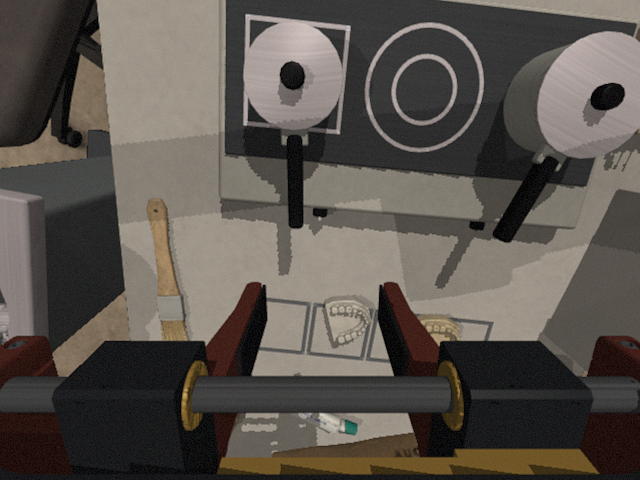

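```bash
python3 - <<'E'
from meas import *
d=load('w10')
print('hot',px_z(d,424.5,86.5,32).round(1),px_z(d,424,90,32).round(1),'small knob',px_z(d,292,75,103).round(1),'handle',px_z(d,295,140,83).round(1),px_z(d,295,225,83).round(1))
d=load('s9'); f=lambda u,v:px_z(d,u/2.6+150-.3,v/2.6+210-.3,32).round(1)
print('hot scene outer',f(255,358.5),'inner',f(254.5,357.5))
plan([446.3,242.1,80],1.76)
E
```

```text
hot [550.9 358.3  32. ] [551.3 355.2  32. ] small knob [428.1 333.4 103. ] handle [437.9 285.7  83. ] [451.2 210.6  83. ]
hot scene outer [548.5 355.9  32. ] inner [549.6 355.5  32. ]
n 4 D 126.5 dw [ 0.029 -0.003  0.009]
[7.7, -6.1, 30.1, 0.007, -0.001, 0.002]
[7.7, -5.9, 30.1, 0.007, -0.001, 0.002]
[7.7, -5.7, 30.1, 0.007, -0.001, 0.002]
[7.7, -5.5, 30.2, 0.007, -0.001, 0.002]
```

Call:
move_arm --pt "8 -6 30 0.007 -0.001 0.002" --pt "8 -6 30 0.007 -0.001 0.002" --pt "8 -6 30 0.007 -0.001 0.002" --pt "7 -6 25 0.007 -0.001 0.002" --pt "0 0 0 0 0 0"

```text
t: 11.52
ee_pos: [455.5, 246.6, 84.6]
orientation: [2.004, 2.411, 0.016]
ft_force: [-0.8, 0.0, -0.3]
width: 57.3
```

```bash
python3 - <<'E'
from meas import *
st();plan([446.3,242.1,75],1.76); snap('wrist','w11')
E
```

```text
t 11.52 p [455.5 246.6  84.6] yaw 1.7547 tilt 0.0124 w 57.3 F [-0.8  0.  -0.3] q [ 0.47  0.41  1.94 -0.    0.77  0.29]
n 1 D 14.1 dw [ 0.012 -0.001 -0.005]
[-2.8, -10.0, 9.5, 0.012, -0.001, -0.005]
```

View pics/w11.png

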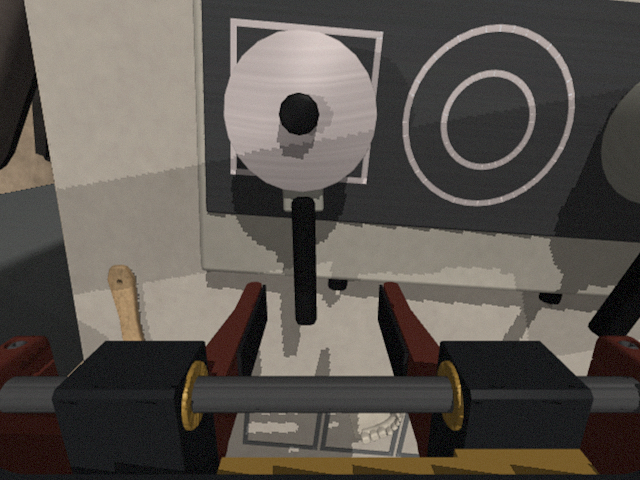

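Call:
move_arm --pt "-2 -8 6 0.01 -0.001 -0.004" --pt "-1 -3 6 0.004 0 0" --pt "0 0 0 0 0 0" --pt "0 0 0 0 0 0"

```text
t: 11.9
ee_pos: [450.9, 242.5, 76.5]
orientation: [2.003, 2.418, 0.008]
ft_force: [0.0, 0.0, 0.3]
width: 57.3
```

```bash
python3 - <<'E'
from meas import *
st();plan([446.3,242.1,19],1.76,n=5)
E
```

```text
t 11.9 p [450.9 242.5  76.5] yaw 1.7582 tilt 0.0053 w 57.3 F [0.  0.  0.3] q [0.47 0.42 1.96 0.   0.76 0.28]
n 5 D 57.7 dw [ 0.005 -0.002 -0.002]
[0.1, -1.0, 11.5, 0.001, -0.0, -0.0]
[0.1, -1.0, 11.5, 0.001, -0.0, -0.0]
[0.1, -0.9, 11.5, 0.001, -0.0, -0.0]
[0.1, -0.9, 11.5, 0.001, -0.0, -0.0]
[0.1, -0.9, 11.5, 0.001, -0.0, -0.0]
```

Call:
move_arm --pt "0 -2.5 6 0.002 0 0" --pt "0 -2.5 12 0.002 0 0" --pt "0 -1.5 12 0 0 0" --pt "0 -1 12 0 0 0" --pt "0 -1 12 0 0 0"

```text
t: 12.32
ee_pos: [448.4, 242.8, 26.3]
orientation: [2.003, 2.414, 0.024]
ft_force: [0.2, -0.2, 0.5]
width: 57.1
```

Call:
move_arm --pt "0 0 0 0 0 0" --pt "0 0 0 0 0 0"

```text
t: 12.48
ee_pos: [447.5, 242.1, 25.2]
orientation: [2.004, 2.414, 0.021]
ft_force: [0.2, 0.4, -0.0]
width: 57.3
```

```bash
python3 - <<'E'
from meas import *
st();plan([446.3,242.1,19],1.76,n=1)
E
```

```text
t 12.48 p [447.5 242.1  25.2] yaw 1.7558 tilt 0.0139 w 57.3 F [ 0.2  0.4 -0. ] q [0.47 0.51 1.99 0.   0.64 0.28]
n 1 D 6.3 dw [ 0.013 -0.005 -0.004]
[0.2, -1.3, 6.2, 0.013, -0.005, -0.004]
```

Call:
move_arm --pt "0 -1.5 6 0.015 -0.005 -0.004" --pt "0 -0.5 3 0.005 0 0" --pt "0 0 0 0 0 0"

```text
t: 12.73
ee_pos: [446.7, 242.2, 17.3]
orientation: [-1.999, -2.418, 0.007]
ft_force: [-0.7, 0.1, -0.7]
width: 57.2
```

Call:
move_arm --pt "0 0 0 0 0 0" --pt "0 0 0 0 0 0" --pt "0 0 0 0 0 0" --pt "0 0 0 0 0 0" --pt "0 0 0 0 0 0" --hand 1

```text
t: 13.15
ee_pos: [447.9, 242.8, 18.4]
orientation: [-1.999, -2.418, 0.003]
ft_force: [0.4, 0.5, -0.4]
width: 26.8
```

Call:
move_arm --pt "0 0 0 0 0 0" --pt "0 0 0 0 0 0" --pt "0 0 0 0 0 0" --pt "0 0 0 0 0 0" --pt "0 0 0 0 0 0"

```text
t: 13.57
ee_pos: [447.8, 242.7, 18.6]
orientation: [-1.999, -2.419, 0.003]
ft_force: [-0.5, -0.5, 0.0]
width: 13.9
```

```bash
python3 - <<'E'
from meas import *
st();slide([428.2,334.5],[551,356],-1.6,94,14)
E
```

```text
t 13.57 p [447.8 242.7  18.6] yaw 1.76 tilt 0.0042 w 13.9 F [-0.5 -0.5  0. ] q [0.47 0.52 1.97 0.   0.65 0.28]
a0 -1.361 yaw0 1.76 reach 93.9
[-0.2, 7.3, 0, 0, 0, np.float64(0.0171)]
[-0.0, 7.3, 0, 0, 0, np.float64(0.0171)]
[0.1, 7.3, 0, 0, 0, np.float64(0.0171)]
[0.3, 7.3, 0, 0, 0, np.float64(0.0171)]
[0.4, 7.3, 0, 0, 0, np.float64(0.0171)]
[0.6, 7.3, 0, 0, 0, np.float64(0.0171)]
[0.8, 7.3, 0, 0, 0, np.float64(0.0171)]
[0.9, 7.3, 0, 0, 0, np.float64(0.0171)]
[1.1, 7.2, 0, 0, 0, np.float64(0.0171)]
[1.2, 7.2, 0, 0, 0, np.float64(0.0171)]
[1.4, 7.2, 0, 0, 0, np.float64(0.0171)]
[1.5, 7.2, 0, 0, 0, np.float64(0.0171)]
[1.7, 7.1, 0, 0, 0, np.float64(0.0171)]
[1.8, 7.1, 0, 0, 0, np.float64(0.0171)]
end [548.3 262.2] yaw 1.521
```

Call:
move_arm --pt "0 8 0 -0.003 0.001 0.017" --pt "0 8 0 -0.003 0.001 0.017" --pt "0 8 0 -0.003 0.001 0.017" --pt "0.3 8 0 -0.003 0.001 0.017" --pt "0.4 8 0 -0.003 0.001 0.017"

```text
t: 13.98
ee_pos: [485.4, 248.6, 18.1]
orientation: [-2.109, -2.327, -0.008]
ft_force: [-4.8, -1.0, 5.0]
width: 13.7
```

```bash
python3 - <<'E'
from meas import *
st();hold([551,356],-1.6,9,94,0); snap('wrist','w12')
E
```

```text
t 13.98 p [485.4 248.6  18.1] yaw 1.6691 tilt 0.0053 w 13.7 F [-4.8 -1.   5. ] q [0.45 0.56 1.9  0.01 0.68 0.35]
pot centre est [476.2 342.1]
a0 -1.472 yaw0 1.669 reach 94.0
[0.7, 7.1, 0, 0, 0, np.float64(0.0142)]
[0.8, 7.1, 0, 0, 0, np.float64(0.0142)]
[1.0, 7.1, 0, 0, 0, np.float64(0.0142)]
[1.1, 7.1, 0, 0, 0, np.float64(0.0142)]
[1.2, 7.0, 0, 0, 0, np.float64(0.0142)]
[1.3, 7.0, 0, 0, 0, np.float64(0.0142)]
[1.4, 7.0, 0, 0, 0, np.float64(0.0142)]
[1.6, 7.0, 0, 0, 0, np.float64(0.0142)]
[1.7, 7.0, 0, 0, 0, np.float64(0.0142)]
end [548.3 262. ] yaw 1.542
```

View pics/w12.png

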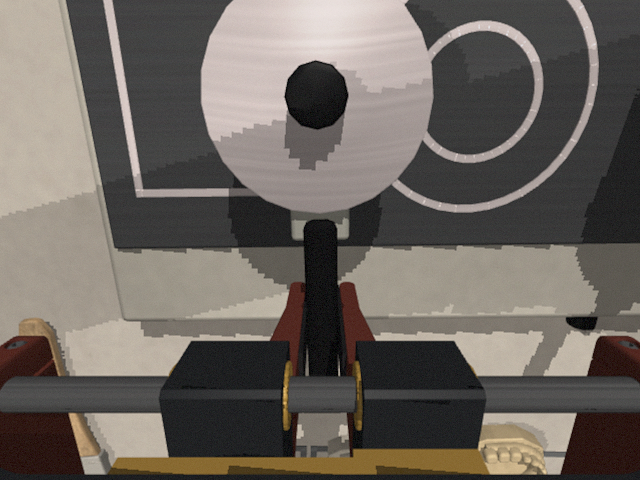

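The small pot (knob at 316,95) is following in the grip, with the double ring to its right. I continue.

Call:
move_arm --pt "1 8 0 -0.003 0.001 0.015" --pt "1 8 0 -0.003 0.001 0.015" --pt "1 8 0 -0.003 0.001 0.015" --pt "1 8 0 -0.003 0.001 0.015" --pt "1 8 0 -0.003 0.001 0.015"

```text
t: 14.45
ee_pos: [528.0, 255.9, 18.2]
orientation: [2.2, 2.236, 0.028]
ft_force: [-5.4, -1.6, 3.9]
width: 14.1
```

```bash
python3 - <<'E'
from meas import *
st();hold([551,356],-1.6,5,94,0)
E
```

```text
t 14.45 p [528.  255.9  18.2] yaw 1.5869 tilt 0.0183 w 14.1 F [-5.4 -1.6  3.9] q [0.43 0.6  1.82 0.   0.71 0.41]
pot centre est [526.5 349.9]
a0 -1.555 yaw0 1.587 reach 94.0
[1.2, 4.1, 0, 0, 0, np.float64(0.0091)]
[1.2, 4.1, 0, 0, 0, np.float64(0.0091)]
[1.2, 4.1, 0, 0, 0, np.float64(0.0091)]
[1.3, 4.0, 0, 0, 0, np.float64(0.0091)]
[1.3, 4.0, 0, 0, 0, np.float64(0.0091)]
end [548.3 262. ] yaw 1.542
```

Call:
move_arm --pt "1.5 5 0 0.004 0 0.01" --pt "1.5 5 0 0.004 0 0.01" --pt "1.5 5 0 0.004 0 0.01" --pt "1.5 5 0 0.004 0 0.01" --pt "0 0 0 0 0 0"

```text
t: 14.87
ee_pos: [553.3, 262.8, 18.4]
orientation: [-2.25, -2.183, -0.014]
ft_force: [-0.1, -1.6, -0.3]
width: 15.1
```

```bash
python3 - <<'E'
from meas import *
st();hold([551,356],-1.6,2,94,0)
E
```

```text
t 14.87 p [553.3 262.8  18.4] yaw 1.5406 tilt 0.0109 w 15.1 F [-0.1 -1.6 -0.3] q [0.42 0.63 1.75 0.01 0.76 0.44]
pot centre est [556.1 356.7]
a0 -1.601 yaw0 1.541 reach 94.0
[-0.4, -2.5, 0, 0, 0, np.float64(-0.0005)]
[-0.4, -2.5, 0, 0, 0, np.float64(-0.0005)]
end [548.3 262. ] yaw 1.542
```

```bash
python3 - <<'E'
from meas import *
import meas
st(); d=snap('wrist','w13'); 
meas.PB=(676,369); meas.PS=(550,356)
pots(d); P=px_z(d,0,0,32)
E
```

```text
t 14.87 p [553.3 262.8  18.4] yaw 1.5406 tilt 0.0109 w 15.1 F [-0.1 -1.6 -0.3] q [0.42 0.63 1.75 0.01 0.76 0.44]
big c [648.2 350.7] r 35.9 mean [643.9 355.1] lidz 97.9 n 15297 hdir(center) -2.471 hdir(svd) None ztop 103.7 grip [568.3 287.3]
small c [551.7 355.2] r 41.2 mean [551.7 355.6] lidz 88.8 n 12105 hdir(center) -0.63 hdir(svd) None ztop 91.9 grip [627.6 299.8]
```

View pics/w13.png

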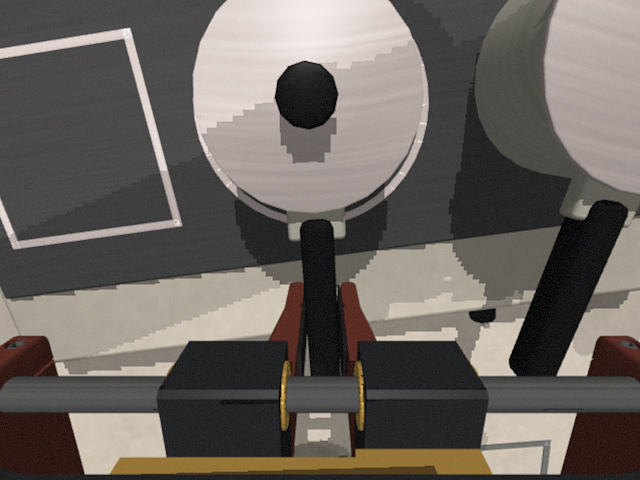

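The small pot sits over the double ring, its lid centre measured at (551.7, 355.5) against a ring centre of about (551, 356). The grip did slacken a little, to 15 mm. I release.

Call:
move_arm --pt "0 0 0 0 0 0" --pt "0 0 0 0 0 0" --pt "0 0 0 0 0 0" --pt "0 0 0 0 0 0" --pt "0 0 0 0 0 0" --hand -0.2

```text
t: 15.33
ee_pos: [554.7, 263.7, 18.4]
orientation: [-2.251, -2.184, -0.021]
ft_force: [-0.2, -0.2, 0.2]
width: 44.7
```

Call:
move_arm --pt "0 0 0 0 0 0" --pt "0 0 -15 0 0 0" --pt "0 0 -30 0 0 0" --pt "0 0 -35 0 0 0" --pt "0 0 -35 0 0 0"

```text
t: 15.75
ee_pos: [547.8, 259.6, 128.4]
orientation: [-2.247, -2.18, 0.004]
ft_force: [0.4, 0.4, -0.0]
width: 52.8
```

Call:
move_arm --pt "-38 -10 -30 0 0 0" --pt "-38 -10 -30 0 0 0" --pt "-38 -10 -30 0 0 0" --pt "-20 -10 -10 0 0 0" --hand -0.6

```text
t: 16.08
ee_pos: [512.6, 145.2, 221.9]
orientation: [-2.244, -2.191, -0.013]
ft_force: [0.4, 0.2, 0.2]
width: 69.9
```

Call:
move_arm --pt "0 0 0 0 0 0" --pt "0 0 0 0 0 0"

```text
t: 16.25
ee_pos: [512.4, 142.2, 225.6]
orientation: [-2.25, -2.189, -0.02]
ft_force: [-0.4, 0.6, 0.6]
width: 70.2
```

```bash
python3 - <<'E'
from meas import *
import meas
st(); d=snap('wrist','w14'); snap('scene','s14')
meas.PB=(676,369); meas.PS=(551,356)
pots(d); pots(load('s14'))
E
```

```text
t 16.25 p [512.4 142.2 225.6] yaw 1.5432 tilt 0.0133 w 70.2 F [-0.4  0.6  0.6] q [0.24 0.23 1.8  0.01 1.09 0.27]
big c [675.2 324.1] r 18.9 mean [674.3 322.2] lidz 96.4 n 2184 hdir(center) -2.693 hdir(svd) 2.824 ztop 91.9 grip [583.3 279.8]
small c [550.9 329.9] r 31.0 mean [550.5 324. ] lidz 87.3 n 3134 hdir(center) -0.551 hdir(svd) 0.303 ztop 92.2 grip [631.  280.7]
big c [674.8 369.2] r 49.3 mean [671.4 371.3] lidz 97.0 n 33 hdir(center) -1.885 hdir(svd) -0.662 ztop 97.8 grip [643.3 272.2]
small c [550.6 356.5] r 41.4 mean [548.  358.5] lidz 86.6 n 41 hdir(center) -0.655 hdir(svd) -0.044 ztop 86.6 grip [625.1 299.2]
```

View pics/w14.png

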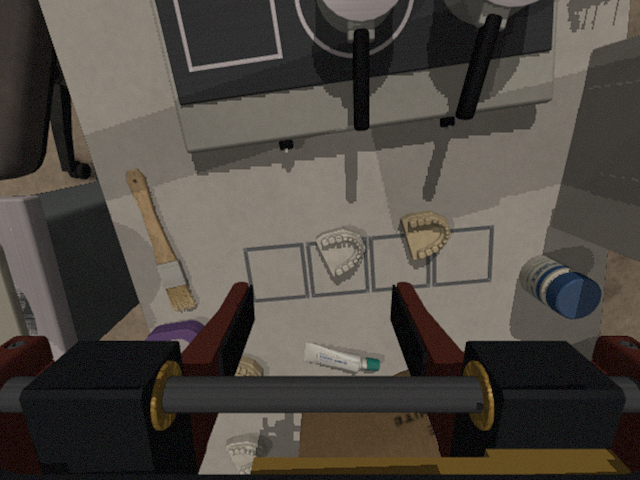

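```bash
cat > casts.py <<'E'
from h import *
from scipy.optimize import minimize
POLY=np.array([[-26,-25.5],[-14,-29],[11,-24],[26,-11],[26,11],[11,24],[-14,29],[-26,25.5]],float)
def pts(fs,c,rad=48,zmin=5,zmax=35):
    out=[]
    for f in fs:
        P=cloud(load(f)).reshape(-1,3); P=P[~np.isnan(P[:,0])]
        m=(np.hypot(P[:,0]-c[0],P[:,1]-c[1])<rad)&(P[:,2]>zmin)&(P[:,2]<zmax); out.append(P[m])
    return np.vstack(out)
def fit(fs,c,a0=0.,rad=48,dbg=True):
    Q=pts(fs,c,rad); X=Q[:,:2]
    # grid occupancy 1.5mm
    g=1.5; n=int(2*60/g); H=np.zeros((n,n),np.uint8); ij=((X-np.array(c)+60)/g).astype(int); ok=((ij>=0)&(ij<n)).all(1); H[ij[ok,0],ij[ok,1]]=1
    H=cv2.morphologyEx(H,cv2.MORPH_CLOSE,np.ones((5,5),np.uint8)); H=cv2.morphologyEx(H,cv2.MORPH_OPEN,np.ones((3,3),np.uint8))
    ii,jj=np.mgrid[:n,:n]; G=np.stack([(ii+.5)*g-60,(jj+.5)*g-60],-1)
    from matplotlib.path import Path
def fit2(fs,c,a0=0.,rad=48,zmin=5):
    Q=pts(fs,c,rad,zmin); X=Q[:,:2]-np.array(c); g=1.; n=120
    H=np.zeros((n,n),np.uint8); ij=(X+60).astype(int); H[ij[:,1],ij[:,0]]=1
    H=cv2.morphologyEx(H,cv2.MORPH_CLOSE,np.ones((7,7),np.uint8)); H=cv2.morphologyEx(H,cv2.MORPH_OPEN,np.ones((5,5),np.uint8))
    def cost(p):
        a=p[2]; Rm=np.array([[np.cos(a),-np.sin(a)],[np.sin(a),np.cos(a)]]); q=(POLY@Rm.T+p[:2]+60)
        T=np.zeros((n,n),np.uint8); cv2.fillPoly(T,[np.round(q*16).astype(np.int32)],1,shift=4)
        return -np.sum(T&H)/np.sum(T|H)
    ys,xs=np.nonzero(H); m=np.array([xs.mean()-60,ys.mean()-60])
    best=min((minimize(cost,[*m,a0+da],method='Nelder-Mead',options=dict(initial_simplex=np.array([[*m,a0+da],[m[0]+5,m[1],a0+da],[m[0],m[1]+5,a0+da],[m[0],m[1],a0+da+.2]]))) for da in (-.5,-.2,0.,.2,.5)),key=lambda r:r.fun)
    print(fs,'centre',(best.x[:2]+c).round(1),'ang',best.x[2].round(3),'IoU',round(-best.fun,3),'n',len(Q),'ztop',np.percentile(Q[:,2],[50,98]).round(1)); return best.x[:2]+c,best.x[2]
E
python3 - <<'E'
from casts import *
for c,L in [((649,78),(['w14'],['w2'],['w3'],['s14'])),((531,80),(['w14'],['w2'],['s14'],['w2','w14'])),((388,-98),(['w1'],['w2'],['s14'])),((380,-231),(['w1'],['w2'],['s14']))]:
    for fs in L:
        try: fit2(fs,c)
        except Exception as e: print(fs,e)
E
```

```text
['w14'] centre [694.9  78.3] ang -1.9 IoU -0.0 n 1416 ztop [16.4 27.2]
['w2'] centre [673.8 132.4] ang -0.967 IoU -0.0 n 865 ztop [16.4 27.2]
['w3'] centre [666.4 134.7] ang -1.256 IoU -0.0 n 769 ztop [16.5 27.1]
['s14'] centre [649.6  35.4] ang 0.267 IoU -0.0 n 215 ztop [16.  25.9]
['w14'] centre [568.8 137.9] ang -1.404 IoU -0.0 n 1636 ztop [16.3 27.2]
['w2'] centre [569.  137.1] ang -1.404 IoU -0.0 n 838 ztop [16.5 27.4]
['s14'] centre [573.1 128. ] ang -2.733 IoU -0.0 n 318 ztop [15.2 26.4]
['w2', 'w14'] centre [568.9 137.3] ang -1.404 IoU -0.0 n 2474 ztop [16.3 27.2]
['w1'] centre [405.4 -42.6] ang -1.256 IoU -0.0 n 848 ztop [16.7 27.4]
['w2'] centre [409.9 -41.1] ang -1.848 IoU -0.0 n 717 ztop [16.6 27. ]
['s14'] centre [405.6 -38.1] ang -1.848 IoU -0.0 n 306 ztop [15.2 26. ]
['w1'] centre [ 404.8 -180.1] ang -1.848 IoU -0.0 n 737 ztop [16.5 27.3]
['w2'] centre [ 422.  -180.2] ang -1.404 IoU -0.0 n 625 ztop [16.7 27.5]
['s14'] centre [ 417.9 -177.1] ang -1.404 IoU -0.0 n 262 ztop [15.4 25.8]casts.py:24: RuntimeWarning: overflow encountered in scalar negative
  return -np.sum(T&H)/np.sum(T|H)
```

Unsigned overflow in the cost; I fix the sign.

```bash
sed -i 's/return -np.sum(T&H)\/np.sum(T|H)/return -float((T\&H).sum())\/float((T|H).sum())/' casts.py
cat > run1.py <<'E'
from casts import *
for c,L in [((649,78),(['w14'],['w2'],['w3'],['s14'])),((531,80),(['w14'],['w2'],['s14'],['w2','w14'])),((388,-98),(['w1'],['w2'],['s14'])),((380,-231),(['w1'],['w2'],['s14']))]:
    for fs in L: fit2(fs,c)
E
python3 run1.py; python3 - <<'E'
from h import *
d=load('w14'); crop('w14',230,200,280,130,2.8,'w14a')
E
```

```text
['w14'] centre [642.  102.3] ang 0.294 IoU 0.829 n 1416 ztop [16.4 27.2]
['w2'] centre [656.9  80.1] ang 0.302 IoU 0.962 n 865 ztop [16.4 27.2]
['w3'] centre [656.3  80.9] ang 0.316 IoU 0.93 n 769 ztop [16.5 27.1]
['s14'] centre [639.  104.7] ang 0.144 IoU 0.541 n 215 ztop [16.  25.9]
['w14'] centre [538.2  86. ] ang 0.379 IoU 0.952 n 1636 ztop [16.3 27.2]
['w2'] centre [538.1  85. ] ang 0.383 IoU 0.951 n 838 ztop [16.5 27.4]
['s14'] centre [535.2  88.7] ang 0.381 IoU 0.702 n 318 ztop [15.2 26.4]
['w2', 'w14'] centre [538.2  85.5] ang 0.382 IoU 0.97 n 2474 ztop [16.3 27.2]
['w1'] centre [395.4 -97.1] ang -0.216 IoU 0.966 n 848 ztop [16.7 27.4]
['w2'] centre [396.4 -96. ] ang -0.218 IoU 0.928 n 717 ztop [16.6 27. ]
['s14'] centre [392.3 -91.6] ang -0.157 IoU 0.776 n 306 ztop [15.2 26. ]
['w1'] centre [ 391.3 -233.6] ang 0.283 IoU 0.934 n 737 ztop [16.5 27.3]
['w2'] centre [ 391.4 -232.7] ang 0.285 IoU 0.774 n 625 ztop [16.7 27.5]
['s14'] centre [ 386.9 -229.7] ang 0.235 IoU 0.723 n 262 ztop [15.4 25.8]
```

View pics/w14a.png

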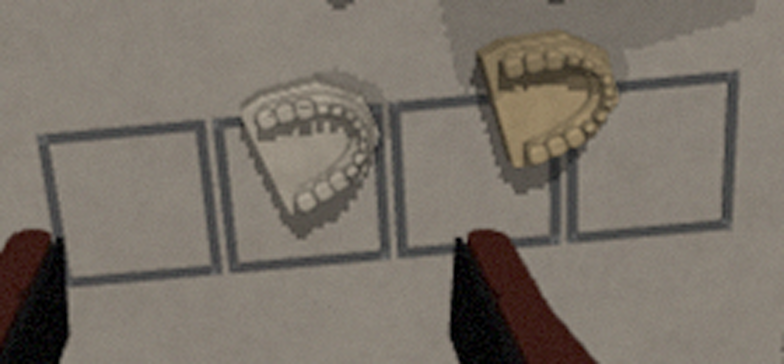

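The cream cast near mark1 was knocked aside, from about (657,80) to (642,102). I refit it and the tape squares from the newest view.

```bash
python3 - <<'E'
from casts import *
fit2(['w14'],(645,102)); fit2(['s14'],(645,102))
d=load('w14'); k=2.8
f=lambda u,v,z=0:px_z(d,u/k+230-.3,v/k+200-.3,z)[:2]
a=[f(*q) for q in [(42,138),(205,125),(215,268),(66,281)]]; b=[f(*q) for q in [(218,122),(380,110),(386,253),(232,267)]]
e=[f(*q) for q in [(395,105),(735,75),(730,224),(402,251)]]
for q in (a,b,e): print(np.round(q,1).tolist(),np.mean(q,0).round(1))
E
```

```text
['w14'] centre [641.3 103.5] ang 0.316 IoU 0.945 n 1762 ztop [16.3 27. ]
['s14'] centre [636.7 106.9] ang 0.349 IoU 0.739 n 306 ztop [15.5 25.6]
[[414.1, 86.8], [488.5, 90.7], [490.0, 19.5], [418.8, 15.0]] [452.9  53. ]
[[494.4, 91.9], [567.9, 95.4], [571.2, 24.7], [498.1, 19.7]] [532.9  57.9]
[[574.6, 97.5], [727.1, 106.9], [732.9, 34.4], [578.8, 25.5]] [653.3  66.1]
```

```bash
python3 - <<'E'
from h import *
st(); plan([641.3,103.5,150],3.458,n=18)
E
```

```text
t 16.35 p [512.3 143.  224.5] yaw 1.5446 tilt 0.0119 w 70.2 F [ 0.3 -0.6 -0.3] q [0.24 0.24 1.8  0.01 1.09 0.27]
n 18 D 154.2 dw [ 0.014 -0.002 -1.913]
[-2.0, 7.2, 4.2, 0.001, -0.0, -0.106]
[-2.8, 6.9, 4.2, 0.001, -0.0, -0.106]
[-3.5, 6.6, 4.1, 0.001, -0.0, -0.106]
[-4.2, 6.2, 4.1, 0.001, -0.0, -0.106]
[-4.8, 5.7, 4.1, 0.001, -0.0, -0.106]
[-5.4, 5.2, 4.1, 0.001, -0.0, -0.106]
[-5.9, 4.6, 4.1, 0.001, -0.0, -0.106]
[-6.4, 3.9, 4.1, 0.001, -0.0, -0.106]
[-6.8, 3.2, 4.1, 0.001, -0.0, -0.106]
[-7.1, 2.5, 4.1, 0.001, -0.0, -0.106]
[-7.3, 1.7, 4.1, 0.001, -0.0, -0.106]
[-7.4, 1.0, 4.1, 0.001, -0.0, -0.106]
[-7.5, 0.2, 4.1, 0.001, -0.0, -0.106]
[-7.5, -0.6, 4.1, 0.001, -0.0, -0.106]
[-7.4, -1.4, 4.1, 0.001, -0.0, -0.106]
[-7.2, -2.2, 4.1, 0.001, -0.0, -0.106]
[-6.9, -2.9, 4.1, 0.001, -0.0, -0.106]
[-6.6, -3.6, 4.1, 0.001, -0.0, -0.106]
```

Call:
move_arm --pt "-2 7 0 0 0 -0.106" --pt "-3 7 0 0 0 -0.106" --pt "-3.5 6.5 0 0 0 -0.106" --pt "-4 6 0 0 0 -0.106" --pt "-5 5.5 0 0 0 -0.106"

```text
t: 16.77
ee_pos: [547.0, 137.0, 218.2]
orientation: [-1.558, -2.719, -0.011]
ft_force: [0.3, -0.2, -0.8]
width: 70.1
```

Call:
move_arm --pt "-5.5 5 0 0 0 -0.106" --pt "-6 4.5 0 0 0 -0.106" --pt "-6.5 4 0 0 0 -0.106" --pt "-7 3 0 0 0 -0.106" --pt "-7 2.5 0 0 0 -0.106"

```text
t: 17.18
ee_pos: [583.9, 132.7, 208.7]
orientation: [-0.736, -3.036, -0.007]
ft_force: [0.3, 0.5, -0.6]
width: 70.2
```

Call:
move_arm --pt "-7 1.5 0 0 0 -0.106" --pt "-7.5 1 0 0 0 -0.106" --pt "-7.5 0 0 0 0 -0.106" --pt "-7.5 -0.5 0 0 0 -0.106" --pt "-7.5 -1.5 0 0 0 -0.106"

```text
t: 17.6
ee_pos: [620.8, 130.4, 197.7]
orientation: [0.138, -3.111, -0.013]
ft_force: [0.3, 0.2, -0.5]
width: 70.3
```

```bash
python3 - <<'E'
from casts import *
st(); plan([641.3,103.5,150],3.458); snap('wrist','w15')
fit2(['w15'],(645,102));fit2(['w15'],(538,86))
E
```

```text
t 17.6 p [620.8 130.4 197.7] yaw -3.0526 tilt 0.0292 w 70.3 F [ 0.3  0.2 -0.5] q [ 0.18  0.44  1.58  0.01  1.15 -1.48]
n 3 D 58.5 dw [ 0.013 -0.026 -0.228]
[-6.5, -9.7, 15.6, 0.004, -0.009, -0.076]
[-5.6, -10.1, 15.7, 0.004, -0.009, -0.076]
[-4.6, -10.4, 15.8, 0.004, -0.009, -0.076]
['w15'] centre [641.8 104.6] ang 0.314 IoU 0.973 n 2012 ztop [16.1 26.8]
['w15'] centre [538.2  86.1] ang 0.381 IoU 0.968 n 2414 ztop [16.2 27. ]
```

View pics/w15.png

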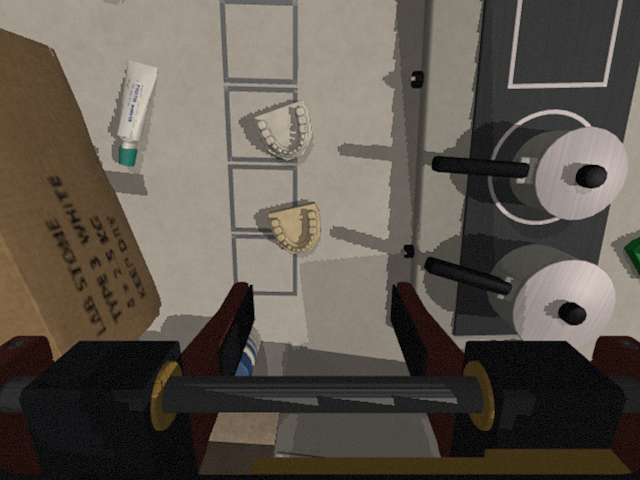

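The view shows cast B at (295,228), cast A at (284,130), and both pots still in place. I move over B.

Call:
move_arm --pt "-6.5 -10 16 0.004 -0.009 -0.078" --pt "-5.5 -10 20 0.004 -0.009 -0.078" --pt "-4.5 -10 25 0.004 -0.009 -0.076" --pt "0 0 20 0 0 0" --pt "0 0 0 0 0 0"

```text
t: 18.07
ee_pos: [643.5, 109.0, 107.1]
orientation: [0.521, -3.096, -0.002]
ft_force: [-0.6, 1.2, -0.4]
width: 70.4
```

```bash
python3 - <<'E'
from casts import *
st(); plan([641.7,104.2,60],3.457)
E
```

```text
t 18.07 p [643.5 109.  107.1] yaw -2.8081 tilt 0.002 w 70.4 F [-0.6  1.2 -0.4] q [ 0.15  0.55  1.62  0.    0.97 -1.76]
n 2 D 47.3 dw [ 0.002 -0.001  0.018]
[1.6, -2.0, 23.5, 0.001, -0.001, 0.009]
[1.6, -2.0, 23.5, 0.001, -0.001, 0.009]
```

Call:
move_arm --pt "2.5 -3 23 0 0 0.009" --pt "2 -2.5 23 0 0 0.009" --pt "0.5 -1 10 0 0 0.002" --pt "0 0 0 0 0 0"

```text
t: 18.4
ee_pos: [640.3, 104.8, 47.6]
orientation: [0.48, -3.1, -0.003]
ft_force: [-0.3, 0.2, 0.1]
width: 69.9
```

```bash
python3 - <<'E'
from casts import *
st(); plan([641.7,104.2,-10],3.457); snap('wrist','w16'); fit2(['w16'],(642,104)) 
E
```

```text
t 18.4 p [640.3 104.8  47.6] yaw -2.8341 tilt 0.0054 w 69.9 F [-0.3  0.2  0.1] q [ 0.14  0.63  1.65  0.    0.87 -1.74]
n 2 D 57.6 dw [ 0.003 -0.005 -0.008]
[-0.7, -0.6, 28.8, 0.001, -0.002, -0.004]
[-0.6, -0.5, 28.8, 0.001, -0.002, -0.004]
['w16'] centre [641.7 104.2] ang 0.31 IoU 0.973 n 5102 ztop [15.9 26.8]
```

View pics/w16.png

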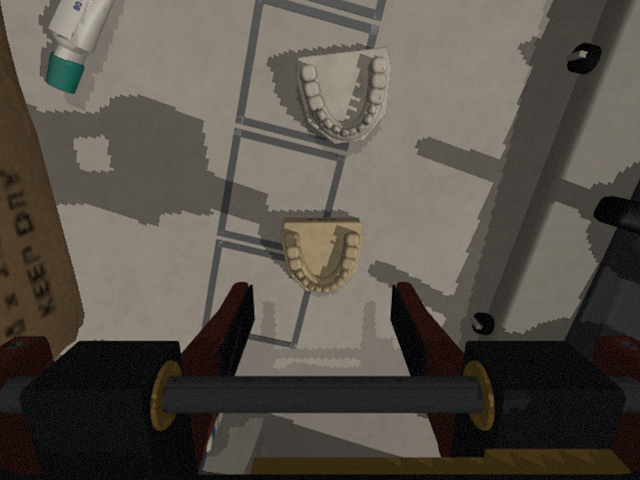

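Cast B is centred at (321,255), aligned between the fingers. I descend in stages.

Call:
move_arm --pt "-0.7 0 20 0 -0.002 -0.002" --pt "-0.6 0 20 0 -0.002 -0.002" --pt "0 0 15 0 -0.001 0" --pt "0 0 8 0 0 0" --pt "0 0 0 0 0 0"

```text
t: 18.87
ee_pos: [648.9, 109.0, -8.2]
orientation: [-0.485, 3.091, 0.005]
ft_force: [-0.3, 0.2, -0.2]
width: 70.3
```

```bash
python3 - <<'E'
from casts import *
st(); plan([641.7,104.2,-32],3.457,n=2)
d=snap('wrist','w17'); rz=d['range_z']; P=cloud(d)
# finger tips
for v in (280,283,286,290): print(v,[P[v,u].round(0).tolist() for u in (236,240,402,406)])
E
```

```text
t 18.87 p [648.9 109.   -8.2] yaw -2.8303 tilt 0.0135 w 70.3 F [-0.3  0.2 -0.2] q [ 0.15  0.71  1.65  0.    0.76 -1.74]
n 2 D 25.3 dw [ 0.001  0.013 -0.004]
[4.3, -1.2, 11.8, 0.0, 0.007, -0.002]
[4.3, -1.2, 11.9, 0.0, 0.007, -0.002]
280 [[666.0, 60.0, -0.0], [665.0, 63.0, 0.0], [635.0, 154.0, 1.0], [635.0, 156.0, -0.0]]
283 [[651.0, 64.0, 31.0], [651.0, 66.0, 31.0], [626.0, 143.0, 32.0], [626.0, 145.0, 30.0]]
286 [[651.0, 65.0, 34.0], [651.0, 67.0, 34.0], [626.0, 142.0, 35.0], [626.0, 144.0, 35.0]]
290 [[651.0, 66.0, 39.0], [650.0, 68.0, 39.0], [626.0, 141.0, 40.0], [626.0, 143.0, 40.0]]
```

Call:
move_arm --pt "7 -2 4 0 0.01 -0.002" --pt "4 -1 5 0 0.005 0" --pt "0 0 5 0 0 0" --pt "0 0 0 0 0 0"

```text
t: 19.25
ee_pos: [642.1, 103.0, -18.0]
orientation: [-0.49, 3.099, 0.001]
ft_force: [0.6, -0.3, 0.1]
width: 70.3
```

```bash
python3 - <<'E'
from casts import *
st(); plan([641.7,104.2,-32],3.457,n=2)
E
```

```text
t 19.25 p [642.1 103.  -18. ] yaw -2.8282 tilt 0.0041 w 70.3 F [ 0.6 -0.3  0.1] q [ 0.14  0.72  1.66  0.    0.75 -1.74]
n 2 D 14.0 dw [-0.     0.004 -0.002]
[0.0, 0.6, 7.0, -0.0, 0.002, -0.001]
[0.0, 0.6, 7.0, -0.0, 0.002, -0.001]
```

Call:
move_arm --pt "0.5 0.5 6 0 0.003 0" --pt "0.5 0.5 6 0 0.002 0" --pt "0 0 3 0 0 0" --pt "0 0 0 0 0 0"

```text
t: 19.58
ee_pos: [641.4, 103.5, -33.8]
orientation: [0.489, -3.103, 0.001]
ft_force: [0.1, 0.2, 0.8]
width: 70.2
```

```bash
python3 - <<'E'
from casts import *
st(); plan([641.7,104.2,-33],3.457,n=1)
E
```

```text
t 19.58 p [641.4 103.5 -33.8] yaw -2.8288 tilt 0.0005 w 70.2 F [0.1 0.2 0.8] q [ 0.14  0.75  1.66 -0.    0.73 -1.74]
n 1 D 1.1 dw [-0.001 -0.    -0.003]
[-0.5, 0.6, -0.8, -0.001, -0.0, -0.003]
```

Call:
move_arm --pt "0 0 0 0 0 0" --pt "0 0 0 0 0 0" --pt "0 0 0 0 0 0" --pt "0 0 0 0 0 0" --pt "0 0 0 0 0 0" --hand 1

```text
t: 20.0
ee_pos: [641.0, 103.6, -34.4]
orientation: [0.489, -3.102, 0.001]
ft_force: [-0.3, 0.4, -1.8]
width: 55.0
```

```bash
python3 - <<'E'
from casts import *
st(); snap('wrist','w18'); fit2(['w18'],(642,104));plan([693,68.9,-33.5],3.2096,n=10)
E
```

```text
t 20.0 p [641.  103.6 -34.4] yaw -2.8286 tilt 0.0014 w 55.0 F [-0.3  0.4 -1.8] q [ 0.14  0.75  1.66 -0.    0.73 -1.74]
['w18'] centre [642.  103.4] ang 0.311 IoU 0.914 n 12717 ztop [16.2 32.1]
n 10 D 62.5 dw [-0.    -0.001  0.245]
[-3.9, -4.9, -0.1, -0.0, -0.0, 0.025]
[-4.0, -4.8, -0.1, -0.0, -0.0, 0.025]
[-4.1, -4.7, -0.1, -0.0, -0.0, 0.025]
[-4.2, -4.6, -0.1, -0.0, -0.0, 0.025]
[-4.3, -4.5, -0.1, -0.0, -0.0, 0.025]
[-4.5, -4.4, -0.1, -0.0, -0.0, 0.025]
[-4.6, -4.3, -0.1, -0.0, -0.0, 0.025]
[-4.7, -4.2, -0.1, -0.0, -0.0, 0.025]
[-4.8, -4.1, -0.1, -0.0, -0.0, 0.025]
[-4.9, -3.9, -0.1, -0.0, -0.0, 0.025]
```

View pics/w18.png

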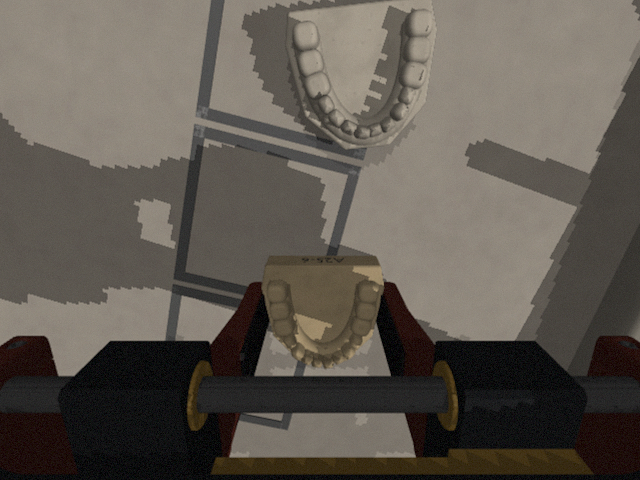

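Cast B is held squarely at 55 mm. I slide it to mark1.

Call:
move_arm --pt "-5 -5.5 0 0 0 0.026" --pt "-5 -5.5 0 0 0 0.026" --pt "-5 -5.5 0 0 0 0.026" --pt "-5 -5 0 0 0 0.026" --pt "-5 -5 0 0 0 0.026"

```text
t: 20.47
ee_pos: [673.9, 83.3, -34.3]
orientation: [0.27, -3.128, 0.001]
ft_force: [-0.5, -0.7, -1.2]
width: 54.4
```

```bash
python3 - <<'E'
from casts import *
st(); plan([693,68.9,-33.5],3.2096,n=5)
E
```

```text
t 20.47 p [673.9  83.3 -34.3] yaw -2.9697 tilt 0.0021 w 54.4 F [-0.5 -0.7 -1.2] q [ 0.11  0.78  1.59 -0.    0.78 -1.64]
n 5 D 23.9 dw [-0.    -0.002  0.104]
[-3.3, -3.5, -0.2, -0.0, -0.0, 0.021]
[-3.3, -3.4, -0.2, -0.0, -0.0, 0.021]
[-3.4, -3.3, -0.2, -0.0, -0.0, 0.021]
[-3.5, -3.3, -0.2, -0.0, -0.0, 0.021]
[-3.6, -3.2, -0.2, -0.0, -0.0, 0.021]
```

Call:
move_arm --pt "-4 -4.5 0 0 0 0.024" --pt "-4 -4 0 0 0 0.024" --pt "-4.5 -4 0 0 0 0.024" --pt "-4 -4 0 0 0 0.024" --pt "0 0 0 0 0 0"

```text
t: 20.88
ee_pos: [696.6, 65.7, -34.3]
orientation: [0.095, -3.14, 0.001]
ft_force: [0.4, -0.1, -1.3]
width: 54.6
```

```bash
python3 - <<'E'
from casts import *
st(); plan([693,68.9,-33.5],3.2096,n=1); snap('wrist','w19'); fit2(['w19'],(690,70))
E
```

```text
t 20.88 p [696.6  65.7 -34.3] yaw -3.081 tilt 0.0007 w 54.6 F [ 0.4 -0.1 -1.3] q [ 0.08  0.8   1.54 -0.    0.81 -1.55]
n 1 D 4.9 dw [-0.001 -0.    -0.007]
[3.4, 3.4, -0.8, -0.001, -0.0, -0.007]
['w19'] centre [697.9  65.2] ang 0.057 IoU 0.911 n 12736 ztop [16.2 32.3]
```

View pics/w19.png

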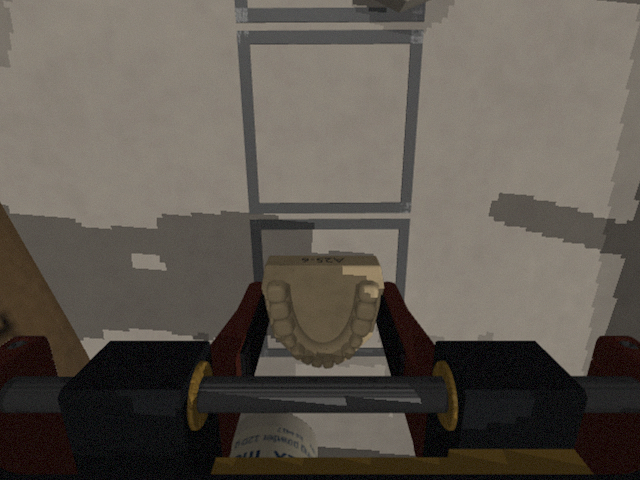

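```bash
python3 - <<'E'
from casts import *
d=load('w19')
c=[px_z(d,u,v,0)[:2].round(1) for u,v in [(256,225),(406,225),(397,352),(267,355)]]; print(c,np.mean(c,0))
c=[px_z(d,u,v,0)[:2].round(1) for u,v in [(243,37),(416,38),(406,208),(254,208)]]; print(c,np.mean(c,0))
E
```

```text
[array([659.4,  30.8]), array([655. , 103.8]), array([726.9, 108.3]), array([733.1,  37.1])] [693.6  70. ]
[array([578.5,  25.2]), array([574.6,  97.3]), array([646.7, 102.6]), array([651. ,  29.9])] [612.7   63.75]
```

Call:
move_arm --pt "4.5 4.5 0 0 0 -0.008" --pt "1 1 0 0 0 0" --pt "0 0 0 0 0 0" --pt "0 0 0 0 0 0"

```text
t: 21.27
ee_pos: [689.3, 71.9, -34.4]
orientation: [0.113, -3.139, 0.001]
ft_force: [0.7, 0.5, -1.9]
width: 54.9
```

```bash
python3 - <<'E'
from casts import *
st(); snap('wrist','w20'); fit2(['w20'],(690,70))
E
```

```text
t 21.27 p [689.3  71.9 -34.4] yaw -3.0698 tilt 0.001 w 54.9 F [ 0.7  0.5 -1.9] q [ 0.09  0.79  1.55 -0.    0.8  -1.55]
['w20'] centre [690.1  71.4] ang 0.057 IoU 0.92 n 12705 ztop [16.2 32.1]
```

Call:
move_arm --pt "-2.5 -2 0 0 0 0" --pt "0 0 0 0 0 0" --pt "0 0 0 0 0 0"

```text
t: 21.57
ee_pos: [691.3, 70.6, -34.4]
orientation: [0.114, -3.137, 0.001]
ft_force: [-1.3, 0.1, 0.3]
width: 54.4
```

```bash
python3 - <<'E'
from casts import *
st(); snap('wrist','w21'); fit2(['w21'],(690,70))
E
```

```text
t 21.57 p [691.3  70.6 -34.4] yaw -3.0688 tilt 0.0021 w 54.4 F [-1.3  0.1  0.3] q [ 0.08  0.8   1.55 -0.    0.8  -1.56]
['w21'] centre [692.1  69.7] ang 0.058 IoU 0.92 n 12696 ztop [16.2 32.1]
```

Good, within 1.5 mm. I release by opening to about 70 mm, then rise.

Call:
move_arm --pt "0 0 0 0 0 0" --pt "0 0 0 0 0 0" --pt "0 0 0 0 0 0" --pt "0 0 0 0 0 0" --pt "0 0 0 0 0 0" --hand -0.6

```text
t: 22.03
ee_pos: [692.1, 70.4, -34.1]
orientation: [0.114, -3.139, 0.001]
ft_force: [-0.3, 0.0, 0.0]
width: 70.2
```

Call:
move_arm --pt "0 0 -15 0 0 0" --pt "0 0 -25 0 0 0" --pt "0 0 -25 0 0 0" --pt "0 0 -20 0 0 0" --pt "0 0 0 0 0 0"

```text
t: 22.45
ee_pos: [691.1, 70.2, 56.0]
orientation: [0.114, -3.136, 0.001]
ft_force: [1.3, -0.1, 0.0]
width: 70.2
```

```bash
python3 - <<'E'
from casts import *
st(); snap('wrist','w22'); fit2(['w22'],(692,70)); c,a=fit2(['w22'],(538,86)); plan([*c,60],a+np.pi)
E
```

```text
t 22.45 p [691.1  70.2  56. ] yaw -3.0692 tilt 0.0041 w 70.2 F [ 1.3 -0.1  0. ] q [ 0.08  0.67  1.53 -0.    0.94 -1.56]
['w22'] centre [692.7  69.9] ang 0.081 IoU 0.967 n 4759 ztop [16.  26.8]
['w22'] centre [547.1  86.7] ang 0.199 IoU 0.572 n 4840 ztop [16.9 27.4]
n 4 D 144.4 dw [-0.    -0.005 -0.126]
[35.4, 6.7, -1.2, -0.0, -0.001, -0.032]
[35.2, 7.8, -1.2, -0.0, -0.001, -0.032]
[34.9, 8.9, -1.3, -0.0, -0.001, -0.032]
[34.6, 10.0, -1.3, -0.0, -0.001, -0.032]
```

View pics/w22.png

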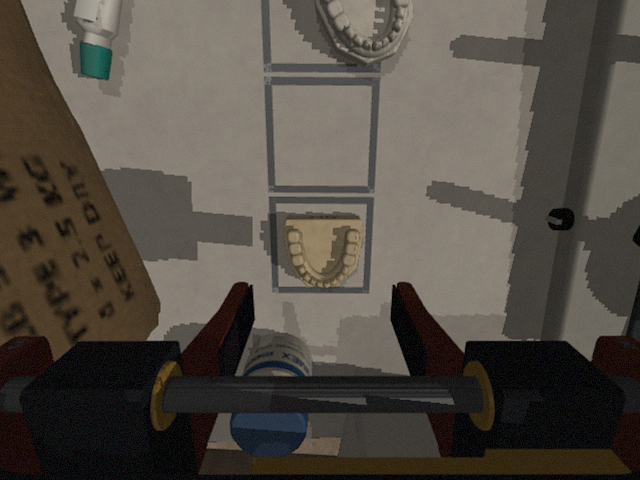

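Cast B is centred in the end square, measured at (692.7, 69.9). Cast A next.

```bash
python3 - <<'E'
from casts import *
plan([538.2,86,70],.381+np.pi)
E
```

```text
n 5 D 153.9 dw [ 0.    -0.005 -0.309]
[30.2, 5.4, -2.9, 0.0, -0.001, -0.062]
[29.8, 7.2, -3.0, 0.0, -0.001, -0.062]
[29.3, 9.0, -3.0, 0.0, -0.001, -0.062]
[28.6, 10.8, -3.0, 0.0, -0.001, -0.062]
[27.9, 12.6, -3.1, 0.0, -0.001, -0.062]
```

Call:
move_arm --pt "30 5 -6 0 0 -0.062" --pt "30 7 -6 0 0 -0.062" --pt "29 9 -4 0 0 -0.062" --pt "28.5 11 -3 0 0 -0.062" --pt "25 12 -3 0 0 -0.062"

```text
t: 22.92
ee_pos: [539.5, 84.9, 75.3]
orientation: [0.612, -3.079, 0.001]
ft_force: [0.7, 0.1, -0.3]
width: 70.2
```

Call:
move_arm --pt "0 0 0 0 0 0" --pt "0 0 0 0 0 0"

```text
t: 23.08
ee_pos: [532.2, 85.0, 74.4]
orientation: [0.616, -3.071, -0.0]
ft_force: [0.3, -0.6, -0.0]
width: 70.4
```

```bash
python3 - <<'E'
from casts import *
st(); snap('wrist','w23'); c,a=fit2(['w23'],(538,86)); plan([*c,0],a+np.pi)
E
```

```text
t 23.08 p [532.2  85.   74.4] yaw -2.7455 tilt 0.0091 w 70.4 F [ 0.3 -0.6 -0. ] q [ 0.14  0.46  1.89 -0.    0.8  -1.83]
['w23'] centre [537.5  86.1] ang 0.398 IoU 0.965 n 4090 ztop [15.9 26.8]
n 2 D 74.3 dw [ 0.002 -0.01  -0.003]
[-3.2, -0.6, 37.0, 0.001, -0.005, -0.001]
[-3.0, -0.6, 37.0, 0.001, -0.005, -0.001]
```

View pics/w23.png

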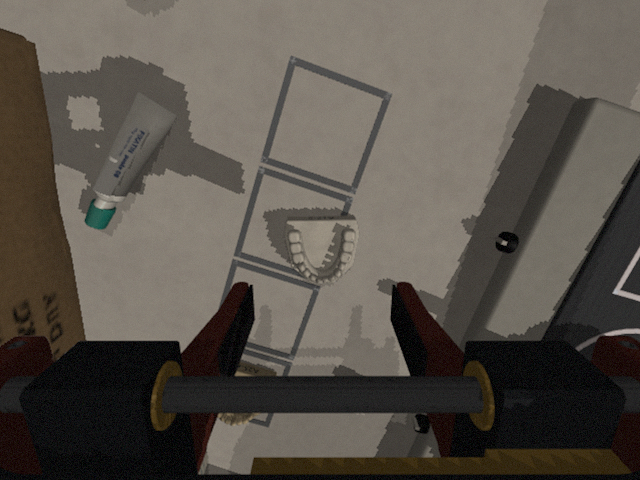

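Call:
move_arm --pt "-2 0 18 0 -0.004 0" --pt "0 0 22 0 -0.002 0" --pt "0 0 22 0 0 0" --pt "0 0 16 0 0 0" --pt "0 0 0 0 0 0"

```text
t: 23.55
ee_pos: [542.2, 85.8, -6.5]
orientation: [-0.608, 3.077, 0.001]
ft_force: [-0.3, 0.3, 0.7]
width: 70.2
```

```bash
python3 - <<'E'
from casts import *
st(); plan([537.5,86.1,-33],.392+np.pi,n=1)
E
```

```text
t 23.55 p [542.2  85.8  -6.5] yaw -2.7513 tilt 0.005 w 70.2 F [-0.3  0.3  0.7] q [ 0.13  0.6   1.9   0.    0.63 -1.83]
n 1 D 26.9 dw [-0.     0.005 -0.002]
[4.4, 2.1, 26.5, -0.0, 0.005, -0.002]
```

Call:
move_arm --pt "4.5 2 6 0 0.005 0" --pt "2 1 8 0 0.002 0" --pt "1 0 7 0 0 0" --pt "0 0 4 0 0 0" --pt "0 0 0 0 0 0"

```text
t: 23.97
ee_pos: [536.9, 85.5, -33.4]
orientation: [0.606, -3.082, 0.002]
ft_force: [-0.9, 0.5, -0.3]
width: 70.3
```

```bash
python3 - <<'E'
from casts import *
st(); plan([537.5,86.1,-33],.392+np.pi,n=1)
E
```

```text
t 23.97 p [536.9  85.5 -33.4] yaw -2.7536 tilt 0.0011 w 70.3 F [-0.9  0.5 -0.3] q [ 0.14  0.65  1.91 -0.    0.58 -1.82]
n 1 D 0.9 dw [-0.001 -0.001 -0.004]
[-0.8, 0.3, -0.4, -0.001, -0.001, -0.004]
```

Call:
move_arm --pt "0 0 0 0 0 0" --pt "0 0 0 0 0 0" --pt "0 0 0 0 0 0" --pt "0 0 0 0 0 0" --pt "0 0 0 0 0 0" --hand 1

```text
t: 24.38
ee_pos: [537.9, 85.7, -32.0]
orientation: [-0.605, 3.081, -0.002]
ft_force: [-0.3, 0.9, -1.6]
width: 54.5
```

```bash
python3 - <<'E'
from casts import *
st(); snap('wrist','w24'); fit2(['w24'],(538,86)); plan([612.5,63.8,-33.5],3.2096,n=11)
E
```

```text
t 24.38 p [537.9  85.7 -32. ] yaw -2.7537 tilt 0.002 w 54.5 F [-0.3  0.9 -1.6] q [ 0.14  0.65  1.91 -0.    0.59 -1.82]
['w24'] centre [539.   85.2] ang 0.396 IoU 0.89 n 12348 ztop [16.9 32. ]
n 11 D 77.8 dw [-0.001  0.002  0.32 ]
[-5.5, -4.4, 0.1, -0.0, 0.0, 0.029]
[-5.6, -4.2, 0.1, -0.0, 0.0, 0.029]
[-5.8, -4.1, 0.1, -0.0, 0.0, 0.029]
[-5.9, -3.9, 0.1, -0.0, 0.0, 0.029]
[-6.0, -3.7, 0.1, -0.0, 0.0, 0.029]
[-6.1, -3.6, 0.1, -0.0, 0.0, 0.029]
[-6.2, -3.4, 0.1, -0.0, 0.0, 0.029]
[-6.3, -3.2, 0.1, -0.0, 0.0, 0.029]
[-6.4, -3.0, 0.1, -0.0, 0.0, 0.029]
[-6.5, -2.8, 0.1, -0.0, 0.0, 0.029]
[-6.6, -2.6, 0.1, -0.0, 0.0, 0.029]
```

Call:
move_arm --pt "-6 -4.5 0 0 0 0.03" --pt "-6 -4.5 0 0 0 0.03" --pt "-6 -4.5 0 0 0 0.03" --pt "-6 -4 0 0 0 0.03" --pt "-6 -4 0 0 0 0.03"

```text
t: 24.85
ee_pos: [574.9, 74.5, -31.5]
orientation: [-0.355, 3.12, -0.002]
ft_force: [0.9, 0.5, -1.4]
width: 54.4
```

```bash
python3 - <<'E'
from casts import *
st(); plan([612.5,63.8,-33],3.2096,n=6)
E
```

```text
t 24.85 p [574.9  74.5 -31.5] yaw -2.9152 tilt 0.0016 w 54.4 F [ 0.9  0.5 -1.4] q [ 0.11  0.68  1.83 -0.    0.64 -1.69]
n 6 D 39.1 dw [-0.001  0.001  0.158]
[-5.7, -3.1, 0.3, -0.0, 0.0, 0.026]
[-5.8, -3.0, 0.3, -0.0, 0.0, 0.026]
[-5.9, -2.8, 0.2, -0.0, 0.0, 0.026]
[-5.9, -2.7, 0.2, -0.0, 0.0, 0.026]
[-6.0, -2.5, 0.2, -0.0, 0.0, 0.026]
[-6.1, -2.4, 0.2, -0.0, 0.0, 0.026]
```

Call:
move_arm --pt "-6 -3 0 0 0 0.03" --pt "-6 -3 0 0 0 0.03" --pt "-6 -2.5 0 0 0 0.03" --pt "-6 -2.5 0 0 0 0.03" --pt "0 0 0 0 0 0"

```text
t: 25.27
ee_pos: [606.5, 66.3, -31.0]
orientation: [-0.142, 3.133, -0.001]
ft_force: [-0.1, -0.3, -0.6]
width: 54.6
```

```bash
python3 - <<'E'
from casts import *
st(); plan([612.5,63.8,-33],3.2096,n=1); snap('wrist','w25'); fit2(['w25'],(612,64))
E
```

```text
t 25.27 p [606.5  66.3 -31. ] yaw -3.0513 tilt 0.0052 w 54.6 F [-0.1 -0.3 -0.6] q [ 0.09  0.7   1.76 -0.    0.67 -1.57]
n 1 D 6.8 dw [-0.001  0.005  0.022]
[-5.7, -3.1, 2.0, -0.001, 0.005, 0.022]
['w25'] centre [607.3  66.1] ang 0.091 IoU 0.895 n 12312 ztop [17.8 32. ]
```

Call:
move_arm --pt "-4.5 -2 2 0 0.004 0.022" --pt "0 0 1.5 0 0 0" --pt "0 0 0 0 0 0" --pt "0 0 0 0 0 0"

```text
t: 25.65
ee_pos: [609.6, 65.0, -32.5]
orientation: [0.105, -3.137, 0.001]
ft_force: [1.2, 0.5, -0.9]
width: 54.4
```

```bash
python3 - <<'E'
from casts import *
st(); plan([612.5,63.8,-33],3.2096,n=1); snap('wrist','w26'); fit2(['w26'],(612,64))
E
```

```text
t 25.65 p [609.6  65.  -32.5] yaw -3.0749 tilt 0.0033 w 54.4 F [ 1.2  0.5 -0.9] q [ 0.09  0.71  1.75 -0.    0.69 -1.55]
n 1 D 3.1 dw [-0.001 -0.003 -0.001]
[-2.8, -1.4, 0.5, -0.001, -0.003, -0.001]
['w26'] centre [610.3  64.5] ang 0.097 IoU 0.896 n 12407 ztop [16.7 32.2]
```

Call:
move_arm --pt "-2.5 -1 1 0 -0.002 0" --pt "0 0 0.5 0 0 0" --pt "0 0 0 0 0 0"

```text
t: 25.95
ee_pos: [610.1, 64.8, -33.0]
orientation: [0.104, -3.134, -0.0]
ft_force: [0.3, -0.9, -1.5]
width: 54.4
```

Call:
move_arm --pt "0 0 0 0 0 0" --pt "0 0 0 0 0 0" --pt "0 0 0 0 0 0" --pt "0 0 0 0 0 0" --pt "0 0 0 0 0 0" --hand -0.6

```text
t: 26.37
ee_pos: [610.3, 64.7, -33.7]
orientation: [0.103, -3.134, -0.0]
ft_force: [-0.4, -0.8, -0.6]
width: 70.5
```

Call:
move_arm --pt "0 0 -15 0 0 0" --pt "0 0 -25 0 0 0" --pt "0 0 -25 0 0 0" --pt "0 0 -30 0 0 0" --pt "0 0 -30 0 0 0"

```text
t: 26.78
ee_pos: [605.4, 64.2, 91.5]
orientation: [0.102, -3.119, 0.001]
ft_force: [0.4, -0.3, 0.4]
width: 70.0
```

```bash
python3 - <<'E'
from casts import *
st(); snap('wrist','w27'); fit2(['w27'],(612,64)); fit2(['w27'],(692,70));snap('scene','s27'); fit2(['s27'],(394,-96));fit2(['s27'],(390,-232)); fit2(['s14'],(394,-96));fit2(['s14'],(390,-232))
crop('s27',230,210,230,170,3.3,'s27a')
E
```

```text
t 26.78 p [605.4  64.2  91.5] yaw -3.0761 tilt 0.0205 w 70.0 F [ 0.4 -0.3  0.4] q [ 0.09  0.53  1.71  0.    0.92 -1.55]
['w27'] centre [610.3  64.5] ang 0.117 IoU 0.97 n 3660 ztop [16.  26.8]
['w27'] centre [692.1  70.4] ang 0.065 IoU 0.941 n 3151 ztop [15.9 26.8]
['s27'] centre [392.3 -92.9] ang -0.161 IoU 0.801 n 309 ztop [15.4 24.9]
['s27'] centre [ 389.  -229.9] ang 0.306 IoU 0.628 n 254 ztop [15.4 25.6]
['s14'] centre [392.3 -91.6] ang -0.157 IoU 0.776 n 306 ztop [15.2 26. ]
['s14'] centre [ 386.9 -229.7] ang 0.235 IoU 0.723 n 262 ztop [15.4 25.8]
```

View pics/s27a.png

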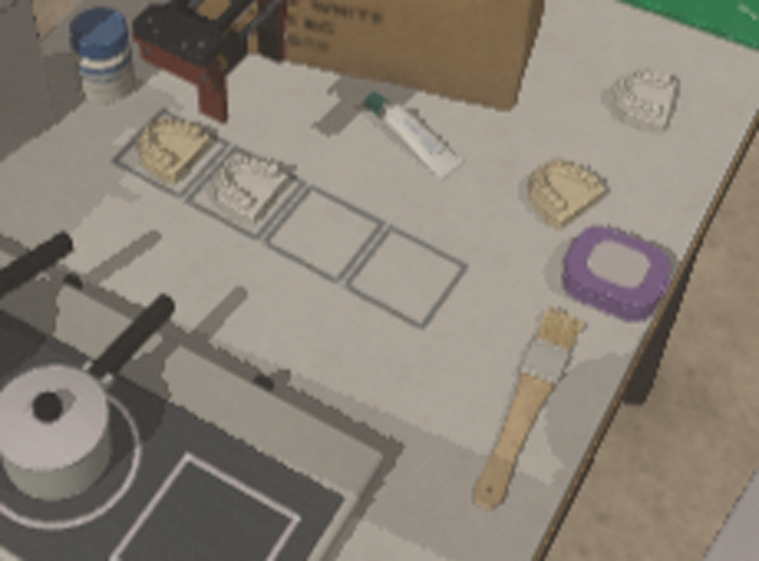

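```bash
python3 - <<'E'
from casts import *
for f in ('w27','w14','s27'):
    P=cloud(load(f)).reshape(-1,3); m=(P[:,2]>6)&(P[:,2]<40)
    for nm,(x0,x1,y0,y1) in dict(tube=(470,600,-130,-20),dish=(260,360,-90,20)).items():
        q=P[m&(P[:,0]>x0)&(P[:,0]<x1)&(P[:,1]>y0)&(P[:,1]<y1)]
        if len(q)>20: print(f,nm,q[:,:2].min(0).round(),q[:,:2].max(0).round(),q[:,2].max().round())
plan([395.5,-96.8,120],2.925,n=9)
E
```

```text
w27 tube [ 495. -130.] [600. -53.] 40.0
w14 tube [498. -88.] [586. -56.] 25.0
w14 dish [279. -46.] [349.  20.] 28.0
s27 tube [ 491. -130.] [599. -55.] 39.0
s27 dish [272. -78.] [357.  19.] 29.0
n 9 D 269.4 dw [-0.001 -0.01   0.282]
[25.0, -16.3, -2.4, -0.0, -0.001, 0.031]
[24.4, -17.1, -2.5, -0.0, -0.001, 0.031]
[23.9, -17.9, -2.5, -0.0, -0.001, 0.031]
[23.3, -18.6, -2.5, -0.0, -0.001, 0.031]
[22.7, -19.3, -2.5, -0.0, -0.001, 0.031]
[22.1, -20.0, -2.6, -0.0, -0.001, 0.031]
[21.5, -20.7, -2.6, -0.0, -0.001, 0.031]
[20.8, -21.4, -2.6, -0.0, -0.001, 0.031]
[20.1, -22.0, -2.7, -0.0, -0.001, 0.031]
```

Call:
move_arm --pt "25 -16 -5 0 0 0.031" --pt "24 -17 -5 0 0 0.031" --pt "24 -18 -5 0 0 0.031" --pt "23 -18.5 -5 0 0 0.031" --pt "23 -19 -5 0 0 0.031"

```text
t: 27.3
ee_pos: [491.9, -24.0, 125.0]
orientation: [-0.142, -3.137, -0.0]
ft_force: [-0.2, -0.6, -0.4]
width: 70.0
```

Call:
move_arm --pt "20 -18 0 0 0 0.031" --pt "16 -18 0 0 0 0.031" --pt "12 -17 0 0 0 0.031" --pt "0 0 0 0 0 0" --pt "0 0 0 0 0 0"

```text
t: 27.72
ee_pos: [428.8, -74.4, 126.6]
orientation: [-0.301, -3.124, 0.0]
ft_force: [0.2, 0.8, -0.2]
width: 70.5
```

```bash
python3 - <<'E'
from casts import *
st(); snap('wrist','w28'); c,a=fit2(['w28'],(394,-96)); plan([*c,60],a+np.pi);fit2(['w28'],(390,-232))
E
```

```text
t 27.72 p [428.8 -74.4 126.6] yaw 2.9493 tilt 0.0034 w 70.5 F [ 0.2  0.8 -0.2] q [-0.2   0.24  2.08 -0.    0.83 -1.58]
['w28'] centre [395.5 -96.2] ang -0.227 IoU 0.977 n 3234 ztop [16.1 26.9]
n 3 D 77.6 dw [-0.001 -0.004  0.035]
[9.4, -9.3, 22.2, -0.0, -0.001, 0.012]
[9.3, -9.4, 22.2, -0.0, -0.001, 0.012]
[9.3, -9.5, 22.2, -0.0, -0.001, 0.012]
['w28'] centre [ 391.1 -231.7] ang 0.295 IoU 0.939 n 3277 ztop [16.3 27. ]
```

View pics/w28.png

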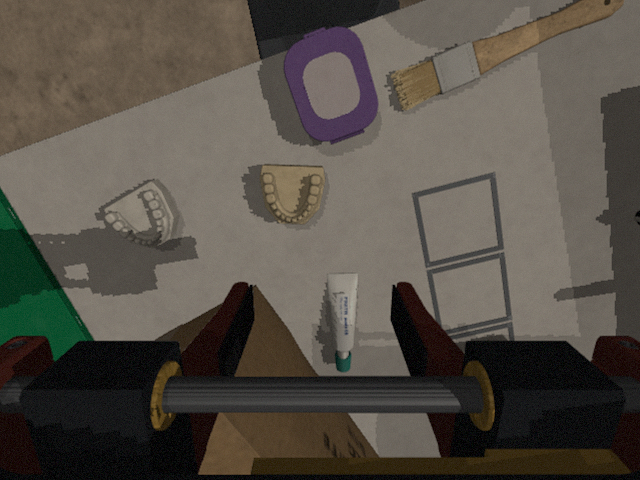

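Cast C is at (293,193), D at (142,212), and squares 4 and 3 at (458,219) and (470,293) are empty. I move over C.

Call:
move_arm --pt "11 -11 20 0 0 0.014" --pt "11 -11 20 0 0 0.014" --pt "7 -7 15 0 0 0.004" --pt "0 0 0 0 0 0" --pt "0 0 0 0 0 0"

```text
t: 28.18
ee_pos: [401.0, -95.5, 71.3]
orientation: [0.342, 3.119, -0.0]
ft_force: [0.3, -0.2, 0.5]
width: 70.2
```

```bash
python3 - <<'E'
from casts import *
st(); snap('wrist','w29'); c,a=fit2(['w29'],(395,-96)); plan([*c,0],a+np.pi)
E
```

```text
t 28.18 p [401.  -95.5  71.3] yaw 2.9233 tilt 0.004 w 70.2 F [ 0.3 -0.2  0.5] q [-0.26  0.31  2.17  0.    0.66 -1.62]
['w29'] centre [395.1 -96.2] ang -0.231 IoU 0.981 n 4371 ztop [15.9 26.9]
n 2 D 71.7 dw [0.    0.004 0.013]
[3.0, -1.0, 35.7, 0.0, 0.002, 0.007]
[2.9, -1.1, 35.7, 0.0, 0.002, 0.007]
```

Call:
move_arm --pt "5 -1.5 20 0 0.002 0.01" --pt "3 -1 22 0 0 0.006" --pt "1 0 22 0 0 0" --pt "0 0 15 0 0 0" --pt "0 0 0 0 0 0"

```text
t: 28.65
ee_pos: [404.0, -95.5, -5.3]
orientation: [0.357, 3.103, -0.003]
ft_force: [-1.1, 1.1, 0.2]
width: 70.1
```

```bash
python3 - <<'E'
from casts import *
st(); plan([395.1,-96.2,-33],-.23+np.pi,n=1)
E
```

```text
t 28.65 p [404.  -95.5  -5.3] yaw 2.9126 tilt 0.018 w 70.1 F [-1.1  1.1  0.2] q [-0.26  0.49  2.2   0.    0.44 -1.6 ]
n 1 D 29.1 dw [0.    0.018 0.001]
[9.0, -2.7, 27.6, 0.0, 0.018, 0.001]
```

Call:
move_arm --pt "8 -2.5 1 0 0.018 0" --pt "5 -1 4 0 0.006 0" --pt "2 0 6 0 0.002 0" --pt "0.5 0 6 0 0 0" --pt "0 0 0 0 0 0"

```text
t: 29.07
ee_pos: [391.7, -95.3, -20.3]
orientation: [-0.354, -3.118, -0.001]
ft_force: [-0.6, 0.5, 0.3]
width: 70.4
```

```bash
python3 - <<'E'
from casts import *
st(); plan([395.1,-96.2,-33],-.23+np.pi,n=1)
E
```

```text
t 29.07 p [391.7 -95.3 -20.3] yaw 2.9154 tilt 0.0038 w 70.4 F [-0.6  0.5  0.3] q [-0.27  0.52  2.21 -0.    0.42 -1.61]
n 1 D 13.2 dw [-0.    -0.004  0.004]
[-3.6, -0.1, 12.7, -0.0, -0.004, 0.004]
```

Call:
move_arm --pt "-2 0 6 0 -0.003 0.003" --pt "-1 0 6 0 0 0" --pt "0 0 3 0 0 0" --pt "0 0 0 0 0 0"

```text
t: 29.4
ee_pos: [395.8, -96.3, -36.2]
orientation: [0.36, 3.119, -0.0]
ft_force: [-1.3, 1.0, 0.7]
width: 70.0
```

```bash
python3 - <<'E'
from casts import *
st(); plan([395.1,-96.2,-33],-.23+np.pi,n=1)
E
```

```text
t 29.4 p [395.8 -96.3 -36.2] yaw 2.9116 tilt 0.0015 w 70.0 F [-1.3  1.   0.7] q [-0.27  0.56  2.2  -0.    0.38 -1.61]
n 1 D 3.2 dw [-0.     0.002  0.   ]
[0.7, -0.0, -3.2, -0.0, 0.002, 0.0]
```

Call:
move_arm --pt "0 0 -3 0 0 0" --pt "0 0 0 0 0 0" --pt "0 0 0 0 0 0"

```text
t: 29.65
ee_pos: [395.5, -96.3, -33.3]
orientation: [0.361, 3.12, -0.0]
ft_force: [-0.6, 0.2, 0.7]
width: 69.9
```

Call:
move_arm --pt "0 0 0 0 0 0" --pt "0 0 0 0 0 0" --pt "0 0 0 0 0 0" --pt "0 0 0 0 0 0" --pt "0 0 0 0 0 0" --hand 1

```text
t: 30.07
ee_pos: [395.7, -96.4, -32.8]
orientation: [0.36, 3.119, -0.0]
ft_force: [0.1, 0.9, -1.4]
width: 54.1
```

```bash
python3 - <<'E'
from casts import *
st(); snap('wrist','w30'); fit2(['w30'],(395,-96)); plan([412,35,-34],3.2096,n=14)
E
```

```text
t 30.07 p [395.7 -96.4 -32.8] yaw 2.9116 tilt 0.0014 w 54.1 F [ 0.1  0.9 -1.4] q [-0.27  0.55  2.2  -0.    0.39 -1.61]
['w30'] centre [395.3 -97. ] ang -0.234 IoU 0.915 n 12497 ztop [16.3 32.1]
n 14 D 132.4 dw [-0.     0.001 -0.298]
[1.0, 9.4, 0.1, -0.0, 0.0, -0.021]
[0.8, 9.4, 0.1, -0.0, 0.0, -0.021]
[0.6, 9.4, 0.1, -0.0, 0.0, -0.021]
[0.4, 9.4, 0.1, -0.0, 0.0, -0.021]
[0.2, 9.5, 0.1, -0.0, 0.0, -0.021]
[0.0, 9.5, 0.1, -0.0, 0.0, -0.021]
[-0.2, 9.5, 0.1, -0.0, 0.0, -0.021]
[-0.4, 9.4, 0.1, -0.0, 0.0, -0.021]
[-0.6, 9.4, 0.1, -0.0, 0.0, -0.021]
[-0.8, 9.4, 0.1, -0.0, 0.0, -0.021]
[-1.0, 9.4, 0.1, -0.0, 0.0, -0.021]
[-1.2, 9.4, 0.1, -0.0, 0.0, -0.021]
[-1.4, 9.4, 0.1, -0.0, 0.0, -0.021]
[-1.6, 9.3, 0.1, -0.0, 0.0, -0.021]
```

View pics/w30.png

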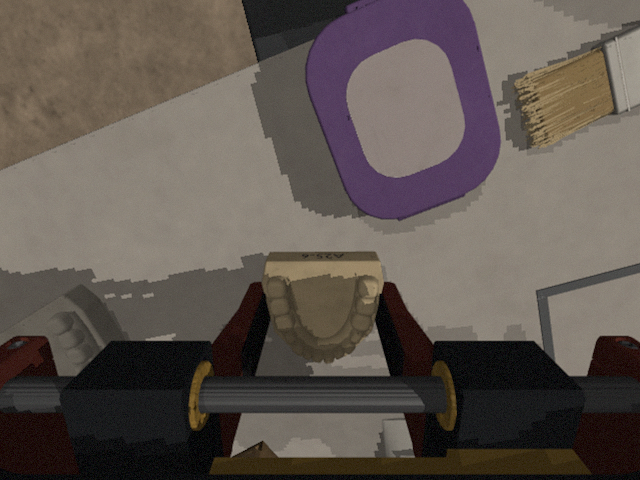

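Cast C is gripped at 54 mm. The purple dish is to its upper right, so I shift slightly forward (+x) while moving +y to clear it.

Call:
move_arm --pt "-5 5 0 0 0 -0.01" --pt "-5 7 0 0 0 -0.02" --pt "-4 9 0 0 0 -0.02" --pt "-3 9 0 0 0 -0.02" --pt "-3 9 0 0 0 -0.02"

```text
t: 30.53
ee_pos: [424.8, -60.0, -32.8]
orientation: [0.211, 3.134, -0.0]
ft_force: [-0.2, -0.4, -0.2]
width: 54.1
```

```bash
python3 - <<'E'
from casts import *
st(); plan([430,40,-34],3.2096,n=11)
E
```

```text
t 30.53 p [424.8 -60.  -32.8] yaw 3.0069 tilt 0.0009 w 54.1 F [-0.2 -0.4 -0.2] q [-0.17  0.56  2.16 -0.    0.42 -1.6 ]
n 11 D 100.2 dw [-0.     0.001 -0.203]
[0.8, 9.1, 0.1, -0.0, 0.0, -0.018]
[0.6, 9.1, 0.1, -0.0, 0.0, -0.018]
[0.4, 9.1, 0.1, -0.0, 0.0, -0.018]
[0.3, 9.1, 0.1, -0.0, 0.0, -0.018]
[0.1, 9.1, 0.1, -0.0, 0.0, -0.018]
[-0.1, 9.1, 0.1, -0.0, 0.0, -0.018]
[-0.3, 9.1, 0.1, -0.0, 0.0, -0.018]
[-0.4, 9.1, 0.1, -0.0, 0.0, -0.018]
[-0.6, 9.1, 0.1, -0.0, 0.0, -0.018]
[-0.8, 9.1, 0.1, -0.0, 0.0, -0.018]
[-0.9, 9.1, 0.1, -0.0, 0.0, -0.018]
```

Call:
move_arm --pt "1 9 0 0 0 -0.018" --pt "1 9 0 0 0 -0.018" --pt "0.5 9 0 0 0 -0.018" --pt "0 9 0 0 0 -0.018" --pt "0 9 0 0 0 -0.018"

```text
t: 30.95
ee_pos: [427.8, -8.9, -32.9]
orientation: [0.05, 3.14, -0.001]
ft_force: [1.1, -0.9, -0.7]
width: 54.2
```

Call:
move_arm --pt "0 9 0 0 0 -0.018" --pt "0 9 0 0 0 -0.018" --pt "0 9 0 0 0 -0.018" --pt "0 6 0 0 0 -0.018" --pt "0 0 0 0 0 0"

```text
t: 31.37
ee_pos: [427.2, 29.6, -32.9]
orientation: [-0.082, 3.139, -0.001]
ft_force: [-0.2, -0.4, -1.2]
width: 53.7
```

```bash
python3 - <<'E'
from casts import *
p=pose()[0];st(); snap('wrist','w31'); fit2(['w31'],p[:2]); plan([533.1,57.8,-34],3.2096,n=12)
E
```

```text
t 31.37 p [427.2  29.6 -32.9] yaw -3.0895 tilt 0.0011 w 53.7 F [-0.2 -0.4 -1.2] q [ 0.04  0.56  2.16 -0.    0.42 -1.58]
['w31'] centre [426.8  29.2] ang 0.068 IoU 0.917 n 12513 ztop [16.2 32.1]
n 12 D 109.7 dw [-0.     0.001 -0.017]
[-8.9, 1.9, 0.1, -0.0, 0.0, -0.001]
[-8.9, 1.9, 0.1, -0.0, 0.0, -0.001]
[-8.9, 1.9, 0.1, -0.0, 0.0, -0.001]
[-8.9, 1.9, 0.1, -0.0, 0.0, -0.001]
[-8.9, 1.9, 0.1, -0.0, 0.0, -0.001]
[-8.9, 1.9, 0.1, -0.0, 0.0, -0.001]
[-9.0, 1.8, 0.1, -0.0, 0.0, -0.001]
[-9.0, 1.8, 0.1, -0.0, 0.0, -0.001]
[-9.0, 1.8, 0.1, -0.0, 0.0, -0.001]
[-9.0, 1.8, 0.1, -0.0, 0.0, -0.001]
[-9.0, 1.8, 0.1, -0.0, 0.0, -0.001]
[-9.0, 1.8, 0.1, -0.0, 0.0, -0.001]
```

View pics/w31.png

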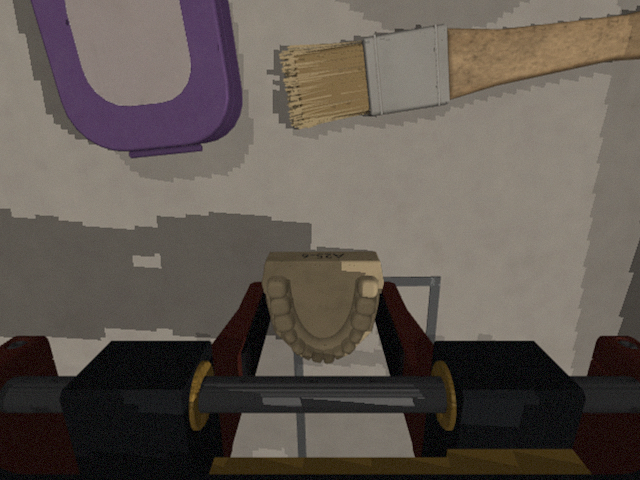

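Call:
move_arm --pt "-8 2 0 0 0 -0.001" --pt "-9 2 0 0 0 -0.001" --pt "-9 2 0 0 0 -0.001" --pt "-9 2 0 0 0 -0.001" --pt "-9 2 0 0 0 -0.001"

```text
t: 31.83
ee_pos: [443.6, 37.2, -33.6]
orientation: [0.088, -3.089, 0.007]
ft_force: [-17.2, -7.8, 27.5]
width: 54.0
```

```bash
python3 - <<'E'
from casts import *
st();plan([533.1,57.8,-34],3.2096,n=6)
E
```

```text
t 31.83 p [443.6  37.2 -33.6] yaw -3.085 tilt 0.0512 w 54.0 F [-17.2  -7.8  27.5] q [ 0.06  0.59  2.08 -0.01  0.52 -1.56]
n 6 D 91.8 dw [-0.003 -0.051 -0.011]
[-15.1, 2.6, -0.7, -0.0, -0.009, -0.002]
[-15.1, 2.6, -0.6, -0.0, -0.009, -0.002]
[-15.1, 2.5, -0.5, -0.0, -0.009, -0.002]
[-15.1, 2.5, -0.3, -0.0, -0.009, -0.002]
[-15.1, 2.5, -0.2, -0.0, -0.009, -0.002]
[-15.1, 2.4, -0.1, -0.0, -0.009, -0.002]
```

Unexpected contact force: −17 N in x and +27 N in z. I look before moving on.

```bash
python3 - <<'E'
from casts import *
snap('wrist','w32'); snap('scene','s32'); snap('side','d32'); st()
crop('s32',200,180,250,180,3.1,'s32a')
E
```

```text
t 31.98 p [446.7  37.8 -33.6] yaw -3.0854 tilt 0.045 w 53.7 F [-9.6 -2.4 16.3] q [ 0.06  0.59  2.08 -0.    0.51 -1.56]
```

View pics/w32.png

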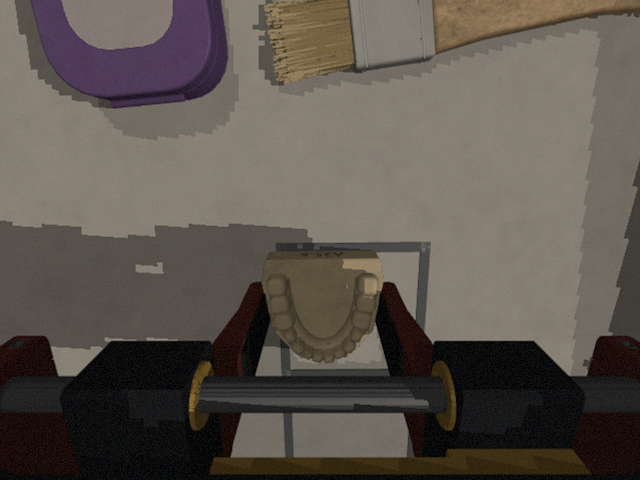

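View pics/s32a.png

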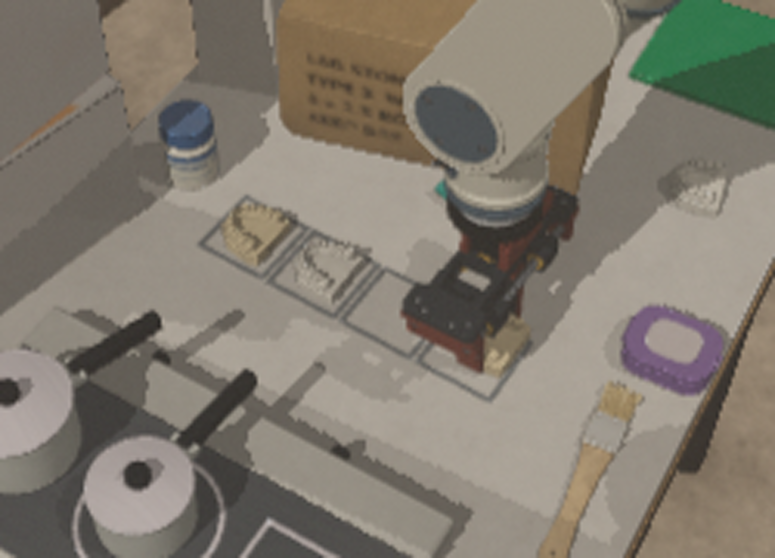

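The tool has tilted about 0.05 rad, which presses the cast into the table. Nothing else is in the way. I level the tool and ease up by about 1 mm.

Call:
move_arm --pt "0 0 -1 0 -0.03 0" --pt "0 0 0 0 -0.02 0" --pt "0 0 0 0 0 0"

```text
t: 32.23
ee_pos: [445.5, 36.5, -32.5]
orientation: [-0.084, 3.136, -0.004]
ft_force: [-0.3, 0.3, -1.3]
width: 54.0
```

```bash
python3 - <<'E'
from casts import *
st();plan([533.1,57.8,-33],3.2096,n=6)
E
```

```text
t 32.23 p [445.5  36.5 -32.5] yaw -3.0879 tilt 0.0049 w 54.0 F [-0.3  0.3 -1.3] q [ 0.06  0.57  2.12 -0.01  0.44 -1.56]
n 6 D 90.2 dw [-0.003  0.004 -0.014]
[-14.8, 2.8, 0.1, -0.0, 0.001, -0.002]
[-14.8, 2.7, 0.1, -0.0, 0.001, -0.002]
[-14.8, 2.7, 0.1, -0.0, 0.001, -0.002]
[-14.8, 2.7, 0.1, -0.0, 0.001, -0.002]
[-14.8, 2.6, 0.1, -0.0, 0.001, -0.002]
[-14.8, 2.6, 0.1, -0.0, 0.001, -0.002]
```

Call:
move_arm --pt "-4 1 0 0 0 -0.002" --pt "-5 1 0 0 -0.003 0" --pt "-5 1 0 0 -0.003 0"

```text
t: 32.48
ee_pos: [459.7, 39.6, -32.5]
orientation: [-0.084, 3.132, -0.004]
ft_force: [-0.7, -0.1, -0.3]
width: 53.7
```

```bash
python3 - <<'E'
from casts import *
st()
E
```

```text
t 32.48 p [459.7  39.6 -32.5] yaw -3.0876 tilt 0.0087 w 53.7 F [-0.7 -0.1 -0.3] q [ 0.06  0.58  2.09 -0.01  0.46 -1.56]
```

Call:
move_arm --pt "-5 1.2 0 0 0.004 0" --pt "-6 1.2 0 0 0.002 0" --pt "-6 1.2 0 0 0 0" --pt "-6 1.2 0 0 0 0"

```text
t: 32.82
ee_pos: [486.5, 46.4, -32.5]
orientation: [-0.084, 3.138, -0.004]
ft_force: [1.1, -0.1, -1.7]
width: 53.4
```

```bash
python3 - <<'E'
from casts import *
st();plan([533.1,57.8,-33],3.2096,n=6)
E
```

```text
t 32.82 p [486.5  46.4 -32.5] yaw -3.0879 tilt 0.0038 w 53.4 F [ 1.1 -0.1 -1.7] q [ 0.07  0.6   2.03 -0.01  0.5  -1.55]
n 6 D 47.9 dw [-0.003  0.003 -0.014]
[-7.9, 1.5, 0.1, -0.0, 0.0, -0.002]
[-7.9, 1.5, 0.1, -0.0, 0.0, -0.002]
[-7.9, 1.4, 0.1, -0.0, 0.0, -0.002]
[-7.9, 1.4, 0.1, -0.0, 0.0, -0.002]
[-7.9, 1.4, 0.1, -0.0, 0.0, -0.002]
[-7.9, 1.4, 0.1, -0.0, 0.0, -0.002]
```

Call:
move_arm --pt "-6 1.2 0 0 0.002 -0.002" --pt "-6 1.2 0 0 0 -0.002" --pt "-6 1.2 0 0 0 -0.002" --pt "-6 1.2 0 0 0 -0.002" --pt "-6 1.2 0 0 0 -0.002"

```text
t: 33.23
ee_pos: [520.2, 55.3, -32.6]
orientation: [-0.102, 3.139, -0.004]
ft_force: [-0.1, -0.1, -1.4]
width: 54.1
```

```bash
python3 - <<'E'
from casts import *
p=pose()[0];st();plan([533.1,57.8,-33],3.2096,n=1);snap('wrist','w33'); fit2(['w33'],p[:2])
E
```

```text
t 33.23 p [520.2  55.3 -32.6] yaw -3.0764 tilt 0.0028 w 54.1 F [-0.1 -0.1 -1.4] q [ 0.08  0.63  1.95 -0.    0.56 -1.55]
n 1 D 13.2 dw [-0.003  0.001 -0.003]
[-13.1, 1.6, 0.5, -0.003, 0.001, -0.003]
['w33'] centre [518.8  54.6] ang 0.079 IoU 0.919 n 12555 ztop [16.6 32. ]
```

View pics/w33.png

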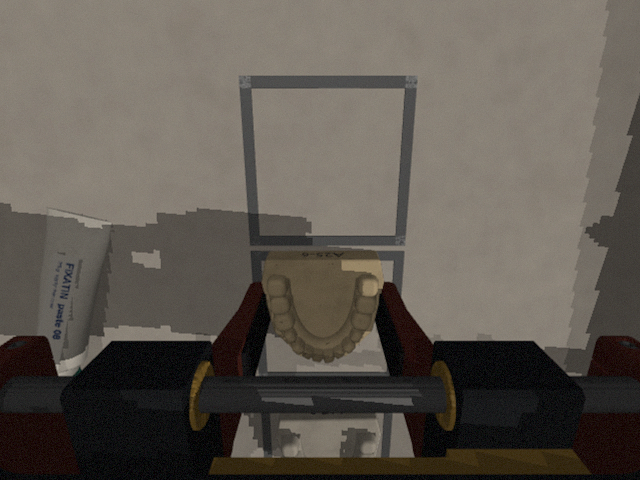

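Call:
move_arm --pt "-4.5 0.8 0 0 0 0" --pt "-4.5 0.8 0 0 0 0" --pt "-2 0 0 0 0 0" --pt "0 0 0 0 0 0" --pt "0 0 0 0 0 0"

```text
t: 33.7
ee_pos: [533.9, 58.3, -32.5]
orientation: [-0.103, 3.137, -0.004]
ft_force: [0.4, -0.4, -0.7]
width: 53.8
```

```bash
python3 - <<'E'
from casts import *
p=pose()[0];st();snap('wrist','w34'); fit2(['w34'],p[:2])
E
```

```text
t 33.7 p [533.9  58.3 -32.5] yaw -3.076 tilt 0.0036 w 53.8 F [ 0.4 -0.4 -0.7] q [ 0.09  0.64  1.92 -0.    0.57 -1.54]
['w34'] centre [532.3  58. ] ang 0.099 IoU 0.921 n 12566 ztop [16.7 32.1]
```

Cast C is at (532.3, 58.0) against the target (533.1, 57.9). I release, rise and check.

Call:
move_arm --pt "0 0 0.5 0 0 0" --pt "0 0 0 0 0 0" --pt "0 0 0 0 0 0" --pt "0 0 0 0 0 0" --pt "0 0 0 0 0 0" --hand -0.6

```text
t: 34.17
ee_pos: [533.2, 58.0, -32.7]
orientation: [-0.102, 3.138, -0.004]
ft_force: [0.6, 0.4, -0.5]
width: 70.1
```

Call:
move_arm --pt "0 0 -15 0 0 0" --pt "0 0 -25 0 0 0" --pt "0 0 -30 0 0 0" --pt "0 0 -35 0 0 0" --pt "0 0 -35 0 0 0"

```text
t: 34.58
ee_pos: [526.4, 57.7, 104.6]
orientation: [0.102, -3.125, 0.005]
ft_force: [1.4, -0.2, -0.3]
width: 70.1
```

```bash
python3 - <<'E'
from casts import *
st(); snap('wrist','w35'); fit2(['w35'],(532,58));fit2(['w35'],(611,64),rad=40); plan([391.2,-232,130],.29+np.pi,n=13)
E
```

```text
t 34.58 p [526.4  57.7 104.6] yaw -3.0765 tilt 0.015 w 70.1 F [ 1.4 -0.2 -0.3] q [ 0.09  0.4   1.89 -0.    0.86 -1.55]
['w35'] centre [532.3  57.9] ang 0.058 IoU 0.967 n 3412 ztop [16.  26.9]
['w35'] centre [610.4  64.4] ang 0.116 IoU 0.937 n 2904 ztop [15.9 26.8]
n 13 D 322.5 dw [-0.002 -0.005 -0.225]
[12.2, -21.6, -1.3, -0.0, -0.0, -0.017]
[12.5, -21.4, -1.3, -0.0, -0.0, -0.017]
[12.9, -21.1, -1.3, -0.0, -0.0, -0.017]
[13.3, -20.9, -1.4, -0.0, -0.0, -0.017]
[13.6, -20.7, -1.4, -0.0, -0.0, -0.017]
[14.0, -20.4, -1.4, -0.0, -0.0, -0.017]
[14.3, -20.2, -1.4, -0.0, -0.0, -0.017]
[14.7, -19.9, -1.4, -0.0, -0.0, -0.017]
[15.0, -19.7, -1.4, -0.0, -0.0, -0.017]
[15.4, -19.4, -1.4, -0.0, -0.0, -0.017]
[15.7, -19.2, -1.4, -0.0, -0.0, -0.017]
[16.0, -18.9, -1.4, -0.0, -0.0, -0.017]
[16.4, -18.6, -1.4, -0.0, -0.0, -0.017]
```

View pics/w35.png

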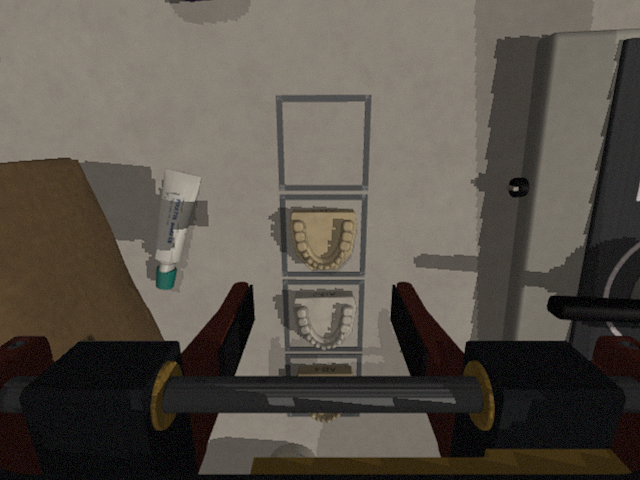

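Call:
move_arm --pt "12 -22 -5 0 0 -0.01" --pt "13 -22 -5 0 0 -0.01" --pt "13 -22 -5 0 0 -0.01" --pt "13 -22 -5 0 0 -0.01" --pt "13 -22 -5 0 0 -0.01"

```text
t: 35.05
ee_pos: [480.2, -56.9, 142.1]
orientation: [-0.194, 3.127, -0.005]
ft_force: [0.9, -0.4, -0.2]
width: 70.6
```

Call:
move_arm --pt "14 -22 0 0 0 -0.01" --pt "13 -22 0 0 0 -0.02" --pt "12 -22 0 0 0 -0.02" --pt "10 -20 0 0 0 -0.02" --pt "0 0 0 0 0 0"

```text
t: 35.47
ee_pos: [441.2, -155.9, 143.6]
orientation: [-0.307, 3.114, -0.009]
ft_force: [0.4, 0.8, -0.1]
width: 70.5
```

```bash
python3 - <<'E'
from casts import *
st(); snap('wrist','w36'); c,a=fit2(['w36'],(391,-232)); plan([*c,60],3.4,n=6)
E
```

```text
t 35.47 p [ 441.2 -155.9  143.6] yaw -2.9451 tilt 0.0133 w 70.5 F [ 0.4  0.8 -0.1] q [-0.37  0.25  2.01  0.    0.87 -2.13]
['w36'] centre [ 391.3 -232.9] ang 0.306 IoU 0.973 n 3218 ztop [16.2 27. ]
n 6 D 124.9 dw [-0.006  0.011 -0.063]
[10.9, -11.1, 13.9, -0.001, 0.002, -0.011]
[11.0, -11.0, 13.9, -0.001, 0.002, -0.011]
[11.1, -10.9, 13.9, -0.001, 0.002, -0.011]
[11.2, -10.8, 13.9, -0.001, 0.002, -0.011]
[11.2, -10.7, 13.9, -0.001, 0.002, -0.011]
[11.3, -10.6, 13.9, -0.001, 0.002, -0.011]
```

View pics/w36.png

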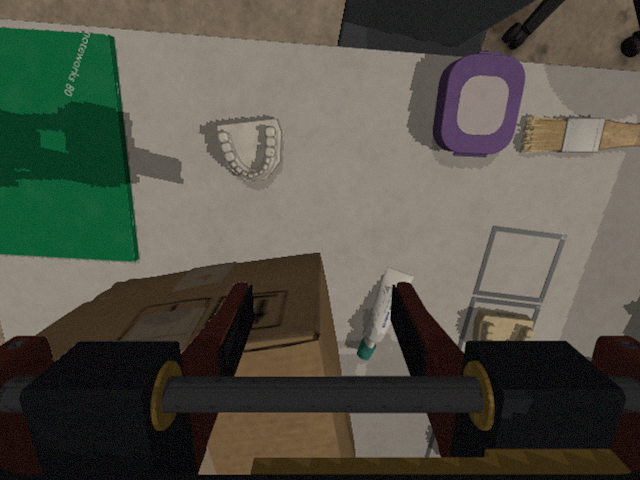

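Call:
move_arm --pt "13 -13 2 0 0.002 -0.013" --pt "13 -13 4 0 0.002 -0.013" --pt "12 -12 6 0 0.002 -0.011" --pt "11 -11 10 0 0.002 -0.011" --pt "8 -8 10 0 0.002 -0.011"

```text
t: 35.93
ee_pos: [401.1, -221.5, 112.0]
orientation: [-0.401, 3.108, -0.012]
ft_force: [-0.0, -0.4, 0.0]
width: 70.3
```

Call:
move_arm --pt "0 0 10 0 0 0" --pt "0 0 0 0 0 0" --pt "0 0 0 0 0 0"

```text
t: 36.18
ee_pos: [400.4, -220.2, 100.0]
orientation: [-0.399, 3.111, -0.009]
ft_force: [0.5, 0.2, -0.1]
width: 70.2
```

```bash
python3 - <<'E'
from casts import *
st(); snap('wrist','w37'); c,a=fit2(['w37'],(391,-232)); plan([*c,60],3.41,n=2)
E
```

```text
t 36.18 p [ 400.4 -220.2  100. ] yaw -2.8866 tilt 0.0077 w 70.2 F [ 0.5  0.2 -0.1] q [-0.53  0.31  2.06 -0.    0.76 -2.35]
['w37'] centre [ 391.  -233.1] ang 0.301 IoU 0.975 n 3620 ztop [16.  26.8]
n 2 D 43.2 dw [-0.006  0.004 -0.013]
[6.3, -5.0, 20.0, -0.003, 0.002, -0.007]
[6.3, -5.0, 20.0, -0.003, 0.002, -0.007]
```

View pics/w37.png

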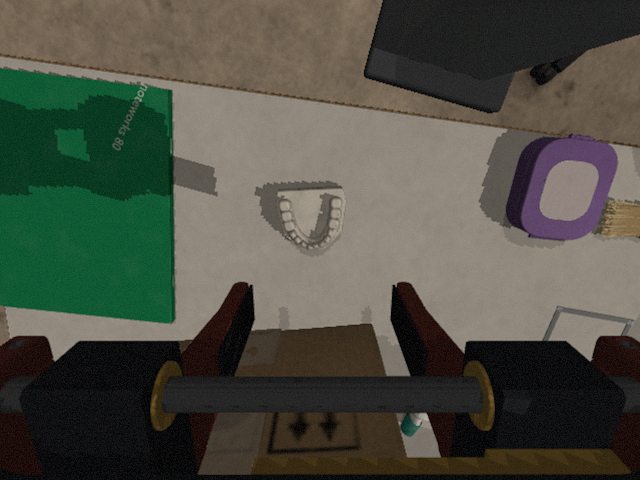

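Call:
move_arm --pt "8 -6 10 -0.003 0.002 -0.007" --pt "7 -5 15 -0.003 0.002 -0.007" --pt "3 -2 20 0 0 0" --pt "0 0 15 0 0 0" --pt "0 0 0 0 0 0"

```text
t: 36.65
ee_pos: [391.8, -236.9, 42.1]
orientation: [-0.428, 3.105, -0.008]
ft_force: [-0.6, 0.8, 0.5]
width: 70.2
```

```bash
python3 - <<'E'
from casts import *
st(); plan([391,-233.1,0],3.42,n=2)
E
```

```text
t 36.65 p [ 391.8 -236.9   42.1] yaw -2.8675 tilt 0.0093 w 70.2 F [-0.6  0.8  0.5] q [-0.57  0.42  2.09  0.    0.62 -2.42]
n 2 D 42.3 dw [-0.006  0.007 -0.004]
[-0.0, 2.1, 21.1, -0.003, 0.003, -0.002]
[-0.1, 2.0, 21.1, -0.003, 0.003, -0.002]
```

Call:
move_arm --pt "1 2 14 -0.003 0.004 0" --pt "1 1.5 16 -0.003 0.003 0" --pt "0 0.5 12 0 0 0" --pt "0 0 0 0 0 0"

```text
t: 36.98
ee_pos: [392.9, -233.3, 2.4]
orientation: [-0.432, 3.108, -0.005]
ft_force: [-0.5, 0.8, -0.4]
width: 70.0
```

```bash
python3 - <<'E'
from casts import *
st(); plan([391,-233.1,-33],3.415,n=1)
E
```

```text
t 36.98 p [ 392.9 -233.3    2.4] yaw -2.8654 tilt 0.0048 w 70.0 F [-0.5  0.8 -0.4] q [-0.56  0.51  2.1  -0.    0.53 -2.41]
n 1 D 35.4 dw [-0.004  0.003  0.003]
[1.9, 0.8, 35.4, -0.004, 0.003, 0.003]
```

Call:
move_arm --pt "2 0.5 9 -0.003 0.003 0.003" --pt "1.5 0 9 0 0 0" --pt "1 0 8 0 0 0" --pt "0 0 5 0 0 0" --pt "0 0 0 0 0 0"

```text
t: 37.4
ee_pos: [391.4, -234.8, -27.9]
orientation: [-0.429, 3.108, -0.006]
ft_force: [-0.1, -0.2, 0.1]
width: 70.2
```

```bash
python3 - <<'E'
from casts import *
st(); plan([391,-233.1,-33],3.415,n=1)
E
```

```text
t 37.4 p [ 391.4 -234.8  -27.9] yaw -2.8672 tilt 0.0058 w 70.2 F [-0.1 -0.2  0.1] q [-0.57  0.57  2.1  -0.    0.46 -2.41]
n 1 D 5.4 dw [-0.004  0.004  0.001]
[-0.0, 1.8, 5.1, -0.004, 0.004, 0.001]
```

Call:
move_arm --pt "0 1.5 5 -0.004 0.004 0" --pt "0 0 1 0 0 0" --pt "0 0 0 0 0 0"

```text
t: 37.65
ee_pos: [391.0, -233.4, -34.5]
orientation: [0.429, -3.111, 0.0]
ft_force: [-0.7, 0.1, 0.9]
width: 70.6
```

Call:
move_arm --pt "0 0 0 0 0 0" --pt "0 0 0 0 0 0" --pt "0 0 0 0 0 0" --pt "0 0 0 0 0 0" --pt "0 0 0 0 0 0" --hand 1

```text
t: 38.07
ee_pos: [391.2, -233.5, -34.1]
orientation: [0.429, -3.112, 0.001]
ft_force: [-0.1, -0.1, -1.1]
width: 54.5
```

```bash
python3 - <<'E'
from casts import *
st(); snap('wrist','w38'); c,a=fit2(['w38'],(391,-233)); plan([428,-110,-32.5],3.25,n=13)
E
```

```text
t 38.07 p [ 391.2 -233.5  -34.1] yaw -2.8677 tilt 0.0006 w 54.5 F [-0.1 -0.1 -1.1] q [-0.56  0.58  2.1  -0.    0.46 -2.41]
['w38'] centre [ 391.1 -233.7] ang 0.305 IoU 0.901 n 12647 ztop [16.4 32.3]
n 13 D 128.9 dw [-0.    -0.001  0.165]
[-5.3, 8.4, -0.1, -0.0, -0.0, 0.013]
[-5.2, 8.4, -0.1, -0.0, -0.0, 0.013]
[-5.1, 8.5, -0.1, -0.0, -0.0, 0.013]
[-5.0, 8.6, -0.1, -0.0, -0.0, 0.013]
[-4.9, 8.6, -0.1, -0.0, -0.0, 0.013]
[-4.8, 8.7, -0.1, -0.0, -0.0, 0.013]
[-4.6, 8.8, -0.1, -0.0, -0.0, 0.013]
[-4.5, 8.8, -0.1, -0.0, -0.0, 0.013]
[-4.4, 8.9, -0.1, -0.0, -0.0, 0.013]
[-4.3, 8.9, -0.1, -0.0, -0.0, 0.013]
[-4.2, 9.0, -0.1, -0.0, -0.0, 0.013]
[-4.1, 9.0, -0.1, -0.0, -0.0, 0.013]
[-4.0, 9.1, -0.1, -0.0, -0.0, 0.013]
```

View pics/w38.png

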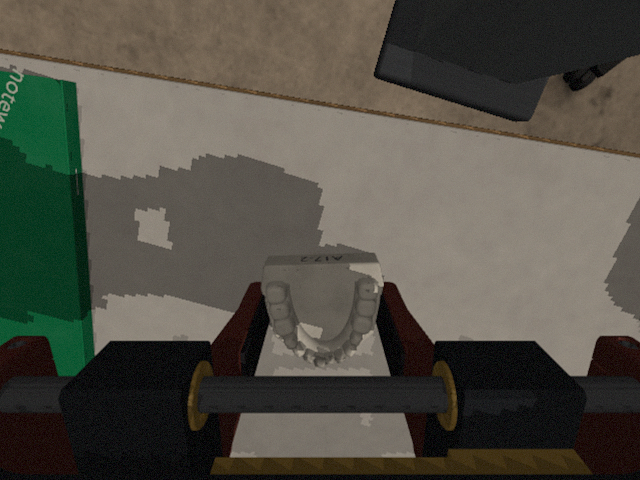

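Call:
move_arm --pt "-3 6 0 0 0 0.013" --pt "-4 8 0 0 0 0.013" --pt "-4 9 0 0 0 0.013" --pt "-4 9 0 0 0 0.013" --pt "-4 9 0 0 0 0.013"

```text
t: 38.53
ee_pos: [400.3, -189.5, -33.9]
orientation: [-0.318, 3.125, -0.002]
ft_force: [1.1, 0.5, -2.4]
width: 54.6
```

```bash
python3 - <<'E'
from casts import *
st(); plan([425,-110,-33.5],3.23,n=8)
E
```

```text
t 38.53 p [ 400.3 -189.5  -33.9] yaw -2.9384 tilt 0.0017 w 54.6 F [ 1.1  0.5 -2.4] q [-0.47  0.58  2.13 -0.    0.44 -2.24]
n 8 D 83.3 dw [-0.002  0.001  0.115]
[-5.0, 9.1, -0.1, -0.0, 0.0, 0.014]
[-4.9, 9.2, -0.1, -0.0, 0.0, 0.014]
[-4.8, 9.3, -0.1, -0.0, 0.0, 0.014]
[-4.6, 9.3, -0.1, -0.0, 0.0, 0.014]
[-4.5, 9.4, -0.1, -0.0, 0.0, 0.014]
[-4.4, 9.5, -0.0, -0.0, 0.0, 0.014]
[-4.2, 9.5, -0.0, -0.0, 0.0, 0.014]
[-4.1, 9.6, -0.0, -0.0, 0.0, 0.014]
```

Call:
move_arm --pt "-4 9 0 0 0 0.014" --pt "-4 9 0 0 0 0.014" --pt "-4 9 0 0 0 0.014" --pt "-4 9 0 0 0 0.014" --pt "-4 9 0 0 0 0.014"

```text
t: 38.95
ee_pos: [412.5, -139.5, -33.7]
orientation: [-0.202, 3.134, -0.003]
ft_force: [-0.2, 0.0, -1.2]
width: 54.4
```

```bash
python3 - <<'E'
from casts import *
st(); plan([430,25,-33.5],3.2096,n=15)
E
```

```text
t 38.95 p [ 412.5 -139.5  -33.7] yaw -3.0126 tilt 0.002 w 54.4 F [-0.2  0.  -1.2] q [-0.35  0.57  2.14 -0.    0.43 -2.05]
n 15 D 165.4 dw [-0.002  0.001  0.061]
[-2.6, 10.7, -0.0, -0.0, 0.0, 0.004]
[-2.5, 10.7, -0.0, -0.0, 0.0, 0.004]
[-2.5, 10.7, -0.0, -0.0, 0.0, 0.004]
[-2.4, 10.8, -0.0, -0.0, 0.0, 0.004]
[-2.4, 10.8, -0.0, -0.0, 0.0, 0.004]
[-2.3, 10.8, -0.0, -0.0, 0.0, 0.004]
[-2.3, 10.8, -0.0, -0.0, 0.0, 0.004]
[-2.3, 10.8, -0.0, -0.0, 0.0, 0.004]
[-2.2, 10.8, -0.0, -0.0, 0.0, 0.004]
[-2.2, 10.8, -0.0, -0.0, 0.0, 0.004]
[-2.1, 10.8, -0.0, -0.0, 0.0, 0.004]
[-2.1, 10.8, -0.0, -0.0, 0.0, 0.004]
[-2.0, 10.8, -0.0, -0.0, 0.0, 0.004]
[-2.0, 10.8, -0.0, -0.0, 0.0, 0.004]
[-2.0, 10.9, -0.0, -0.0, 0.0, 0.004]
```

Call:
move_arm --pt "-3 10 0 0 0 0.005" --pt "-3 10 0 0 0 0.005" --pt "-3 10 0 0 0 0.005" --pt "-2 10 0 0 0 0.005" --pt "-2 10 0 0 0 0.005"

```text
t: 39.37
ee_pos: [420.5, -86.0, -33.6]
orientation: [-0.16, 3.135, -0.003]
ft_force: [-0.2, -0.4, -2.0]
width: 54.4
```

Call:
move_arm --pt "-1 10 0 0 0 0.005" --pt "-1 10 0 0 0 0.005" --pt "-1 10 0 0 0 0.005" --pt "-1 10 0 0 0 0.005" --pt "-1 10 0 0 0 0.005"

```text
t: 39.78
ee_pos: [421.6, -33.3, -33.4]
orientation: [-0.119, 3.136, -0.004]
ft_force: [-1.1, -0.9, -1.7]
width: 54.4
```

```bash
python3 - <<'E'
from casts import *
p=pose()[0];st(); plan([453.2,52.6,-33.5],3.2096,n=9); snap('wrist','w39'); fit2(['w39'],p[:2])
E
```

```text
t 39.78 p [421.6 -33.3 -33.4] yaw -3.066 tilt 0.0041 w 54.4 F [-1.1 -0.9 -1.7] q [-0.11  0.56  2.17 -0.    0.41 -1.75]
n 9 D 91.5 dw [-0.002  0.003  0.008]
[-4.2, 9.2, 0.0, -0.0, 0.0, 0.001]
[-4.2, 9.3, 0.0, -0.0, 0.0, 0.001]
[-4.2, 9.3, 0.0, -0.0, 0.0, 0.001]
[-4.2, 9.3, 0.0, -0.0, 0.0, 0.001]
[-4.2, 9.3, 0.0, -0.0, 0.0, 0.001]
[-4.2, 9.3, 0.0, -0.0, 0.0, 0.001]
[-4.2, 9.3, 0.0, -0.0, 0.0, 0.001]
[-4.2, 9.3, 0.0, -0.0, 0.0, 0.001]
[-4.2, 9.3, 0.0, -0.0, 0.0, 0.001]
['w39'] centre [421.5 -32.8] ang 0.121 IoU 0.893 n 12643 ztop [17.  32.2]
```

View pics/w39.png

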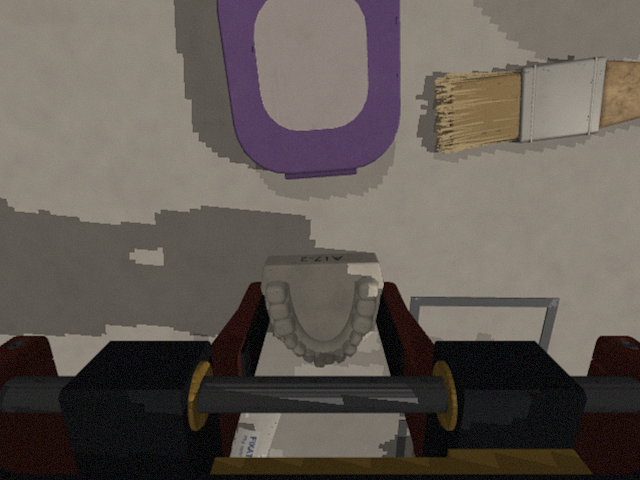

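Call:
move_arm --pt "-4 9 0 0 0 0.006" --pt "-4 9 0 0 0 0.006" --pt "-4 9 0 0 0 0.006" --pt "-4 9 0 0 0 0.006" --pt "-4 9 0 0 0 0.006"

```text
t: 40.25
ee_pos: [438.3, 14.6, -33.3]
orientation: [-0.071, 3.138, -0.003]
ft_force: [-0.2, -0.2, -1.1]
width: 54.2
```

```bash
python3 - <<'E'
from casts import *
p=pose()[0];st(); plan([453.2,52.6,-33.5],3.17,n=4)
E
```

```text
t 40.25 p [438.3  14.6 -33.3] yaw -3.0962 tilt 0.0032 w 54.2 F [-0.2 -0.2 -1.1] q [ 0.01  0.57  2.14 -0.    0.43 -1.6 ]
n 4 D 40.8 dw [-0.002  0.002  0.017]
[-4.2, 9.3, 0.0, -0.001, 0.001, 0.004]
[-4.1, 9.3, 0.0, -0.001, 0.001, 0.004]
[-4.1, 9.4, 0.0, -0.001, 0.001, 0.004]
[-4.0, 9.4, 0.0, -0.001, 0.001, 0.004]
```

Call:
move_arm --pt "-3 8 0 0 0 0.004" --pt "-3 7 0 0 0 0.004" --pt "-3 7 0 0 0 0.004" --pt "-1 3 0 0 0 0" --pt "0 0 0 0 0 0"

```text
t: 40.67
ee_pos: [448.9, 42.3, -33.3]
orientation: [-0.053, 3.138, -0.003]
ft_force: [-0.2, -0.6, -2.0]
width: 54.0
```

```bash
python3 - <<'E'
from casts import *
p=pose()[0];st(); plan([453.2,52.6,-33.5],3.17,n=1);snap('wrist','w40'); fit2(['w40'],p[:2])
E
```

```text
t 40.67 p [448.9  42.3 -33.3] yaw -3.1075 tilt 0.0041 w 54.0 F [-0.2 -0.6 -2. ] q [ 0.07  0.58  2.11 -0.01  0.45 -1.53]
n 1 D 11.1 dw [-0.002  0.004  0.006]
[-4.6, 10.1, 0.2, -0.002, 0.004, 0.006]
['w40'] centre [448.6  42.6] ang 0.068 IoU 0.893 n 12641 ztop [17.1 32. ]
```

View pics/w40.png

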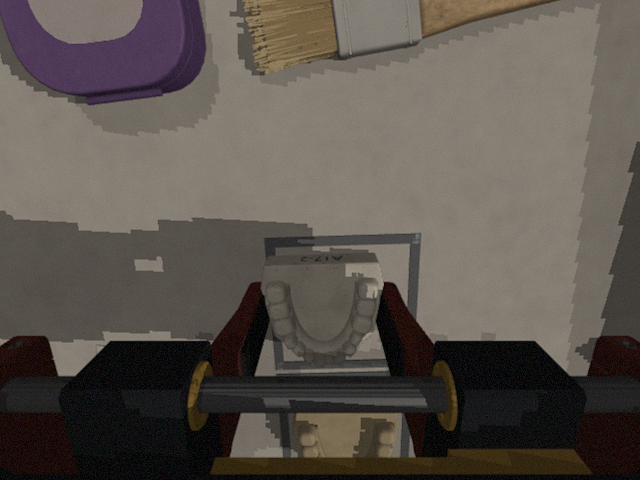

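Call:
move_arm --pt "-2.5 5.5 0.3 0 0.003 0" --pt "-2 4 0.3 0 0 0" --pt "0 0 0 0 0 0" --pt "0 0 0 0 0 0"

```text
t: 41.05
ee_pos: [452.9, 52.0, -34.0]
orientation: [0.052, -3.141, 0.004]
ft_force: [0.1, 0.6, -1.3]
width: 54.6
```

```bash
python3 - <<'E'
from casts import *
p=pose()[0];st(); plan([453.2,52.6,-33.5],3.17,n=1);snap('wrist','w41'); fit2(['w41'],p[:2])
d=load('w41')
E
```

```text
t 41.05 p [452.9  52.  -34. ] yaw -3.1084 tilt 0.0023 w 54.6 F [ 0.1  0.6 -1.3] q [ 0.09  0.58  2.1  -0.    0.46 -1.51]
n 1 D 0.9 dw [-0.002 -0.001  0.005]
[-0.4, 0.6, -0.5, -0.002, -0.001, 0.005]
['w41'] centre [452.4  52. ] ang 0.084 IoU 0.9 n 12653 ztop [16.4 32.2]
```

View pics/w41.png

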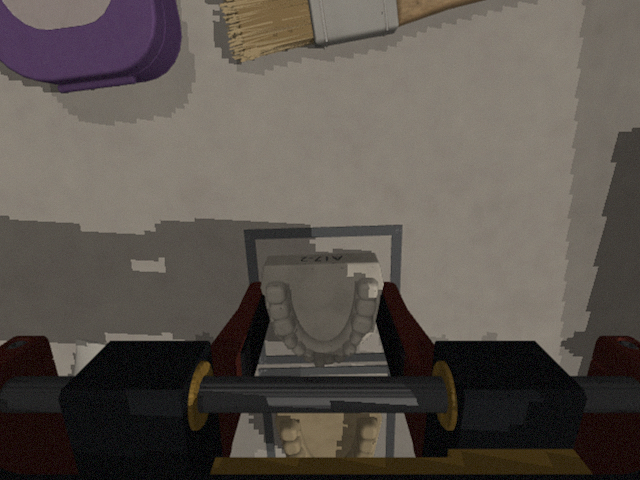

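Cast D is centred on square 4 at (452.4, 52.0). I release and rise for a full check.

Call:
move_arm --pt "0 0 0 0 0 0" --pt "0 0 0 0 0 0" --pt "0 0 0 0 0 0" --pt "0 0 0 0 0 0" --pt "0 0 0 0 0 0" --hand -0.6

```text
t: 41.52
ee_pos: [452.9, 51.5, -33.8]
orientation: [0.051, -3.141, 0.004]
ft_force: [0.2, 0.4, 0.5]
width: 69.9
```

Call:
move_arm --pt "0 0 -15 0 0 0" --pt "0 0 -25 0 0 0" --pt "0 0 -35 0 0 0" --pt "0 0 -38 0 0 0" --pt "0 0 -38 0 0 0"

```text
t: 41.93
ee_pos: [446.5, 50.9, 115.4]
orientation: [0.05, -3.123, 0.006]
ft_force: [0.3, 0.8, 0.7]
width: 70.4
```

Call:
move_arm --pt "-30 0 -30 0 0 0" --pt "-30 0 -38 0 0 0" --pt "-30 0 -38 0 0 0" --pt "-30 0 -38 0 0 0" --pt "0 0 0 0 0 0"

```text
t: 42.35
ee_pos: [558.7, 54.7, 253.9]
orientation: [0.05, -3.133, 0.005]
ft_force: [-0.3, 0.5, 0.7]
width: 70.2
```

```bash
python3 - <<'E'
from casts import *
import meas
from meas import pots
st(); d=snap('wrist','w42'); snap('scene','s42')
for c in [(453,52),(532,58),(610,64),(692,70)]: fit2(['w42'],c,rad=40)
meas.PB=(676,369);meas.PS=(551,356); pots(d); pots(load('s42'))
crop('s42',140,210,260,195,3,'s42a')
E
```

```text
t 42.35 p [558.7  54.7 253.9] yaw -3.1099 tilt 0.0086 w 70.2 F [-0.3  0.5  0.7] q [ 0.08  0.26  1.7  -0.    1.19 -1.52]
['w42'] centre [453.6  51.6] ang 0.035 IoU 0.962 n 1940 ztop [16.3 27.1]
['w42'] centre [532.6  58.1] ang 0.077 IoU 0.971 n 1674 ztop [16.2 27. ]
['w42'] centre [610.6  64.5] ang 0.071 IoU 0.955 n 1467 ztop [16.1 27. ]
['w42'] centre [692.2  70.3] ang 0.059 IoU 0.941 n 1342 ztop [15.9 26.6]
big c [675.5 368.4] r 49.4 mean [664.5 363.1] lidz 98.6 n 1506 hdir(center) -1.909 hdir(svd) -0.665 ztop 103.3 grip [641.7 272.1]
small c [553.5 350.9] r 45.3 mean [550.1 351.8] lidz 88.4 n 1722 hdir(center) -1.533 hdir(svd) -2.888 ztop 91.7 grip [557. 257.]
big c [673.8 368.6] r 49.4 mean [671.4 371. ] lidz 96.8 n 41 hdir(center) -1.857 hdir(svd) -0.74 ztop 92.7 grip [644.9 270.8]
small c [550.  357.6] r 41.5 mean [547.8 358.6] lidz 86.9 n 48 hdir(center) -0.637 hdir(svd) 0.103 ztop 88.3 grip [625.6 301.7]
```

View pics/w42.png

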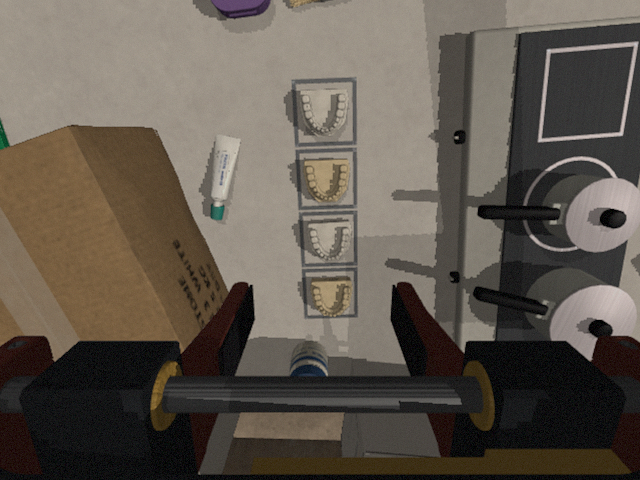

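View pics/s42a.png

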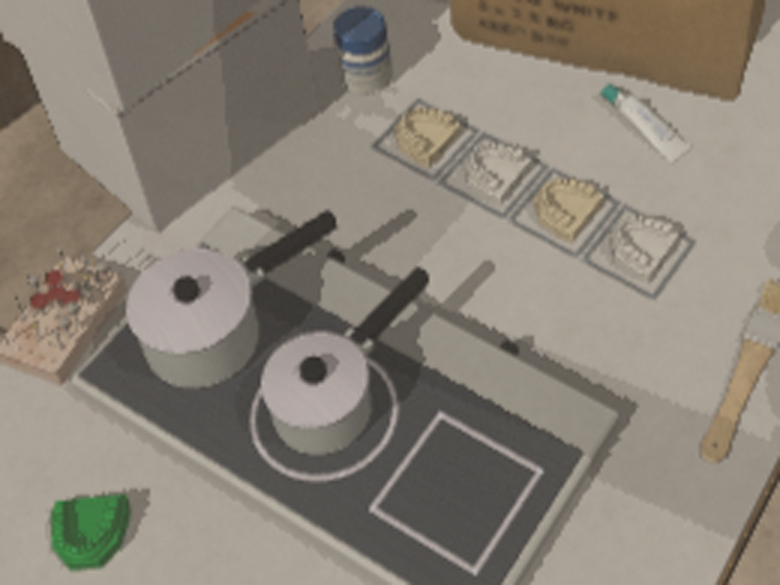

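All four casts are centred, and both pots are on their rings. I settle briefly and hand in.

Call:
move_arm --pt "0 0 0 0 0 0" --pt "0 0 0 0 0 0" --pt "0 0 0 0 0 0"

```text
t: 42.7
ee_pos: [547.5, 53.9, 243.7]
orientation: [0.049, -3.114, 0.006]
ft_force: [0.2, 0.8, -0.3]
width: 70.5
```

```bash
python3 - <<'E'
from h import *
st(); print(ctrl.close_job())
E
```

```text
t 42.7 p [547.5  53.9 243.7] yaw -3.1099 tilt 0.0276 w 70.5 F [ 0.2  0.8 -0.3] q [ 0.08  0.26  1.72 -0.    1.19 -1.52]
the job is handed in; nothing more can be done
None
```

The job is handed in at 42.7 s: both pots were slid into place by their handles, and all four casts were slid onto the four tape squares. The hand-in gives no verdict, so the figures below are my own camera measurements.

- **Pots:** the big pot is about 1–3 mm from the small ring's centre and the small pot about 2 mm from the double ring's. The last wrist view of the small pot, cut off in that picture, read about 5 mm off instead. Both lids measured at their expected heights, so both pots stand level on the plate.
- **Casts:** each measures within about 3 mm of its square's centre and 0.04 rad of the row, flat and with no gap. The gripper is clear of everything.

These came up during the run or disagreed with the text:
- **Finger tips:** both cameras showed the real tips about 37 mm above the reported TCP. My first close on the big pot's handle therefore shut on air above it without touching it, and I worked with that offset afterwards.
- **Disturbances:** the cast nearest square 1 was knocked aside part-way through, so I measured it again before gripping. The grip opened by about 1 mm while holding the small pot, which did no harm.
- **Contact force:** while sliding the third cast the tool tilted 0.05 rad and pressed it on the table, with about 28 N up and 19 N sideways. I levelled the tool and the force went away.

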